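Pack the key-blank order on its pallet slab

ROBOT

A 7-joint arm with a two-finger parallel gripper is mounted at the origin on the work surface. World frame = base frame: x ahead of the robot, y to its left, z up, the work surface at z = 0. Lengths are in m, angles in rad, forces in N, time in s.
With the tool pointing down it reaches from about 0.4 to 0.85 m from the base axis. Payload 4.5 kg.
Tool frame: the origin (TCP) lies on the centre line of the jaws, within the pads' length; the fingertips stand ahead of it and the grasp point (between the pads) lies 3 mm ahead of it (r.finger_overhang is the z of the fingertips in the tool frame, in m); z points along the fingers, y is the direction in which the jaws open and shut (so a half turn about z gives the same grasp; the last joint's range is limited). The gripper opens to 88 mm and grips with 3 to 60 N. Pads are 18 mm wide; open, the fingers measure 123 mm over their backs; the gripper's body (75 mm by 187 mm) begins 45 mm behind the grasp point.
Start: joints at [1.342, 0.689, -0.195, 1.565, 0.157, 0.902, -0.215], TCP at [0.162, -0.604, 0.235] pointing down, gripper open.
Joint ranges: [-3.01, 3.01], [-0.46, 2.08], [-1.47, 1.51], [0.13, 2.56], [-1, 4.14], [0.04, 2.09], [-2.66, 2.66]. Speed limits (rad/s): [2.57, 2.57, 3.14, 3.14, 3.14, 3.14, 3.14].

INTERFACE

Orientations are given as a unit quaternion [x, y, z, w].
In Python, from plant import get_state, snapshot, camera_model, workorder, boxes_of, mark_of, r gives the robot as it stands.
- The arm moves only by the tool jog_arm, never from a script. Its argument "rows" is a list of rows, each a list of 2 entries, a list of its own where there are three numbers: the shift along the tool's x, y, z normalised to -1 to 1, where 1 is 75 cm, then the turn about the tool's z normalised to -1 to 1, where 1 is 2 rad. A call has 1 to 20 rows; each row is the pose to reach, as a shift and turn from the pose commanded when the call began, along the tool's axes at that moment; what a row does not reach only later rows make up. A row lasts 1/12 s, in which the tool goes at most 41.7 mm and 7.16 degrees, less where a joint would pass 70% of its speed; a pose out of reach is approached as far as the arm can. A call with a number of a shift or a turn outside -1 to 1 is refused whole. A call with a gripper value outside its range is refused whole. "gripper" is the finger opening in mm, from 0 to 88.1, set as the call begins (left out, the last holds). The fingers move at their own pace and stop on an object; "newtons" is the grip in N (left out, the last holds). Time passes only in rows, so rows that repeat a pose let the fingers close. It gives the time, the measured TCP pose, the force and the opening at its end, in the units of the state.
- get_state(): the state, without advancing time (a new reading comes with each control period).
- snapshot(name): name is "scene" or "top"; returns the picture (420x560x3 uint8, red, green, blue); there is no depth.
- camera_model(name): a dict with "mtx" (3x3 intrinsics, pixels), "extrinsics" (4x4, takes a point from camera to world coordinates). Camera axes: x right, y up, looking along -z (the intrinsics and any distortion apply to the point x, -y, -z); pixel columns grow to the right and rows downward; lengths in m; the calibration is good to about 2 mm. A picture is of the moment at which its call begins. camera_model takes no time and is no camera call.
- workorder.finish_job(): hands the job in, once; it reports no verdict.
Trained networks look in the newest picture that a camera, given by its name, has taken for a name from the list of things; names that differ only in an ending like _2 or _b are one class to them, and where a whole thing is asked for, a point or a joint stands for the part that bears it (a point fixed in the world has none). Each returns a list of dicts, best first, with "p" (0 to 1); they miss things now and then, are a little off and sometimes report something else, mostly with a low value. They report only what shows in the picture. A call takes as long as a camera call. They do not tell look-alikes from the thing itself.
- boxes_of(thing, camera): "rect" ([left, top, right, bottom] in pixels, round what is visible of it).
- mark_of(thing, camera): "pixel" ([row, column] in pixels: a listed point, or the origin of a listed thing).
The state is a dict: "clock": time; "q": joint angles; "qd": joint speeds; "joint_torque": joint torques, N m; "tool_pos": TCP position; "eef_rot": TCP orientation; "contact_force": force on the tool from outside, world axes, zero at the start; "moment": the same for the moment, N m; "opening": opening from 0.0 (shut) to 1.0 (fully open).
Only numpy, scipy, OpenCV 4.12 (cv2) and the standard library are available. Lean on these libraries where they do the work, as an engineer would, in place of code of your own. Each camera call takes 0.05 s, during which the arm holds its last target.

TASK

Make up the outgoing order on the plywood slab: lay all the key-blank cartons that are there (four or five) flat and upright inside the blue outlines, one per outline and lengthwise as each outline runs, in any outlines you like. Drop every brass padlock into the open green tin on the slab, and when they are all in, shut the tin's lid fully. Leave the other things on the bench where they are.

Things in the scene. Friction and masses are not known exactly. Their poses are not given: they have to be found in the camera images.
- slab: fixed plywood pallet slab, 185 (x) x 360 (y) x 20 thick, origin at the centre of its underside, turned about z. Its -y half carries thin blue outlines of five carton places: three side by side with their length along slab x, and beyond them (+x) two with their length along slab y, neighbouring cartons 5 to 9 apart. The lidded tin is fixed on its +y end
- place1 (a point): centre of carton place 1 on the slab's top face (z 20 above the bench); a carton lies here with its length (x axis, either way round) along the slab's x axis. Any carton may take any place
- place2 (a point): centre of carton place 2 on the slab's top face (z 20 above the bench); a carton lies here with its length (x axis, either way round) along the slab's x axis. Any carton may take any place
- place3 (a point): centre of carton place 3 on the slab's top face (z 20 above the bench); a carton lies here with its length (x axis, either way round) along the slab's x axis. Any carton may take any place
- place4 (a point): centre of carton place 4 on the slab's top face (z 20 above the bench); a carton lies here with its length (x axis, either way round) along the slab's y axis. Any carton may take any place
- place5 (a point): centre of carton place 5 on the slab's top face (z 20 above the bench); a carton lies here with its length (x axis, either way round) along the slab's y axis. Any carton may take any place
- box1: key-blank carton, 81 long (x) x 54 wide (y) x 34 high, about 0.3 kg, cardboard brown with a red label band across the top at its +x end; on top, in the middle, a rigid black carry bar 50 long (along x) x 14 wide x 32 high (its top 66 above the carton's underside): grip it across its 14 width. Origin: centre of the carton's underside, z up. May be absent
- box2: key-blank carton, 81 long (x) x 54 wide (y) x 34 high, about 0.3 kg, cardboard brown with a blue label band across the top at its +x end; on top, in the middle, a rigid black carry bar 50 long (along x) x 14 wide x 32 high (its top 66 above the carton's underside): grip it across its 14 width. Origin: centre of the carton's underside, z up. May be absent
- box3: key-blank carton, 81 long (x) x 54 wide (y) x 34 high, about 0.3 kg, cardboard brown with a yellow label band across the top at its +x end; on top, in the middle, a rigid black carry bar 50 long (along x) x 14 wide x 32 high (its top 66 above the carton's underside): grip it across its 14 width. Origin: centre of the carton's underside, z up. May be absent
- box4: key-blank carton, 81 long (x) x 54 wide (y) x 34 high, about 0.3 kg, cardboard brown with a green label band across the top at its +x end; on top, in the middle, a rigid black carry bar 50 long (along x) x 14 wide x 32 high (its top 66 above the carton's underside): grip it across its 14 width. Origin: centre of the carton's underside, z up. May be absent
- box5: key-blank carton, 81 long (x) x 54 wide (y) x 34 high, about 0.3 kg, cardboard brown with a white label band across the top at its +x end; on top, in the middle, a rigid black carry bar 50 long (along x) x 14 wide x 32 high (its top 66 above the carton's underside): grip it across its 14 width. Origin: centre of the carton's underside, z up. May be absent
- lock1: brass padlock lying flat, 18 high, about 0.12 kg; its body 32 (x) x 32 (y), centred 8 to the -x side of the origin; steel shackle reaches to 29 on the +x side (26 wide in y). Origin: on the underside, 8 from the middle of the brass body towards the shackle. May be absent
- lock2: brass padlock lying flat, 18 high, about 0.12 kg; its body 32 (x) x 32 (y), centred 8 to the -x side of the origin; steel shackle reaches to 29 on the +x side (26 wide in y). Origin: on the underside, 8 from the middle of the brass body towards the shackle. May be absent
- lock3: brass padlock lying flat, 18 high, about 0.12 kg; its body 32 (x) x 32 (y), centred 8 to the -x side of the origin; steel shackle reaches to 29 on the +x side (26 wide in y). Origin: on the underside, 8 from the middle of the brass body towards the shackle. May be absent
- tin_in (a point): centre of the inner floor of the green open tin on the slab; axes as the slab's. Tin outside 110 (x) x 110 (y) x 50 high, walls 4 thick, rim about 46 above this point
- tin_lid (a joint): tin lid's hinge angle, rad: 0 shut, 1.57 standing upright, at most 1.9; starts open. A stiff hinge (well under 15 N at its free edge) holds it where it is left; it can be pushed shut with closed fingers from its outer side
- tin_lid_hinge (a point): middle of the lid's hinge line, on the tin's far (slab +x) rim, hinge along slab y. The lid plate is 110 x 110 x 6 and reaches from here to the near rim when shut; upright it stands above the far rim
- tin_lid_handle (a point): grip point of the black knob on the lid's outer (upper when shut) face, middle in y, near the free edge
- oil: yellow oil bottle, 44 across, 110 high, a bystander; origin at its underside middle
- driver: screwdriver lying on the bench, a bystander; origin at its underside
- brush: brush lying on the bench, a bystander; origin at its underside
- cup: steel cup, 68 across, 80 high, a bystander; origin at its underside middle
- jar: glass jar, 60 across, 70 high, a bystander; origin at its underside middle
- disc: dark steel disc, 60 across, 12 thick, a bystander; origin at its underside middle
Not all that is in view belongs to the job. What is shaped like the lock1 but red is not meant. What is shaped like the box2 but orange is not meant.

How it is judged:
On the way, in this order (a step that is already met when the one before it is completed fails the run):
1. every padlock is in the tin while its lid is still open (x of lock1 in the frame of tin_in between -0.052 and 0.052 m and y of lock1 in the frame of tin_in between -0.052 and 0.052 m and z of lock1 in the frame of tin_in between -0.01 and 0.04 m and x of lock2 in the frame of tin_in between -0.052 and 0.052 m and y of lock2 in the frame of tin_in between -0.052 and 0.052 m and z of lock2 in the frame of tin_in between -0.01 and 0.04 m and x of lock3 in the frame of tin_in between -0.052 and 0.052 m and y of lock3 in the frame of tin_in between -0.052 and 0.052 m and z of lock3 in the frame of tin_in between -0.01 and 0.04 m and value of joint tin_lid above 0.5 rad), for 0.2 s.
2. the tin's lid is shut (value of joint tin_lid below 0.06 rad), for 0.2 s.
At the end, for the whole second after the job is handed in: Every carton present lies upright and at rest on the slab within 10 mm of one of the five marked places and within 7 degrees of its direction; every padlock present is in the tin; the lid is shut (under 0.06 rad) (((distance between box1 and place1 below 0.01 m and angle between the x axis of box1 and the x axis of slab, either way round below 0.12 rad) or (distance between box1 and place2 below 0.01 m and angle between the x axis of box1 and the x axis of slab, either way round below 0.12 rad) or (distance between box1 and place3 below 0.01 m and angle between the x axis of box1 and the x axis of slab, either way round below 0.12 rad) or (distance between box1 and place4 below 0.01 m and angle between the x axis of box1 and the y axis of slab, either way round below 0.12 rad) or (distance between box1 and place5 below 0.01 m and angle between the x axis of box1 and the y axis of slab, either way round below 0.12 rad)) and angle between each of box1, box2, box3, box4, box5's own z axis and vertical below 0.12 rad and linear speed of each of box1, box2, box3, box4, box5 below 0.02 m/s and ((distance between box2 and place1 below 0.01 m and angle between the x axis of box2 and the x axis of slab, either way round below 0.12 rad) or (distance between box2 and place2 below 0.01 m and angle between the x axis of box2 and the x axis of slab, either way round below 0.12 rad) or (distance between box2 and place3 below 0.01 m and angle between the x axis of box2 and the x axis of slab, either way round below 0.12 rad) or (distance between box2 and place4 below 0.01 m and angle between the x axis of box2 and the y axis of slab, either way round below 0.12 rad) or (distance between box2 and place5 below 0.01 m and angle between the x axis of box2 and the y axis of slab, either way round below 0.12 rad)) and ((distance between box3 and place1 below 0.01 m and angle between the x axis of box3 and the x axis of slab, either way round below 0.12 rad) or (distance between box3 and place2 below 0.01 m and angle between the x axis of box3 and the x axis of slab, either way round below 0.12 rad) or (distance between box3 and place3 below 0.01 m and angle between the x axis of box3 and the x axis of slab, either way round below 0.12 rad) or (distance between box3 and place4 below 0.01 m and angle between the x axis of box3 and the y axis of slab, either way round below 0.12 rad) or (distance between box3 and place5 below 0.01 m and angle between the x axis of box3 and the y axis of slab, either way round below 0.12 rad)) and ((distance between box4 and place1 below 0.01 m and angle between the x axis of box4 and the x axis of slab, either way round below 0.12 rad) or (distance between box4 and place2 below 0.01 m and angle between the x axis of box4 and the x axis of slab, either way round below 0.12 rad) or (distance between box4 and place3 below 0.01 m and angle between the x axis of box4 and the x axis of slab, either way round below 0.12 rad) or (distance between box4 and place4 below 0.01 m and angle between the x axis of box4 and the y axis of slab, either way round below 0.12 rad) or (distance between box4 and place5 below 0.01 m and angle between the x axis of box4 and the y axis of slab, either way round below 0.12 rad)) and ((distance between box5 and place1 below 0.01 m and angle between the x axis of box5 and the x axis of slab, either way round below 0.12 rad) or (distance between box5 and place2 below 0.01 m and angle between the x axis of box5 and the x axis of slab, either way round below 0.12 rad) or (distance between box5 and place3 below 0.01 m and angle between the x axis of box5 and the x axis of slab, either way round below 0.12 rad) or (distance between box5 and place4 below 0.01 m and angle between the x axis of box5 and the y axis of slab, either way round below 0.12 rad) or (distance between box5 and place5 below 0.01 m and angle between the x axis of box5 and the y axis of slab, either way round below 0.12 rad)) and x of lock1 in the frame of tin_in between -0.052 and 0.052 m and y of lock1 in the frame of tin_in between -0.052 and 0.052 m and z of lock1 in the frame of tin_in between -0.01 and 0.04 m and x of lock2 in the frame of tin_in between -0.052 and 0.052 m and y of lock2 in the frame of tin_in between -0.052 and 0.052 m and z of lock2 in the frame of tin_in between -0.01 and 0.04 m and x of lock3 in the frame of tin_in between -0.052 and 0.052 m and y of lock3 in the frame of tin_in between -0.052 and 0.052 m and z of lock3 in the frame of tin_in between -0.01 and 0.04 m and value of joint tin_lid below 0.06 rad); the robot touches nothing.
It fails at once if a bystander is moved more than 4 cm (distance of any of oil, driver, brush, cup, jar, disc from where it was at the start of the episode above 0.04 m).
Of box1, box2, box3, box4, box5 only 4 to 5 are there at a start; the rules pass over those that are not, and their reading is None.
Of lock1, lock2, lock3 only 2 to 3 are there at a start; the rules pass over those that are not, and their reading is None.
At some moment in a run one of box1, box2, box3, box4, box5, lock1, lock2, lock3 may be knocked a few centimetres aside while the robot is not near it.
It also fails if it takes over 210 s, if anything falls off the work surface, if the arm or the gripper's body presses on something with over 40 N, if the wrist force passes 120 N, or if a joint passes its speed limit or range.

## Working session

There is one attempt and no reset: what is moved stays moved. The work goes in short steps, Python scripts to look and compute and a tool call to move; the robot and the scene stay as the last step left them, time stands still between calls to the robot, and variables do not carry over. Pictures are saved under pics/ and viewed, and the job is handed in when it is done.

Besides the shell and the picture viewer there is one more tool, called by a JSON object that holds its "method" and its "body", one argument or row to a line. jog_arm: Moves the arm, as the interface text tells. Scaled input: -1 to 1 covers 75 cm each way for a shift and 2 rad each way for a turn. Its arguments: {"type":"object","properties":{"rows":{"type":"array"},"gripper":{"type":"number"},"newtons":{"type":"number"}},"required":["rows"]}

```bash
ls; mkdir -p pics; python3 - <<'E'
from plant import get_state, snapshot, camera_model, r
import cv2
print(get_state()); print(r.finger_overhang)
for n in ("scene","top"):
    im=snapshot(n); cv2.imwrite(f"pics/{n}0.png",im[:,:,::-1]); print(n,camera_model(n))
E
```

```text
pics
{'clock': 0.0, 'q': array([ 1.34182003,  0.68998807, -0.19451613,  1.56632238,  0.1573361 ,
        0.90247471, -0.21510414]), 'qd': array([ 0.00078312, -0.00029014,  0.0002079 ,  0.00135268, -0.00128908,
        0.00040873,  0.00153394]), 'joint_torque': array([-3.99291930e-04, -5.27555215e+01, -1.26682129e+00, -1.53427058e+01,
       -5.25901839e-02,  6.58555131e-03,  1.64054172e-04]), 'tool_pos': array([ 0.16213596, -0.60295989,  0.23371331]), 'eef_rot': array([ 9.91373927e-01,  1.31060788e-01, -1.92877624e-04, -8.77614704e-04]), 'contact_force': array([-0.1562014 , -0.02791582,  0.22865813]), 'moment': array([-0.04353298, -0.00822469,  0.01421046]), 'opening': 0.9978142215824466}
0.022
scene {'mtx': array([[415.14911749,   0.        , 266.38281884],
       [  0.        , 415.14911749, 216.38236305],
       [  0.        ,   0.        ,   1.        ]]), 'extrinsics': array([[-0.38005898, -0.65201966,  0.65606824,  1.39132976],
       [ 0.92493836, -0.27300076,  0.2644988 ,  0.35224649],
       [ 0.00664871,  0.70734783,  0.70683438,  1.01806734],
       [ 0.        ,  0.        ,  0.        ,  1.        ]])}
top {'mtx': array([[468.89387643,   0.        , 279.9519996 ],
       [  0.        , 468.89387643, 219.46776909],
       [  0.        ,   0.        ,   1.        ]]), 'extrinsics': array([[ 0.01114912,  0.98192271, -0.18895366,  0.34628612],
       [-0.99993328,  0.01037686, -0.00507585,  0.01967603],
       [-0.00302335,  0.18899764,  0.98197289,  1.24498909],
       [ 0.        ,  0.        ,  0.        ,  1.        ]])}
```

View pics/scene0.png

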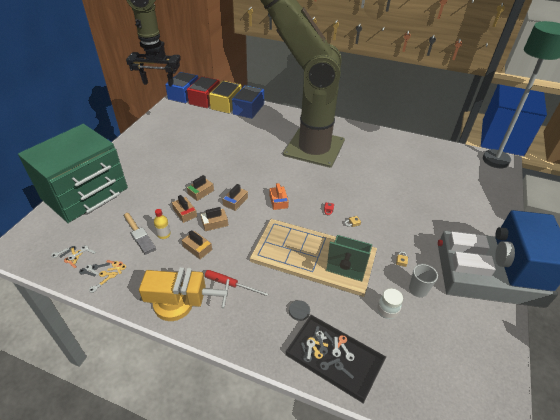

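View pics/top0.png

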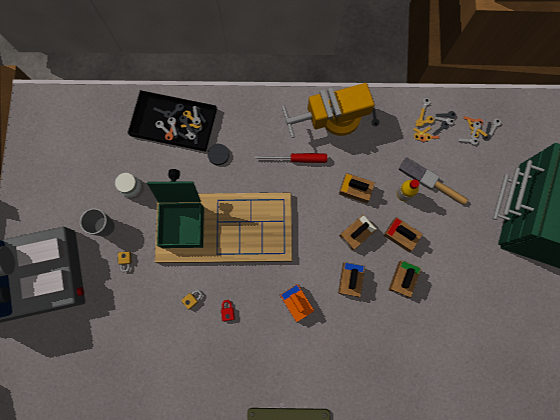

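```bash
cat > h.py <<'E'
import numpy as np, cv2
from plant import get_state, snapshot, camera_model, workorder, boxes_of, mark_of, r
CM={n:camera_model(n) for n in("scene","top")}
def ray(n,u,v):
    K=CM[n]["mtx"];E=CM[n]["extrinsics"]
    d=np.linalg.inv(K)@np.array([u,v,1.]); d=np.array([d[0],-d[1],-d[2]])
    d=E[:3,:3]@d; return E[:3,3],d/np.linalg.norm(d)
def onz(n,u,v,z):
    o,d=ray(n,u,v); return o+d*(z-o[2])/d[2]
def proj(n,p):
    E=CM[n]["extrinsics"]; c=E[:3,:3].T@(np.asarray(p,float)-E[:3,3]); c=np.array([c[0],-c[1],-c[2]])
    q=CM[n]["mtx"]@c; return q[:2]/q[2]
def tri(a,b):
    o1,d1=ray("scene",*a);o2,d2=ray("top",*b)
    A=np.c_[d1,-d2]; t=np.linalg.lstsq(A,o2-o1,rcond=None)[0]
    p,q=o1+t[0]*d1,o2+t[1]*d2
    return (p+q)/2,np.linalg.norm(p-q)
def shot(n,name,crop=None,s=1):
    im=snapshot(n)[:,:,::-1].copy()
    np.save(f"pics/{name}.npy",im)
    if crop: x0,y0,x1,y1=crop; im=im[y0:y1,x0:x1]
    if s!=1: im=cv2.resize(im,None,fx=s,fy=s,interpolation=cv2.INTER_CUBIC)
    cv2.imwrite(f"pics/{name}.png",im); return im
E
python3 - <<'E'
from h import *
np.set_printoptions(precision=4,suppress=True)
for n in("scene","top"):
    shot(n,n+"1")
    for t in ["box1","box2","box3","box4","box5","lock1","lock2","lock3","place1","place2","place3","place4","place5","tin_in","tin_lid_hinge","tin_lid_handle","slab"]:
        m=mark_of(t,n)
        print(n,t,[(round(a["p"],2),np.round(a["pixel"][::-1],1).tolist()) for a in m][:4])
im=np.load("pics/top1.npy")[170:330,100:440]; cv2.imwrite("pics/topz.png",cv2.resize(im,None,fx=2.35,fy=2.35,interpolation=cv2.INTER_CUBIC))
im=np.load("pics/scene1.npy")[160:320,150:450]; cv2.imwrite("pics/scenez.png",cv2.resize(im,None,fx=2.6,fy=2.6,interpolation=cv2.INTER_CUBIC))
print(get_state()["clock"])
E
```

```text
scene box1 [(0.97, [202.0, 192.2]), (0.96, [199.2, 247.9]), (0.93, [213.1, 223.2]), (0.86, [234.3, 199.6])]
scene box2 [(0.97, [202.0, 192.2]), (0.96, [199.2, 247.9]), (0.93, [213.1, 223.2]), (0.86, [234.3, 199.6])]
scene box3 [(0.97, [202.0, 192.2]), (0.96, [199.2, 247.9]), (0.93, [213.1, 223.2]), (0.86, [234.3, 199.6])]
scene box4 [(0.97, [202.0, 192.2]), (0.96, [199.2, 247.9]), (0.93, [213.1, 223.2]), (0.86, [234.3, 199.6])]
scene box5 [(0.97, [202.0, 192.2]), (0.96, [199.2, 247.9]), (0.93, [213.1, 223.2]), (0.86, [234.3, 199.6])]
scene lock1 [(0.51, [403.3, 261.6]), (0.49, [328.4, 209.3]), (0.47, [353.4, 222.1])]
scene lock2 [(0.51, [403.3, 261.6]), (0.49, [328.4, 209.3]), (0.47, [353.4, 222.1])]
scene lock3 [(0.51, [403.3, 261.6]), (0.49, [328.4, 209.3]), (0.47, [353.4, 222.1])]
scene place1 [(0.94, [315.0, 248.3]), (0.89, [275.5, 250.8]), (0.83, [275.5, 235.4]), (0.69, [299.0, 259.9])]
scene place2 [(0.94, [315.0, 248.3]), (0.89, [275.5, 250.8]), (0.83, [275.5, 235.4]), (0.69, [299.0, 259.9])]
scene place3 [(0.94, [315.0, 248.3]), (0.89, [275.5, 250.8]), (0.83, [275.5, 235.4]),
[... 1214 characters left out ...]
.5, 207.0]), (0.83, [276.0, 238.9]), (0.82, [234.7, 209.5]), (0.66, [226.6, 236.5])]
top place2 [(0.85, [267.5, 207.0]), (0.83, [276.0, 238.9]), (0.82, [234.7, 209.5]), (0.66, [226.6, 236.5])]
top place3 [(0.85, [267.5, 207.0]), (0.83, [276.0, 238.9]), (0.82, [234.7, 209.5]), (0.66, [226.6, 236.5])]
top place4 [(0.85, [267.5, 207.0]), (0.83, [276.0, 238.9]), (0.82, [234.7, 209.5]), (0.66, [226.6, 236.5])]
top place5 [(0.85, [267.5, 207.0]), (0.83, [276.0, 238.9]), (0.82, [234.7, 209.5]), (0.66, [226.6, 236.5])]
top tin_in [(0.7, [183.5, 226.8])]
top tin_lid_hinge [(0.64, [180.3, 203.8])]
top tin_lid_handle [(0.97, [176.2, 174.7]), (0.67, [275.3, 237.5])]
top slab [(0.91, [225.9, 226.8])]
1.9
```

View pics/topz.png

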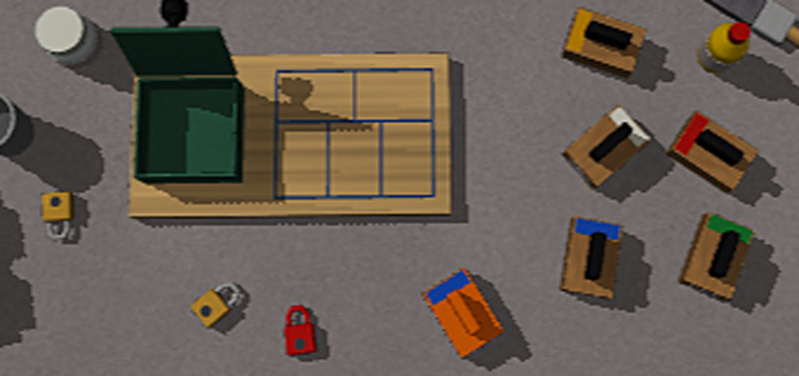

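View pics/scenez.png

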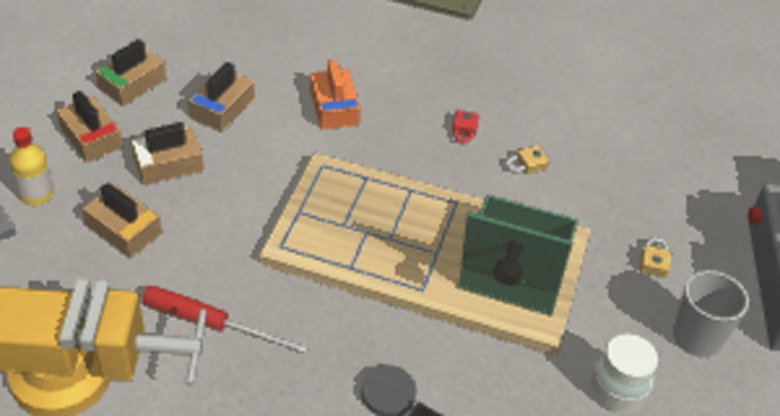

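```bash
python3 - <<'E'
from h import *
np.set_printoptions(precision=4,suppress=True)
T=lambda x,y:(x/2.35+100-.29,y/2.35+170-.29)
S=lambda x,y:(x/2.6+150-.3,y/2.6+160-.3)
c=[((322,167),(434,196)),((281,247),(434,69)),((458,202),(276,198)),((425,290),(276,71)),((302,212),(434,121)),((354,268),(355,70)),
((318,154),(449,214)),((260,256),(448,55)),((560,347),(129,55)),((590,230),(129,214))]
for s,t in c: print(tri(S(*s),T(*t)))
im=np.load("pics/top1.npy"); 
for (x,y) in [(600,40),(660,70),(620,130),(600,250),(640,270),(590,285),(355,100),(355,101),(355,90)]:
    u,v=map(int,T(x,y)); print((x,y),im[v,u], cv2.cvtColor(im[v:v+1,u:u+1],cv2.COLOR_BGR2HSV)[0,0])
E
```

```text
(array([0.4916, 0.0144, 0.0228]), np.float64(0.0020814170988878175))
(array([0.6358, 0.0173, 0.0249]), np.float64(0.00530984251375569))
(array([0.4866, 0.1916, 0.0265]), np.float64(0.005628457327250697))
(array([0.6317, 0.1962, 0.0259]), np.float64(0.004072335881855122))
(array([0.5752, 0.0179, 0.0251]), np.float64(0.007932228445799808))
(array([0.6333, 0.108 , 0.0258]), np.float64(0.0073304353481338175))
(array([ 0.4713, -0.001 ,  0.0218]), np.float64(0.005292292115203109))
(array([ 0.6541, -0.0002,  0.0202]), np.float64(0.0019039943744293686))
(array([0.6491, 0.3606, 0.0274]), np.float64(0.0029783533459575738))
(array([0.4675, 0.3533, 0.0253]), np.float64(0.003446160993788333))
(600, 40) [3 4 2] [ 75 128   4]
(660, 70) [56 57 60] [ 8 17 60]
(620, 130) [9 3 2] [116 198   9]
(600, 250) [16 13 12] [113  64  16]
(640, 270) [57 59 63] [10 24 63]
(590, 285) [ 49  92 132] [ 16 160 132]
(355, 100) [91 84 97] [164  34  97]
(355, 101) [91 84 97] [164  34  97]
(355, 90) [90 84 95] [164  30  95]
```

```bash
python3 - <<'E'
from h import *
np.set_printoptions(precision=4,suppress=True)
from scipy.optimize import least_squares
P={}
for n,poly in (("top",[(213,193),(289,193),(289,259),(213,259)]),("scene",[(254,256),(272,218),(330,236),(316,276)])):
    im=np.load(f"pics/{n}1.npy"); hsv=cv2.cvtColor(im,cv2.COLOR_BGR2HSV).astype(int)
    m=np.zeros(im.shape[:2],np.uint8); cv2.fillPoly(m,[np.array(poly)],1)
    d=im[:,:,0].astype(int)-im[:,:,2]
    b=(m>0)&(d>-15)
    v,u=np.nonzero(b); w=np.clip(d[b]+15,1,60)
    pts=np.array([onz(n,x,y,.0203)[:2] for x,y in zip(u,v)])
    P[n]=(pts,w); print(n,len(pts))
    vis=im.copy(); vis[b]=(0,0,255); cv2.imwrite(f"pics/blue_{n}.png",cv2.resize(vis[180:290,200:340],None,fx=5,fy=5,interpolation=cv2.INTER_NEAREST))
# model params: cx,cy,yaw, per view; shared geometry: L x lines: a0,a1,a2; y lines b0..b3, c
def res(p,n):
    cx,cy,th,ax,gx,py=p
    pts,w=P[n]; c,s=np.cos(th),np.sin(th)
    q=(pts-[cx,cy])@np.array([[c,-s],[s,c]])
    x,y=q.T; xm=ax  # origin: middle divider line crossing at y centre
    Lx=gx
    X=[-Lx, 0, ax]; h=1.5*py
    ds=[np.hypot(x-X0,np.maximum(np.abs(y)-h,0)) for X0 in X]
    for y0,lo,hi in ((-h,-Lx,ax),(h,-Lx,ax),(-py/2,-Lx,0),(py/2,-Lx,0),(0,0,ax)):
        ds.append(np.hypot(y-y0,np.maximum(np.maximum(lo-x,x-hi),0)))
    return np.min(ds,0)
for n in P:
    r_=least_squares(lambda p:res(p,n),[.575,.106,.02 if n=="top" else .02,.058,.086,.0595],loss="soft_l1",f_scale=.002)
    print(n,r_.x,np.sqrt(np.mean(r_.fun**2)))
E
```

```text
top 560
scene 267
top [0.5765 0.1049 0.0237 0.0591 0.0859 0.0591] 0.0011429096457548317
scene [0.5706 0.1047 0.022  0.0592 0.0864 0.0591] 0.0010045039816269064
```

View pics/blue_top.png

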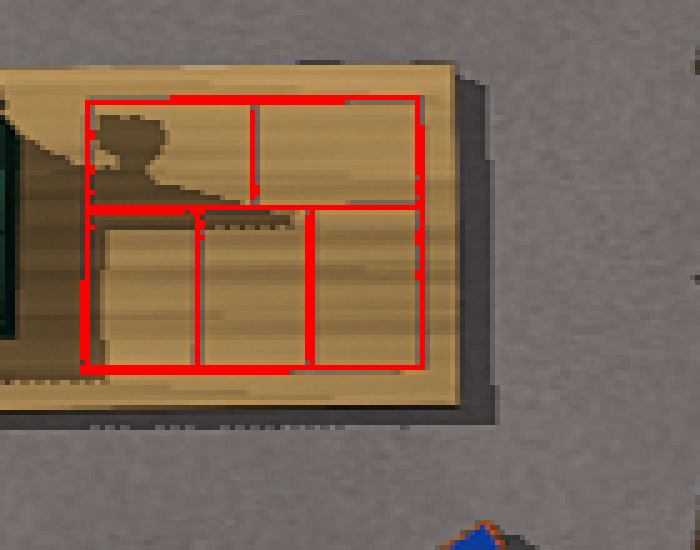

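View pics/blue_scene.png

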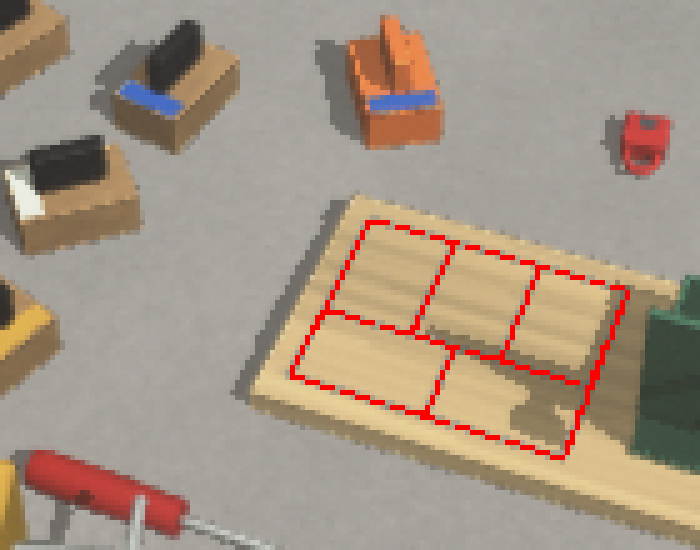

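```bash
cat > fit.py <<'E'
from h import *
from scipy.optimize import minimize
SS=4
def hull(n,pts,off,shape):
    uv=np.array([proj(n,p) for p in pts]); uv=((uv+.5-off)*SS)
    m=np.zeros(shape,np.uint8); h=cv2.convexHull(np.round(uv*16).astype(np.int32)); cv2.fillConvexPoly(m,h,1,shift=4); return m
def boxpts(cx,cy,th,lx,ly,z0,z1):
    c,s=np.cos(th),np.sin(th)
    return [(cx+c*a*lx/2-s*b*ly/2,cy+s*a*lx/2+c*b*ly/2,z) for a in(-1,1) for b in(-1,1) for z in(z0,z1)]
def classify(im):
    hsv=cv2.cvtColor(im,cv2.COLOR_BGR2HSV).astype(int); S,V=hsv[:,:,1],hsv[:,:,2]
    bar=V<42
    col=((S>80)&(V>=42))|(V>175)
    return bar.astype(float),col.astype(float)
def fitbox(im,n,x0,z0=0.,useboth=True):
    u,v=proj(n,[x0[0],x0[1],z0+.03]); R=38
    x_,y_=int(u)-R,int(v)-R; off=np.array([x_,y_]); cr=im[y_:y_+2*R,x_:x_+2*R]
    bar,col=classify(cr); sh=(2*R*SS,2*R*SS)
    bar=np.kron(bar,np.ones((SS,SS))); col=np.kron(col,np.ones((SS,SS)))
    def cost(p):
        B=hull(n,boxpts(*p,.081,.054,z0,z0+.034),off,sh).astype(float)
        H=hull(n,boxpts(*p,.050,.014,z0+.034,z0+.066),off,sh).astype(float)
        B=B*(1-H)
        near=cv2.dilate(np.maximum(B,H).astype(np.uint8),np.ones((25,25))).astype(float)
        return (np.abs(B-col)*near).sum()/SS**2+ (np.abs(H-bar)*near).sum()/SS**2
    best=None
    for k in range(3):
        p0=np.array(x0) if best is None else best.x
        sim=np.array([p0,p0+[.012/(k+1),0,0],p0+[0,.012/(k+1),0],p0+[0,0,.3/(k+1)]])
        r_=minimize(cost,p0,method="Nelder-Mead",options=dict(initial_simplex=sim,xatol=2e-4,fatol=.05,maxiter=150))
        if best is None or r_.fun<best.fun: best=r_
    return best.x,best.fun
E
python3 - <<'E'
from fit import *
np.set_printoptions(precision=4,suppress=True)
T=lambda x,y:(x/2.35+100-.29,y/2.35+170-.29)
g={"red":(715,150,(690,135),(740,160)),"blue":(594,257,(597,230),(590,290)),"yellow":(605,42,(580,30),(640,50)),"green":(718,257,(730,225),(705,285)),"white":(607,147,(630,120),(585,170))}
ims={n:np.load(f"pics/{n}1.npy") for n in CM}
for k,(x,y,a,b) in g.items():
    c=onz("top",*T(x,y),.02); A=onz("top",*T(*a),.034);B=onz("top",*T(*b),.034)
    th=np.arctan2(A[1]-B[1],A[0]-B[0])
    for n in CM: print(k,n,*fitbox(ims[n],n,[c[0],c[1],th]))
E
```

```text
red scene [ 0.5373 -0.302   0.9343] 141.6875
red top [ 0.5462 -0.2987  0.9767] 235.625
blue scene [ 0.414  -0.1639 -0.12  ] 172.6875
blue top [ 0.4267 -0.1605 -0.1748] 116.8125
yellow scene [ 0.6628 -0.1818  1.1622] 209.125
yellow top [ 0.6723 -0.179   1.2467] 270.25
green scene [ 0.4181 -0.3029 -0.3063] 176.3125
green top [ 0.4297 -0.2992 -0.3899] 150.5
white scene [ 0.5421 -0.183  -0.8608] 213.9375
white top [ 0.551  -0.1801 -0.8545] 138.1875
```

```bash
cat > ov.py <<'E'
from fit import *
def wire(im,n,p,z0=0.,s=6,off=(0,0),col=(255,0,255)):
    for (lx,ly,a,b) in((.081,.054,z0,z0+.034),(.05,.014,z0+.034,z0+.066)):
        P=boxpts(*p,lx,ly,a,b); uv=[tuple(np.round(((proj(n,q)+.5-off)*s)*16).astype(int)) for q in P]
        for i in range(8):
            for j in range(i+1,8):
                if bin(i^j).count("1")==1: cv2.line(im,uv[i],uv[j],col,1,cv2.LINE_AA,4)
E
python3 - <<'E'
from ov import *
F={"red":([ 0.5373,-0.302 ,  0.9343],[ 0.5462, -0.2987 , 0.9767]),"blue":([ 0.414 , -0.1639 ,-0.12  ],[ 0.4267 ,-0.1605, -0.1748]),"yellow":([ 0.6628, -0.1818 , 1.1622],[ 0.6723, -0.179 ,  1.2467]),"green":([ 0.4181, -0.3029 ,-0.3063],[ 0.4297 ,-0.2992, -0.3899]),"white":([ 0.5421, -0.183,  -0.8608],[ 0.551,  -0.1801, -0.8545])}
for i,(n,o,w,h) in enumerate((("scene",(155,165),110,95),("top",(330,165),110,140))):
    s=7 if i==0 else 4
    im=np.load(f"pics/{n}1.npy")[o[1]:o[1]+h,o[0]:o[0]+w]; im=cv2.resize(im,None,fx=s,fy=s,interpolation=cv2.INTER_NEAREST)
    for k in F: wire(im,n,F[k][i],0,s,np.array(o))
    cv2.imwrite(f"pics/ov_{n}.png",im)
E
```

```text
(no output)
```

View pics/ov_scene.png

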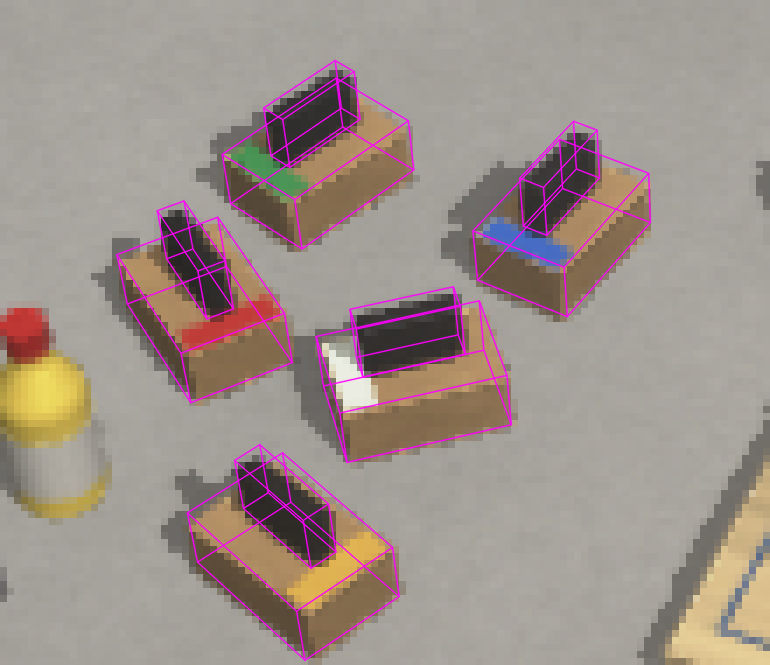

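View pics/ov_top.png

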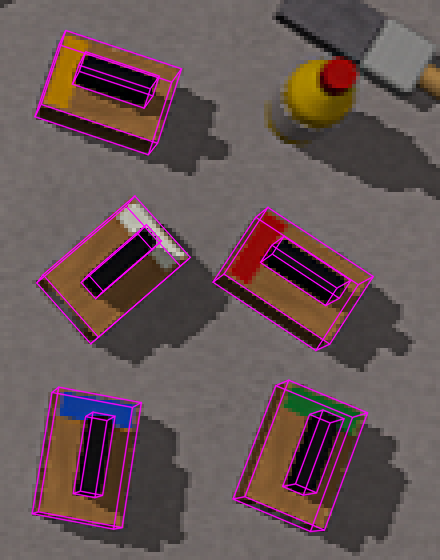

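```bash
cat > cls.py <<'E'
import fit,cv2,numpy as np
def classify(im,n):
    b=im.astype(int); V=b.max(2); C=V-b.min(2)
    hsv=cv2.cvtColor(im,cv2.COLOR_BGR2HSV).astype(int)
    if n=="scene": bar=(V<58)&(C<14); col=(C>28)&~bar|(V>205)
    else: bar=(V<36)&(C<16); col=((C>16)|(V>175))&~bar
    return bar.astype(float),col.astype(float)
E
sed -i 's/bar,col=classify(cr);/bar,col=classify(cr,n);/; s/^def classify.*/from cls import classify\ndef classify_old(im):/' fit.py
sed -i 's/^import fit,/import /' cls.py
python3 - <<'E'
from ov import *
np.set_printoptions(precision=4,suppress=True)
im=np.load("pics/scene1.npy"); bar,col=classify(im,"scene"); im2=np.load("pics/top1.npy"); b2,c2=classify(im2,"top")
a=np.dstack([bar,col,0*col])[165:260,155:265]*255; b=np.dstack([b2,c2,0*c2])[165:305,330:440]*255
cv2.imwrite("pics/cl.png",np.hstack([cv2.resize(np.vstack([a,np.zeros((45,110,3))]),None,fx=3.5,fy=3.5,interpolation=0),cv2.resize(b,None,fx=3.5,fy=3.5,interpolation=0)]))
F={"red":([ 0.5373,-0.302 ,  0.9343],[ 0.5462, -0.2987 , 0.9767]),"blue":([ 0.414 , -0.1639 ,-0.12  ],[ 0.4267 ,-0.1605, -0.1748]),"yellow":([ 0.6628, -0.1818 , 1.1622],[ 0.6723, -0.179 ,  1.2467]),"green":([ 0.4181, -0.3029 ,-0.3063],[ 0.4297 ,-0.2992, -0.3899]),"white":([ 0.5421, -0.183,  -0.8608],[ 0.551,  -0.1801, -0.8545])}
for i,(n,o,w,h) in enumerate((("scene",(155,165),110,95),("top",(330,165),110,140))):
    s=7 if i==0 else 4
    I=np.load(f"pics/{n}1.npy"); im=I[o[1]:o[1]+h,o[0]:o[0]+w]; im=cv2.resize(im,None,fx=s,fy=s,interpolation=cv2.INTER_NEAREST)
    for k in F:
        p,c=fitbox(I,n,F[k][1]); print(n,k,p,c); wire(im,n,p,0,s,np.array(o))
    cv2.imwrite(f"pics/ov_{n}2.png",im)
E
```

```text
scene red [ 0.5377 -0.3013  0.9484] 92.625
scene blue [ 0.4164 -0.1627 -0.1156] 107.75
scene yellow [ 0.6639 -0.1803  1.225 ] 108.75
scene green [ 0.4196 -0.3021 -0.3561] 79.375
scene white [ 0.5424 -0.1818 -0.8751] 130.9375
top red [ 0.5462 -0.2987  0.9773] 117.6875
top blue [ 0.427  -0.1603 -0.1719] 113.625
top yellow [ 0.6723 -0.179   1.2462] 127.0625
top green [ 0.4305 -0.299  -0.3977] 143.0625
top white [ 0.5513 -0.1799 -0.8485] 118.0[ WARN:0@0.853] global loadsave.cpp:1063 imwrite_ Unsupported depth image for selected encoder is fallbacked to CV_8U.
```

View pics/ov_scene2.png

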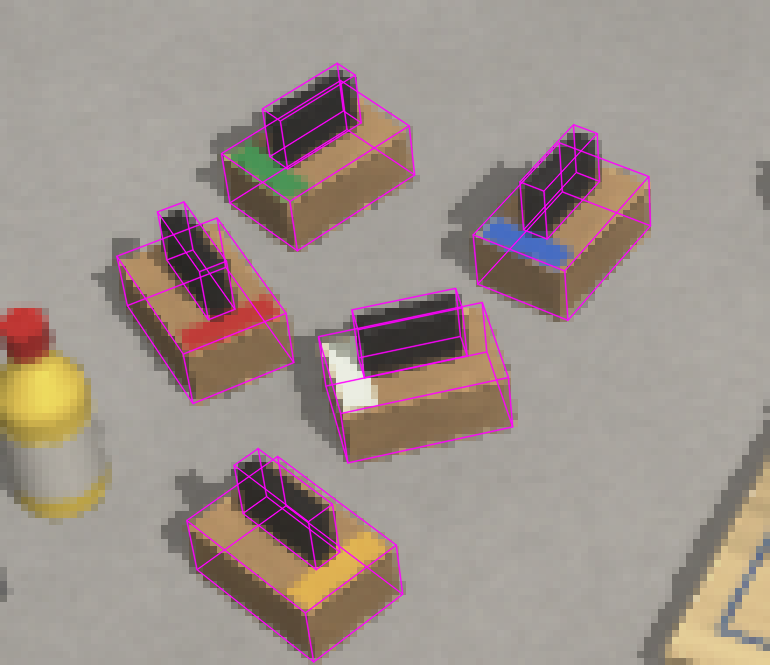

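View pics/ov_top2.png

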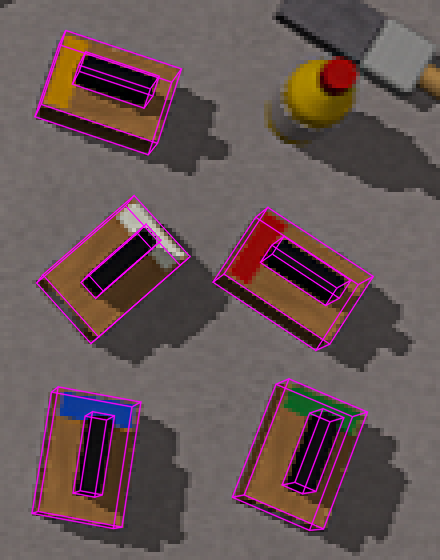

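View pics/cl.png

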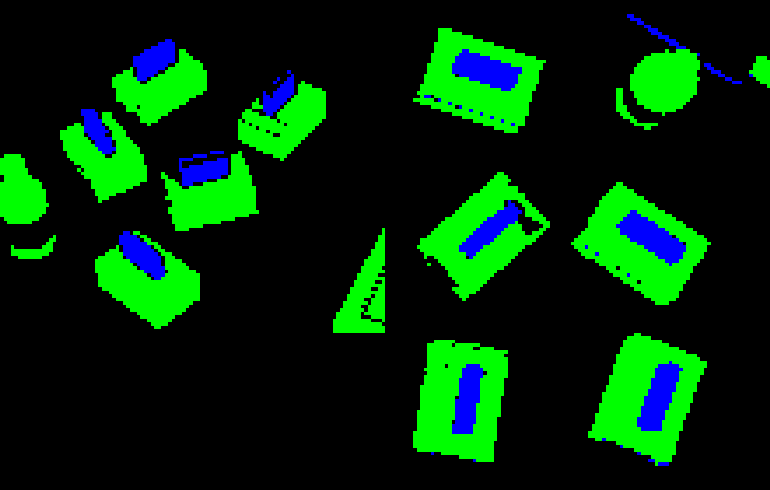

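```bash
python3 - <<'E'
from ov import *
np.set_printoptions(precision=4,suppress=True)
F={"red":[ 0.5462, -0.2987 , 0.9767],"blue":[ 0.4267 ,-0.1605, -0.1748],"yellow":[ 0.6723, -0.179 ,  1.2467],"green":[ 0.4297 ,-0.2992, -0.3899],"white":[ 0.551,  -0.1801, -0.8545]}
def run(im,n,x0):
    z0=0
    u,v=proj(n,[x0[0],x0[1],z0+.03]); R=38
    x_,y_=int(u)-R,int(v)-R; off=np.array([x_,y_]); cr=im[y_:y_+2*R,x_:x_+2*R]
    bar,col=classify(cr,n); sh=(2*R*SS,2*R*SS)
    bar=np.kron(bar,np.ones((SS,SS))); col=np.kron(col,np.ones((SS,SS)))
    # drop other components
    def cost(p):
        x,y,th,k,hh=p
        B=hull(n,boxpts(x,y,th,.081*k,.054*k,0,.034*hh),off,sh).astype(float)
        H=hull(n,boxpts(x,y,th,.05*k,.014*k,.034*hh,.066*hh),off,sh).astype(float)
        B=B*(1-H)
        near=cv2.dilate(np.maximum(B,H).astype(np.uint8),np.ones((25,25))).astype(float)
        return ((np.abs(B-col)*near).sum()+(np.abs(H-bar)*near).sum())/SS**2
    best=None
    for q in range(5):
        p0=np.array(list(x0)+[1,1]) if best is None else best.x
        sim=np.vstack([p0]+[p0+d for d in np.diag([.012,.012,.3,.1,.15])*(-1)**q/(q+1)])
        r_=minimize(cost,p0,method="Nelder-Mead",options=dict(initial_simplex=sim,xatol=2e-4,fatol=.05,maxiter=250))
        if best is None or r_.fun<best.fun: best=r_
    return best.x,best.fun
for n in CM:
    I=np.load(f"pics/{n}1.npy")
    for k in F: print(n,k,*run(I,n,F[k]))
E
```

```text
scene red [ 0.5375 -0.3008  0.9782  0.9446  0.9618] 72.75
scene blue [ 0.4191 -0.1609 -0.1612  0.9348  1.0333] 101.125
scene yellow [ 0.6647 -0.1799  1.2419  0.9504  1.0181] 93.6875
scene green [ 0.4201 -0.3024 -0.3623  0.9538  0.9477] 62.1875
scene white [ 0.5424 -0.1817 -0.837   0.9516  0.9465] 114.75
top red [ 0.5465 -0.2993  0.9939  0.9793  0.9238] 97.625
top blue [ 0.4275 -0.1614 -0.174   1.0054  0.7725] 102.3125
top yellow [ 0.6732 -0.1792  1.2456  0.9903  0.9019] 103.5625
top green [ 0.431  -0.3009 -0.3852  0.9786  0.8315] 118.875
top white [ 0.551  -0.1799 -0.8517  0.9862  1.0279] 116.3125
```

```bash
python3 - <<'E'
from h import *
np.set_printoptions(precision=4,suppress=True)
import plant
for t in ["cup","oil","jar","disc","lock1","tin_in","tin_lid_hinge","tin_lid_handle"]:
    a=mark_of(t,"top");b=mark_of(t,"scene"); ra=boxes_of(t,"top"); rb=boxes_of(t,"scene")
    print(t,[(round(x["p"],2),np.round(x["pixel"][::-1],1)) for x in a][:2],[(round(x["p"],2),np.round(x["pixel"][::-1],1)) for x in b][:2],[np.round(x["rect"]) for x in ra][:2],[np.round(x["rect"]) for x in rb][:2])
    if a and b and t!="lock1": print(tri(b[0]["pixel"][::-1],a[0]["pixel"][::-1]))
im=np.load("pics/top1.npy")[190:330,70:260]; cv2.imwrite("pics/l.png",cv2.resize(im,None,fx=4.2,fy=4.2,interpolation=cv2.INTER_NEAREST))
im=np.load("pics/scene1.npy")[190:310,310:440]; cv2.imwrite("pics/l2.png",cv2.resize(im,None,fx=5,fy=5,interpolation=cv2.INTER_NEAREST))
# lock bodies in both
for n in CM:
    I=np.load(f"pics/{n}1.npy"); hsv=cv2.cvtColor(I,cv2.COLOR_BGR2HSV)
    m=((hsv[:,:,0]>14)&(hsv[:,:,0]<30)&(hsv[:,:,1]>120)&(hsv[:,:,2]>70)).astype(np.uint8)
    k,l,s,c=cv2.connectedComponentsWithStats(m)
    for i in range(1,k):
        if 20<s[i,4]<200: print(n,s[i],c[i], cv2.minAreaRect(np.argwhere(l==i)[:,::-1].astype(np.float32)))
E
```

```text
cup [(0.8, array([104.4, 227.2]))] [(0.67, array([420.5, 291.6])), (0.21, array([312.9, 247.5]))] [array([ 82., 211., 113., 236.]), array([399., 157., 466., 206.])] [array([411., 264., 441., 294.]), array([330., 243., 367., 276.])]
(array([ 0.5596,  0.5057, -0.0042]), np.float64(0.008571672949703365))
oil [(0.76, array([406.2, 194.3]))] [(0.69, array([188.5, 211.2])), (0.54, array([167.1, 234.2]))] [array([396., 179., 417., 198.])] [array([157., 211., 171., 238.]), array([222., 188., 247., 212.])]
(array([ 0.6204, -0.2572,  0.1079]), np.float64(0.06335421612708063))
jar [(0.67, array([133.5, 190.6])), (0.3, array([404.8, 195.4]))] [(0.82, array([386.5, 310.2])), (0.65, array([293.5, 243.4]))] [array([116., 172., 144., 202.])] [array([376., 290., 404., 316.])]
(array([ 0.6623,  0.4285, -0.0009]), np.float64(0.0001975803103854833))
disc [(0.93, array([217.5, 153.6]))] [(0.72, array([300.3, 312.7])), (0.52, array([311.8, 246.7]))] [array([208., 142., 229., 166.]), array([146., 172., 292., 262.])] [array([289., 299., 312., 318.])]
(array([0.7682, 0.2036, 0.0046]), np.float64(0.0050957212
[... 3543 characters left out ...]
5 ] ((194.4117889404297, 125.35295104980469), (11.156637191772461, 3.395498752593994), 14.03624439239502)
top [413 127  19  14 133] [422.0752 133.6541] ((422.06597900390625, 133.92385864257812), (12.966962814331055, 17.384279251098633), 85.91438293457031)
top [474 129  14   8  49] [480.1429 132.6327] ((480.5, 132.5), (13.0, 7.0), -0.0)
top [401 180  18  16 166] [408.0542 188.4518] ((408.75006103515625, 188.75003051757812), (16.26345443725586, 15.55634880065918), 45.0)
top [118 251  12  13 128] [123.5156 257.4766] ((123.5, 257.0), (12.0, 11.0), 90.0)
top [181 293  17  16 134] [189.0075 300.403 ] ((188.7705078125, 300.5245666503906), (11.779393196105957, 12.547615051269531), 50.19443130493164)
```

View pics/l.png

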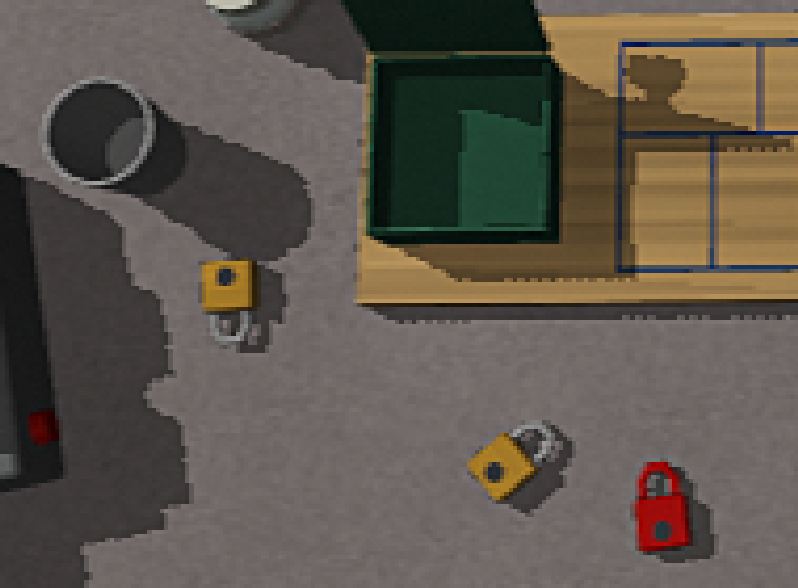

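View pics/l2.png

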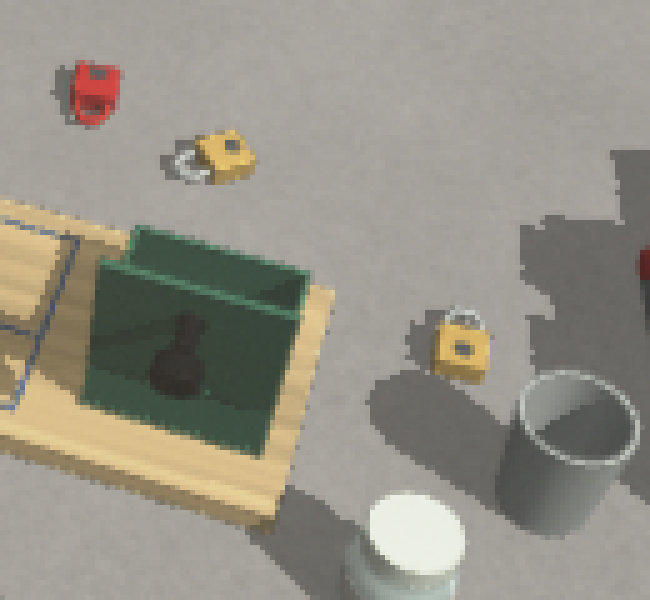

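```bash
cat >> h.py <<'E'
def tool():
    s=get_state(); x,y,z,w=s["eef_rot"]; psi=2*np.arctan2(y,x); return np.array(s["tool_pos"]),(psi+np.pi)%(2*np.pi)-np.pi,s
def go(x=None,y=None,z=None,psi=None):
    p,ps,s=tool()
    t=p.copy()
    for i,v in enumerate((x,y,z)):
        if v is not None: t[i]=v
    d=t-p; X=np.array([np.cos(ps),np.sin(ps),0]);Y=np.array([np.sin(ps),-np.cos(ps),0])
    turn=0 if psi is None else -((psi-ps+np.pi/2)%np.pi-np.pi/2)
    v=[d@X/.75,d@Y/.75,-d[2]/.75]
    n=max(np.linalg.norm(d)/.0417,abs(np.degrees(turn))/7.16)
    print("from",np.round(p,4),"psi",round(ps,3),"row",[[round(float(a),4) for a in v],round(turn/2,4)],"rows~",round(float(n),1), "alt turn",round((turn-np.sign(turn)*np.pi)/2,4))
E
python3 - <<'E'
from h import *
np.set_printoptions(precision=4,suppress=True)
for a,b in (((401.65,259.9),(123.5,257.5)),((354.5,220.7),(189,300.4))):
    print(tri(a,b),onz("top",*b,.014),onz("scene",*a,.014))
print("shackle", onz("top",533/4.2+70-.4,440/4.2+190-.4,.01), onz("top",230/4.2+70-.4,325/4.2+190-.4,.01))
# cup rim center
print("cup",onz("top",98/4.2+70-.4,131/4.2+190-.4,.08),onz("scene",579/5+310,417/5+190,.08))
go(.36,.225,.15,0)
print(tool())
E
```

```text
(array([0.4764, 0.4364, 0.0166]), np.float64(0.00021159370020747234)) [0.4767 0.4371 0.014 ] [0.474  0.4367 0.014 ]
(array([0.367 , 0.2595, 0.0173]), np.float64(0.00212955896508232)) [0.3673 0.2591 0.014 ] [0.3631 0.2602 0.014 ]
shackle [0.3831 0.2411 0.01  ] [0.4522 0.4344 0.01  ]
cup [0.562  0.4991 0.08  ] [0.5574 0.5023 0.08  ]
from [ 0.1624 -0.6036  0.2346] psi 0.263 row [[0.5414, -0.9983, 0.1127], np.float64(0.1314)] rows~ 20.5 alt turn -1.4394
(array([ 0.1624, -0.6036,  0.2346]), np.float64(0.2628642792625002), {'clock': 3.5, 'q': array([ 1.3418,  0.6891, -0.1946,  1.5653,  0.1573,  0.9025, -0.2151]), 'qd': array([ 0.0012, -0.0002, -0.0003,  0.0006,  0.    , -0.0011, -0.0013]), 'joint_torque': array([ -0.0002, -52.7485,  -1.2671, -15.3742,  -0.0519,  -0.0007,
         0.    ]), 'tool_pos': array([ 0.1624, -0.6036,  0.2346]), 'eef_rot': array([0.9914, 0.1311, 0.    , 0.    ]), 'contact_force': array([ 0.3295, -0.1738, -0.3267]), 'moment': array([-0.0104, -0.01  , -0.0355]), 'opening': 1.0038637927078402})
```

```bash
python3 - <<'E'
from h import *
go(.5,-.3,.25,0)
E
```

```text
from [ 0.1624 -0.6036  0.2346] psi 0.263 row [[0.5398, -0.2739, -0.0206], np.float64(0.1314)] rows~ 10.9 alt turn -1.4394
```

{"method": "jog_arm", "body": {
  "rows": [
    [[0.54,-0.274,-0.02],0.131],
    [[0.54,-0.274,-0.02],0.131],
    [[0.54,-0.274,-0.02],0.131],
    [[0.54,-0.274,-0.02],0.131],
    [[0.54,-0.274,-0.02],0.131],
    [[0.54,-0.274,-0.02],0.131],
    [[0.54,-0.274,-0.02],0.131],
    [[0.54,-0.274,-0.02],0.131],
    [[0.54,-0.274,-0.02],0.131],
    [[0.54,-0.274,-0.02],0.131],
    [[0.54,-0.274,-0.02],0.131],
    [[0.54,-0.274,-0.02],0.131],
    [[0.54,-0.274,-0.02],0.131]
  ],
  "gripper": 60,
  "newtons": 40
}}

```text
clock: 4.58
tool_pos: [0.5024, -0.297, 0.2495]
eef_rot: [1.0, 0.003, 0.001, -0.0]
contact_force: [-0.6, 0.2, 0.4]
opening: 0.679
```

```bash
python3 - <<'E'
from h import *
go(.45,.2,.25,-.85)
print(tool()[2]["q"])
E
```

```text
from [ 0.5024 -0.297   0.2495] psi 0.007 row [[-0.0653, -0.6632, -0.0006], np.float64(0.4285)] rows~ 12.0 alt turn -1.1423
[ 0.50240533  0.61143803 -0.07904328  1.68117635  0.05845531  0.85052223
 -1.16480399]
```

{"method": "jog_arm", "body": {
  "rows": [
    [[-0.065,-0.663,0],-1],
    [[-0.065,-0.663,0],-1],
    [[-0.065,-0.663,0],-1],
    [[-0.065,-0.663,0],-1],
    [[-0.065,-0.663,0],-1],
    [[-0.065,-0.663,0],-1],
    [[-0.065,-0.663,0],-1],
    [[-0.065,-0.663,0],-1],
    [[-0.065,-0.663,0],-1],
    [[-0.065,-0.663,0],-1],
    [[-0.065,-0.663,0],-1],
    [[-0.065,-0.663,0],-1],
    [[-0.065,-0.663,0],-1],
    [[-0.065,-0.663,0],-1],
    [[-0.065,-0.663,0],-1],
    [[-0.065,-0.663,0],-1],
    [[-0.065,-0.663,0],-1]
  ]
}}

```text
clock: 6.0
tool_pos: [0.4514, 0.1952, 0.2492]
eef_rot: [0.54, 0.842, -0.001, 0.0]
contact_force: [0.4, 0.3, 0.6]
opening: 0.68
```

```bash
python3 - <<'E'
from h import *
go(.366,.2595,.10,-.85)
print(tool()[2]["q"])
E
```

```text
from [0.4514 0.1952 0.2492] psi 2.001 row [[0.1254, -0.0677, 0.1989], np.float64(-0.1452)] rows~ 4.4 alt turn 1.4256
[-0.09581589  0.55304142 -0.63659703  1.92549678  0.44770801  0.80839626
 -0.54764603]
```

{"method": "jog_arm", "body": {
  "rows": [
    [[0.125,-0.068,0.199],-0.145],
    [[0.125,-0.068,0.199],-0.145],
    [[0.125,-0.068,0.199],-0.145],
    [[0.125,-0.068,0.199],-0.145],
    [[0.125,-0.068,0.199],-0.145],
    [[0.125,-0.068,0.199],-0.145],
    [[0.125,-0.068,0.199],-0.145]
  ]
}}

```text
clock: 6.58
tool_pos: [0.3659, 0.2603, 0.1001]
eef_rot: [0.414, 0.91, -0.001, 0.001]
contact_force: [-0.2, 0.6, 0.8]
opening: 0.681
```

```bash
python3 - <<'E'
from h import *
p,ps,s=tool(); print(p,ps)
tip=p-[0,0,.022]; Y=np.array([np.sin(ps),-np.cos(ps),0])
for n in CM:
    im=shot(n,"g_"+n)
    u=proj(n,tip); o=(int(u[0])-45,int(u[1])-40)
    s_=8; c=cv2.resize(im[o[1]:o[1]+75,o[0]:o[0]+95],None,fx=s_,fy=s_,interpolation=0)
    for k in(-.03,0,.03):
        q=(proj(n,tip+k*Y)-o)*s_; cv2.circle(c,tuple(np.round(q).astype(int)),4,(255,0,255),1)
        q=q+s_/2; cv2.circle(c,tuple(np.round(q).astype(int)),4,(255,255,0),1)
    cv2.imwrite(f"pics/g_{n}.png",c)
E
```

```text
[0.36588883 0.26030597 0.1001252 ] 2.2887301762724235
```

View pics/g_scene.png

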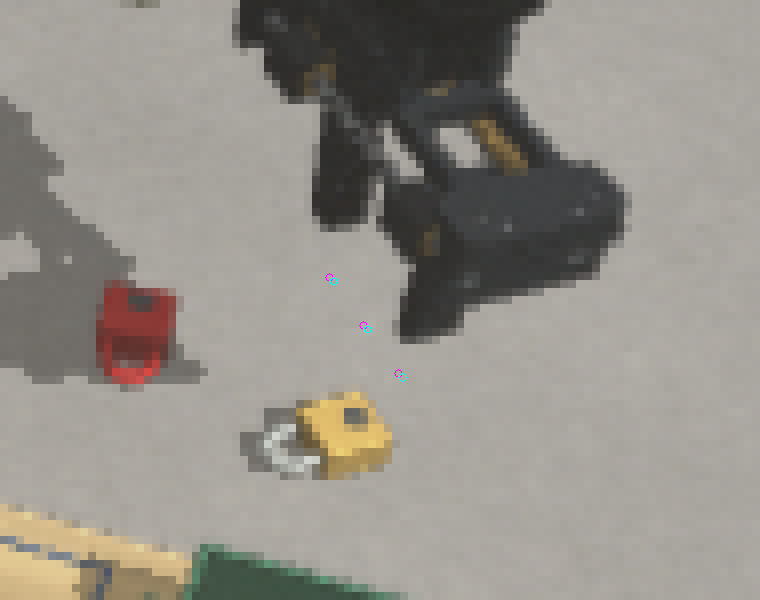

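View pics/g_top.png

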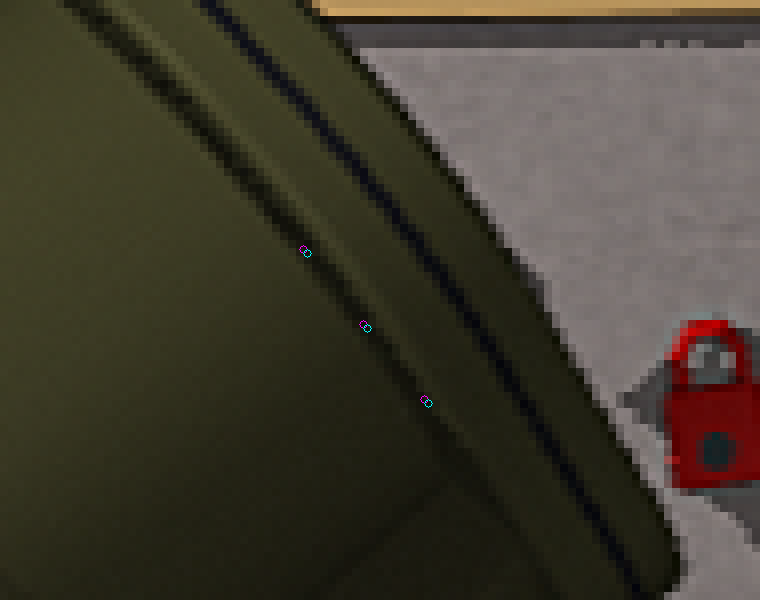

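```bash
python3 - <<'E'
from h import *
p=np.array([.1624,-.6036,.2346]);ps=.263
im=np.load("pics/scene1.npy"); Y=np.array([np.sin(ps),-np.cos(ps),0])
o=(105,25);s_=8; c=cv2.resize(im[o[1]:o[1]+75,o[0]:o[0]+95],None,fx=s_,fy=s_,interpolation=0)
for dz in(-.022,0,.045):
  for k in(-.053,0,.053):
    q=(proj("scene",p+[0,0,dz]+k*Y)-o)*s_; cv2.circle(c,tuple(np.round(q).astype(int)),4,(255,0,255) if dz<0 else (0,255,0),2)
cv2.imwrite("pics/g0.png",c)
E
```

```text
(no output)
```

View pics/g0.png

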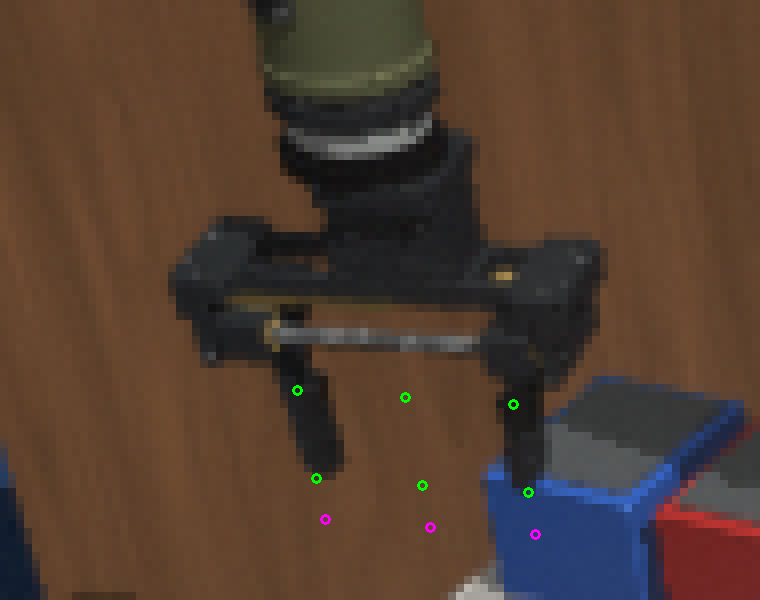

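{"method": "jog_arm", "body": {
  "rows": [
    [[0,0,0.08],0],
    [[0,0,0.08],0],
    [[0,0,0.08],0],
    [[0,0,0.08],0]
  ]
}}

```text
clock: 7.02
tool_pos: [0.3668, 0.2604, 0.0408]
eef_rot: [0.414, 0.91, -0.0, 0.001]
contact_force: [0.0, -0.7, 0.2]
opening: 0.682
```

```bash
cat > look.py <<'E'
from h import *
import sys
def look(tag,s_=8,R=45,dz=-.022,only=None,at=None):
    p,ps,s=tool(); print(np.round(p,4),round(ps,3),np.round(s["contact_force"],1),round(s["opening"]*88.1,1))
    c0=p+[0,0,dz] if at is None else np.array(at)
    outs=[]
    for n in ([only] if only else CM):
        im=shot(n,f"{tag}_{n}"); u=proj(n,c0); o=(max(0,min(560-2*R,int(u[0])-R)),max(0,min(420-2*R,int(u[1])-R)))
        c=cv2.resize(im[o[1]:o[1]+2*R,o[0]:o[0]+2*R],None,fx=s_,fy=s_,interpolation=0)
        if at is None:
            q=(proj(n,c0)-o)*s_; cv2.circle(c,tuple(np.round(q).astype(int)),3,(255,0,255),1)
        outs.append(c); print(n,"offset",o,"scale",s_)
    o=np.hstack(outs)
    f=min(1,800/o.shape[1],600/o.shape[0])
    if f<1: o=cv2.resize(o,None,fx=f,fy=f,interpolation=cv2.INTER_AREA); print("f",f)
    cv2.imwrite(f"pics/{tag}.png",o)
if __name__=="__main__": look(sys.argv[1])
E
python3 -c "
from look import *
look('a1',7,42,only='scene')"
```

```text
[0.3668 0.2604 0.0408] 2.288 [ 0.  -0.7  0.2] 60.0
scene offset (312, 178) scale 7
```

View pics/a1.png

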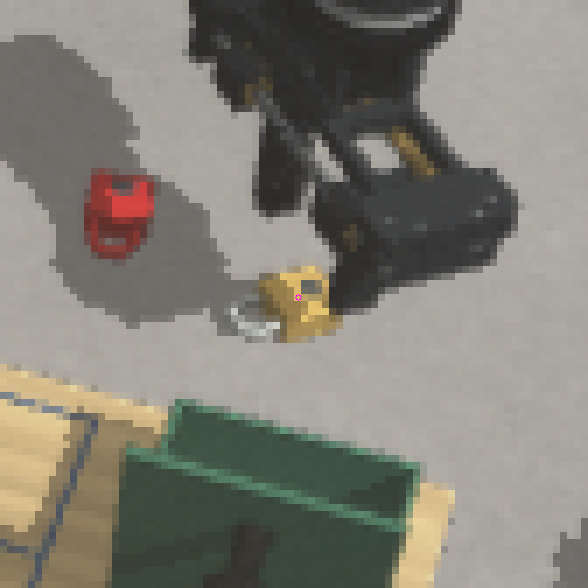

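{"method": "jog_arm", "body": {
  "rows": [
    [[0,0,0.015],0],
    [[0,0,0.019],0],
    [[0,0,0.019],0]
  ]
}}

```text
clock: 7.32
tool_pos: [0.3662, 0.2614, 0.0267]
eef_rot: [0.413, 0.911, 0.001, 0.0]
contact_force: [-0.6, -0.1, 0.6]
opening: 0.683
```

```bash
python3 -c "
from look import *
look('a2',7,42,only='scene')"
```

```text
[0.3662 0.2614 0.0267] 2.29 [-0.6 -0.1  0.6] 60.2
scene offset (312, 181) scale 7
```

View pics/a2.png

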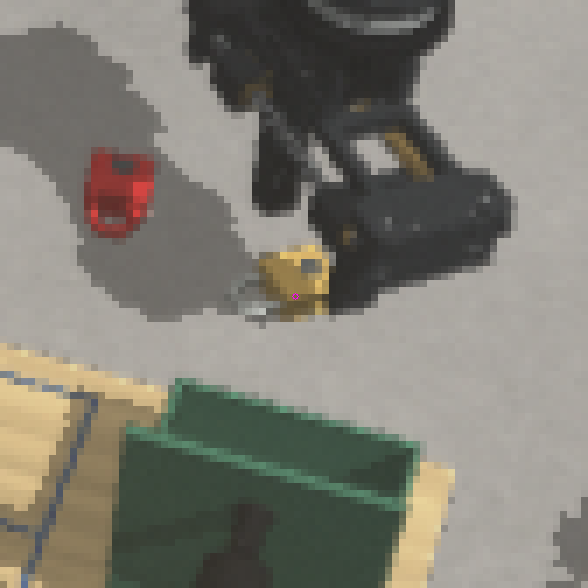

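{"method": "jog_arm", "body": {
  "rows": [
    [[0,0,0.003],0],
    [[0,0,0.006],0],
    [[0,0,0.006],0]
  ]
}}

```text
clock: 7.62
tool_pos: [0.3659, 0.2614, 0.0221]
eef_rot: [0.413, 0.911, 0.001, 0.0]
contact_force: [-0.8, -0.2, -1.2]
opening: 0.683
```

{"method": "jog_arm", "body": {
  "rows": [
    [[0,0,0.003],0],
    [[0,0,0.003],0]
  ]
}}

```text
clock: 7.78
tool_pos: [0.3659, 0.2614, 0.0197]
eef_rot: [0.413, 0.911, 0.0, 0.0]
contact_force: [-0.5, -0.2, -0.5]
opening: 0.684
```

{"method": "jog_arm", "body": {
  "rows": [
    [[0,0,0.003],0],
    [[0,0,0.006],0],
    [[0,0,0.006],0]
  ]
}}

```text
clock: 8.03
tool_pos: [0.3658, 0.2613, 0.015]
eef_rot: [0.412, 0.911, 0.0, 0.0]
contact_force: [-0.5, 0.1, -0.7]
opening: 0.678
```

{"method": "jog_arm", "body": {
  "rows": [
    [[0,0,0.003],0],
    [[0,0,0.006],0],
    [[0,0,0.006],0]
  ]
}}

```text
clock: 8.28
tool_pos: [0.3657, 0.2611, 0.0104]
eef_rot: [0.413, 0.911, 0.0, -0.0]
contact_force: [0.2, 0.2, -0.9]
opening: 0.687
```

```bash
python3 -c "
from look import *
look('a3',7,42,only='scene')"
```

```text
[0.3657 0.2611 0.0104] 2.29 [ 0.2  0.2 -0.9] 60.5
scene offset (311, 184) scale 7
```

View pics/a3.png

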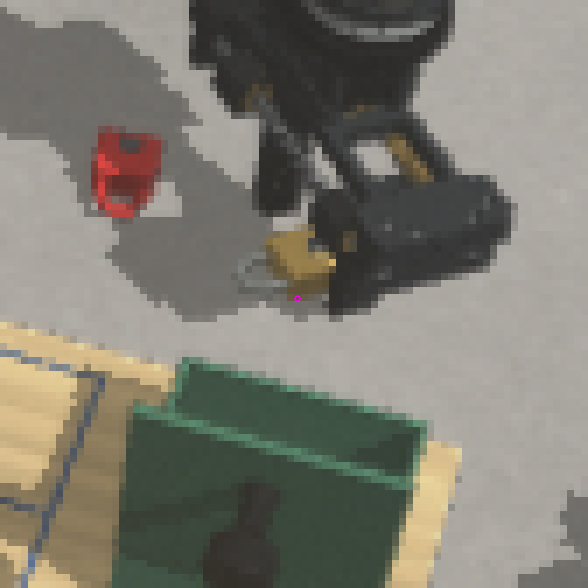

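{"method": "jog_arm", "body": {
  "rows": [
    [[0,0,0.003],0],
    [[0,0,0.006],0],
    [[0,0,0.006],0]
  ]
}}

```text
clock: 8.58
tool_pos: [0.3655, 0.2611, 0.0055]
eef_rot: [0.413, 0.911, -0.0, -0.0]
contact_force: [-0.6, 0.2, 0.2]
opening: 0.684
```

{"method": "jog_arm", "body": {
  "rows": [
    [[0,0,0],0],
    [[0,0,0],0],
    [[0,0,0],0],
    [[0,0,0],0],
    [[0,0,0],0],
    [[0,0,0],0]
  ],
  "gripper": 0,
  "newtons": 40
}}

```text
clock: 9.08
tool_pos: [0.3654, 0.2612, 0.0058]
eef_rot: [0.413, 0.911, -0.0, 0.0]
contact_force: [-0.1, -0.6, 0.0]
opening: 0.358
```

```bash
python3 -c "
from look import *
look('a4',7,42,only='scene')"
```

```text
[0.3654 0.2612 0.0058] 2.291 [-0.1 -0.6  0. ] 31.5
scene offset (311, 185) scale 7
```

View pics/a4.png

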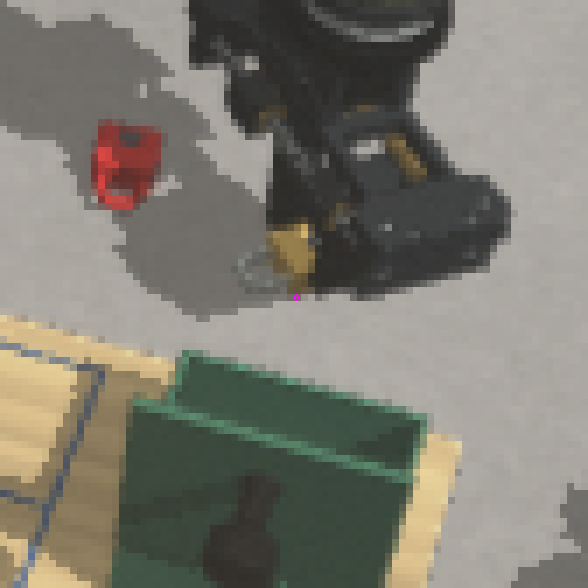

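{"method": "jog_arm", "body": {
  "rows": [
    [[0,0,-0.1],0],
    [[0,0,-0.2],0],
    [[0,0,-0.28],0],
    [[0,0,-0.28],0],
    [[0,0,-0.28],0],
    [[0,0,-0.28],0],
    [[0,0,-0.28],0]
  ]
}}

```text
clock: 9.72
tool_pos: [0.3655, 0.262, 0.2194]
eef_rot: [0.413, 0.911, 0.002, 0.001]
contact_force: [0.5, 0.9, -1.4]
opening: 0.354
```

```bash
python3 - <<'E'
from h import *
np.set_printoptions(precision=4,suppress=True)
L=lambda x,y:(x/4.2+70-.4,y/4.2+190-.4)
S=lambda x,y:(x/5+310-.4,y/5+190-.4)
# rim corners: -x+y, -x-y, +x-y,+x+y
for t in [(370,240),(560,240),(560,55),(368,55)]: print(onz("top",*L(*t),.07))
print(onz("top",*L(465,148),.07))
# near rim corners from scene
print("near rim", tri(S(308,273),L(370,238)),tri(S(135,229),L(558,240)))
print(onz("scene",*S(308,273),.07),onz("scene",*S(135,229),.07))
# lid top corners in scene (105,262),(300,317)?; top image (345,0)..
go(.545,.27,None,3.16)
print(tool()[2]["opening"]*88.1)
E
```

```text
[0.499  0.3337 0.07  ]
[0.5002 0.2194 0.07  ]
[0.6142 0.2242 0.07  ]
[0.613  0.3418 0.07  ]
[0.5558 0.2795 0.07  ]
near rim (array([0.4999, 0.335 , 0.0703]), np.float64(0.0026389402080444707)) (array([0.5001, 0.2253, 0.0638]), np.float64(0.00734359744138459))
[0.499  0.3363 0.07  ] [0.5044 0.2295 0.07  ]
from [0.3655 0.262  0.2194] psi 2.291 row [[-0.1498, 0.1869, -0.0], np.float64(-0.4345)] rows~ 7.0 alt turn 1.1363
31.143840280397782
```

{"method": "jog_arm", "body": {
  "rows": [
    [[-0.142,0.195,0],-0.434],
    [[-0.142,0.195,0],-0.434],
    [[-0.142,0.195,0],-0.434],
    [[-0.142,0.195,0],-0.434],
    [[-0.142,0.195,0],-0.434],
    [[-0.142,0.195,0],-0.434],
    [[-0.142,0.195,0],-0.434],
    [[-0.142,0.195,0],-0.434],
    [[-0.142,0.195,0],-0.434],
    [[-0.142,0.195,0],-0.434]
  ]
}}

```text
clock: 10.55
tool_pos: [0.5453, 0.2774, 0.2156]
eef_rot: [-0.007, 1.0, -0.0, -0.0]
contact_force: [0.6, -0.2, -1.2]
opening: 0.358
```

```bash
python3 -c "
from look import *
look('b1',7,42,only='scene')
go(.55,.278,.06,3.16)"
```

```text
[0.5453 0.2774 0.2156] -3.127 [ 0.6 -0.2 -1.2] 31.6
scene offset (312, 178) scale 7
from [0.5454 0.2775 0.2157] psi -3.126 row [[-0.0061, 0.0006, 0.2076], np.float64(-0.0015)] rows~ 3.7 alt turn 1.5693
```

View pics/b1.png

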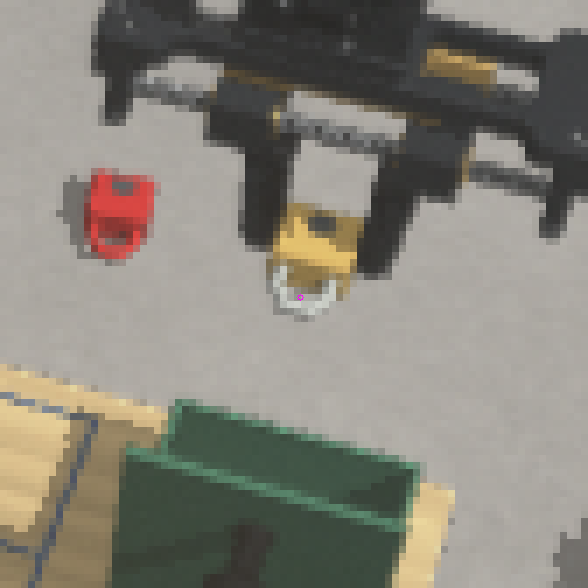

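```bash
python3 -c "
from h import *
for px in [(318,232),(318,240)]:
  u,v=px[0]/7+312-.43,px[1]/7+178-.43
  for z in (.20,.22,.24,.26): print(px,z,onz('scene',u,v,z))
for t in [(250,240),(290,225),(395,250),(375,275)]:
  u,v=t[0]/7+312-.43,t[1]/7+178-.43
  print(t,onz('scene',u,v,.2156),onz('scene',u,v,.236))
"
```

```text
(318, 232) 0.2 [0.51187603 0.27424262 0.2       ]
(318, 232) 0.22 [0.53337679 0.27614965 0.22      ]
(318, 232) 0.24 [0.55487756 0.27805668 0.24      ]
(318, 232) 0.26 [0.57637833 0.27996371 0.26      ]
(318, 240) 0.2 [0.51643533 0.27534157 0.2       ]
(318, 240) 0.22 [0.53782463 0.27722173 0.22      ]
(318, 240) 0.24 [0.55921393 0.27910189 0.24      ]
(318, 240) 0.26 [0.58060323 0.28098205 0.26      ]
(250, 240) [0.54353707 0.25193635 0.2156    ] [0.56508932 0.2544864  0.236     ]
(290, 225) [0.52902643 0.26448556 0.2156    ] [0.55094756 0.26671658 0.236     ]
(395, 250) [0.52691432 0.30622648 0.2156    ] [0.54888914 0.30739638 0.236     ]
(375, 275) [0.54376814 0.30206052 0.2156    ] [0.56531451 0.30333633 0.236     ]
```

{"method": "jog_arm", "body": {
  "rows": [
    [[-0.006,0,0.05],0],
    [[-0.006,0,0.1],0],
    [[-0.006,0,0.15],0],
    [[-0.006,0,0.2],0],
    [[-0.006,0,0.22],0],
    [[-0.006,0,0.22],0],
    [[-0.006,0,0.22],0]
  ]
}}

```text
clock: 11.18
tool_pos: [0.5502, 0.2784, 0.0515]
eef_rot: [-0.008, 1.0, 0.0, 0.0]
contact_force: [0.0, 0.7, -0.6]
opening: 0.355
```

{"method": "jog_arm", "body": {
  "rows": [
    [[0,0,0],0],
    [[0,0,0],0],
    [[0,0,0],0]
  ],
  "gripper": 46
}}

```text
clock: 11.43
tool_pos: [0.5513, 0.2787, 0.0531]
eef_rot: [-0.008, 1.0, 0.001, 0.002]
contact_force: [-0.9, -0.1, 0.3]
opening: 0.52
```

{"method": "jog_arm", "body": {
  "rows": [
    [[0,0,-0.05],0],
    [[0,0,-0.1],0],
    [[0,0,-0.15],0],
    [[0,0,-0.2],0],
    [[0,0,-0.26],0],
    [[0,0,-0.26],0],
    [[0.1,0,-0.26],0],
    [[0.2,0,-0.26],0],
    [[0.2,0,-0.26],0],
    [[0.2,0,-0.26],0]
  ]
}}

```text
clock: 12.27
tool_pos: [0.396, 0.275, 0.247]
eef_rot: [-0.01, 1.0, -0.0, 0.0]
contact_force: [-0.3, 0.9, -0.6]
opening: 0.516
```

```bash
python3 -c "
from look import *
look('b2',5,75,at=[.53,.3,.05])
go(.476,.4365,.12,3.16)"
```

```text
[0.396 0.275 0.247] -3.121 [-0.3  0.9 -0.6] 45.4
scene offset (280, 177) scale 5
top offset (98, 160) scale 5
f 0.5333333333333333
from [0.3961 0.2753 0.2473] psi -3.117 row [[-0.1118, 0.2122, 0.1698], np.float64(0.0031)] rows~ 5.3 alt turn -1.5677
```

View pics/b2.png

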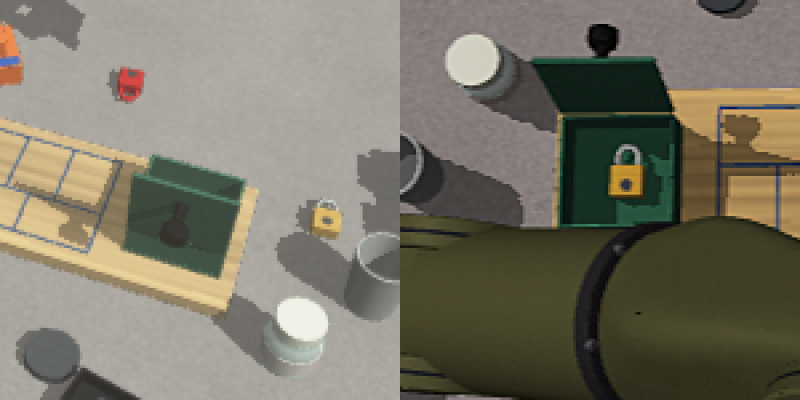

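```bash
python3 -c "
from h import *
print(tri((439.6,242.6),(80,291.7)))
for z in (0,.05,.1): print(onz('top',85,300,z),onz('top',75,230,z))
im=np.load('pics/scene1.npy')[200:350,380:560]; cv2.imwrite('pics/v.png',cv2.resize(im,None,fx=4,fy=4,interpolation=0))
im=np.load('pics/top1.npy')[200:340,0:150]; cv2.imwrite('pics/v2.png',cv2.resize(im,None,fx=4,fy=4,interpolation=0))
"
```

```text
(array([0.38531205, 0.53190541, 0.04376226]), np.float64(0.0016051647248508038))
[0.36554579 0.5345866  0.        ] [0.55109834 0.57828652 0.        ]
[0.3647723  0.51390728 0.05      ] [0.54287288 0.55585217 0.05      ]
[0.36399882 0.49322796 0.1       ] [0.53464741 0.53341781 0.1       ]
```

View pics/v.png

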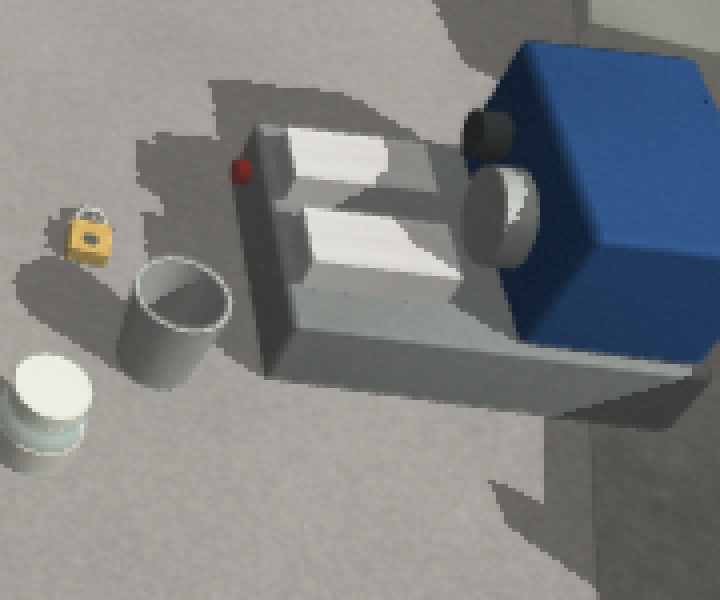

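View pics/v2.png

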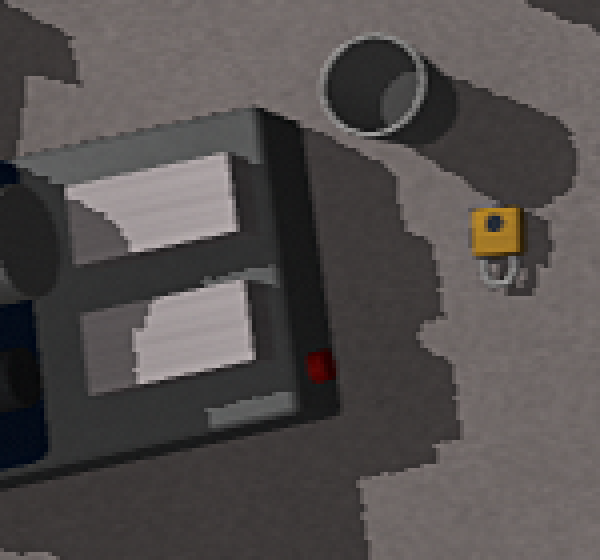

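```bash
python3 -c "
from h import *
print(tri((295/4+380,325/4+200),(257/4,108/4+200)))
print(tri((262/4+380,125/4+200),(298/4,415/4+200)))
go(.476,.4365,.06,3.16)
"
```

```text
(array([0.5468917 , 0.577924  , 0.06909653]), np.float64(0.0045556706544249296))
(array([0.35430731, 0.53663673, 0.06647741]), np.float64(0.00808703452506869))
from [0.3961 0.2753 0.2473] psi -3.117 row [[-0.1118, 0.2122, 0.2498], np.float64(0.0031)] rows~ 6.2 alt turn -1.5677
```

{"method": "jog_arm", "body": {
  "rows": [
    [[-0.112,0.212,0],0],
    [[-0.112,0.212,0],0],
    [[-0.112,0.212,0],0],
    [[-0.112,0.212,0],0],
    [[-0.112,0.212,0.06],0],
    [[-0.112,0.212,0.12],0],
    [[-0.112,0.212,0.18],0],
    [[-0.112,0.212,0.25],0],
    [[-0.112,0.212,0.25],0],
    [[-0.112,0.212,0.25],0]
  ],
  "gripper": 60
}}

```text
clock: 13.2
tool_pos: [0.4809, 0.4321, 0.0528]
eef_rot: [-0.008, 1.0, -0.004, -0.002]
contact_force: [-0.4, 0.1, -1.0]
opening: 0.683
```

```bash
python3 -c "
from look import *
look('c1',7,42,only='scene')
go(.476,.4365,.006,3.16)"
```

```text
[0.4809 0.4321 0.0528] -3.125 [-0.4  0.1 -1. ] 60.2
scene offset (359, 215) scale 7
from [0.4816 0.4342 0.0562] psi -3.125 row [[0.0074, 0.0032, 0.067], np.float64(-0.001)] rows~ 1.2 alt turn 1.5698
```

View pics/c1.png

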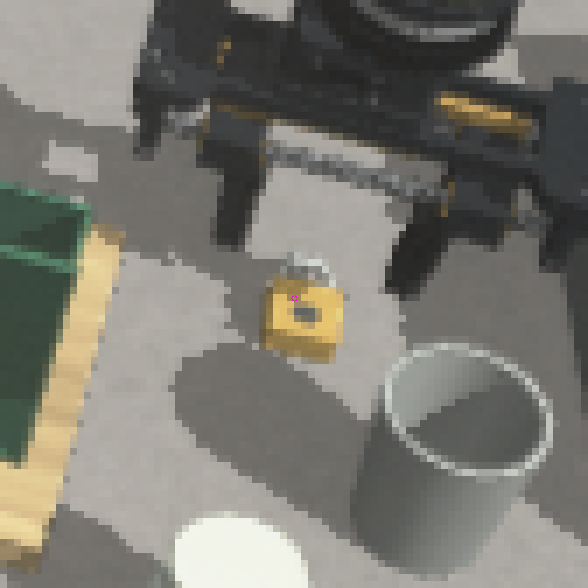

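{"method": "jog_arm", "body": {
  "rows": [
    [[0.007,0.003,0.03],0],
    [[0.007,0.003,0.055],0],
    [[0.007,0.003,0.066],0],
    [[0.007,0.003,0.066],0],
    [[0.007,0.003,0.066],0]
  ]
}}

```text
clock: 13.67
tool_pos: [0.4768, 0.4379, 0.0094]
eef_rot: [-0.008, 1.0, 0.0, 0.0]
contact_force: [0.4, -0.1, -0.1]
opening: 0.677
```

{"method": "jog_arm", "body": {
  "rows": [
    [[0,0,0],0],
    [[0,0,0],0],
    [[0,0,0],0],
    [[0,0,0],0],
    [[0,0,0],0],
    [[0,0,0],0]
  ],
  "gripper": 0
}}

```text
clock: 14.17
tool_pos: [0.4764, 0.4378, 0.0093]
eef_rot: [-0.009, 1.0, 0.0, 0.0]
contact_force: [-0.8, -0.3, 3.7]
opening: 0.353
```

{"method": "jog_arm", "body": {
  "rows": [
    [[0,0,-0.05],0],
    [[0,0,-0.1],0],
    [[0,0,-0.15],0],
    [[0,0,-0.2],0],
    [[0,0,-0.28],0],
    [[0,0,-0.28],0],
    [[0,0,-0.28],0],
    [[0,0,-0.28],0]
  ]
}}

```text
clock: 14.83
tool_pos: [0.4763, 0.4378, 0.2193]
eef_rot: [-0.009, 1.0, 0.0, 0.001]
contact_force: [-0.2, -0.3, -2.3]
opening: 0.353
```

```bash
python3 -c "
from look import *
look('c2',7,42,only='scene')
go(.545,.288,None,3.16)"
```

```text
[0.4763 0.4378 0.2193] -3.124 [-0.2 -0.3 -2.3] 31.1
scene offset (375, 177) scale 7
from [0.4761 0.4368 0.2176] psi -3.124 row [[-0.0885, -0.1999, -0.0], np.float64(-0.0006)] rows~ 3.9 alt turn 1.5702
```

View pics/c2.png

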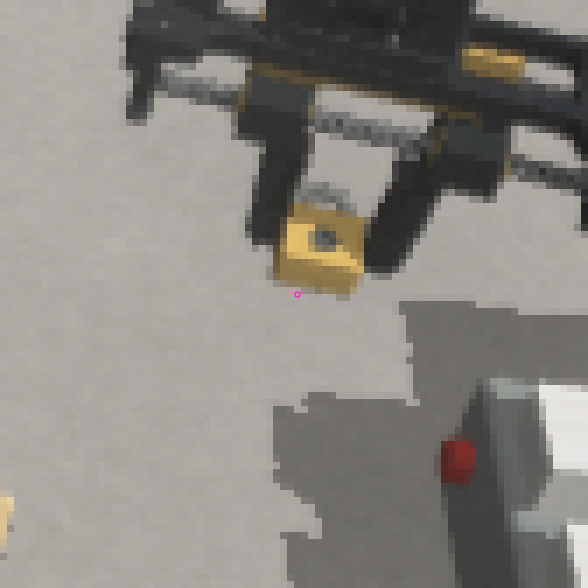

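{"method": "jog_arm", "body": {
  "rows": [
    [[-0.104,-0.177,0],0],
    [[-0.104,-0.177,0],0],
    [[-0.104,-0.177,0],0],
    [[-0.104,-0.177,0],0],
    [[-0.104,-0.177,0],0],
    [[-0.104,-0.177,0],0],
    [[-0.104,-0.177,0],0],
    [[-0.104,-0.177,0],0]
  ]
}}

```text
clock: 15.55
tool_pos: [0.5548, 0.3078, 0.2179]
eef_rot: [-0.01, 1.0, 0.0, -0.001]
contact_force: [-0.2, 0.1, -0.6]
opening: 0.349
```

```bash
python3 -c "
from look import *
go(.555,.304,.08,3.16)"
```

```text
from [0.5548 0.3078 0.2179] psi -3.121 row [[-0.0001, -0.005, 0.1838], np.float64(0.0009)] rows~ 3.3 alt turn -1.5699
```

{"method": "jog_arm", "body": {
  "rows": [
    [[0,-0.005,0.05],0],
    [[0,-0.005,0.1],0],
    [[0,-0.005,0.15],0],
    [[0,-0.005,0.182],0],
    [[0,-0.005,0.182],0],
    [[0,-0.005,0.182],0]
  ]
}}

```text
clock: 16.05
tool_pos: [0.555, 0.3037, 0.0815]
eef_rot: [-0.01, 1.0, -0.0, -0.001]
contact_force: [0.2, -1.4, 0.4]
opening: 0.351
```

{"method": "jog_arm", "body": {
  "rows": [
    [[0,0,0],0],
    [[0,0,0],0],
    [[0,0,0],0]
  ],
  "gripper": 46
}}

```text
clock: 16.3
tool_pos: [0.5574, 0.304, 0.0846]
eef_rot: [-0.009, 1.0, 0.001, 0.002]
contact_force: [0.3, -1.5, -0.8]
opening: 0.522
```

{"method": "jog_arm", "body": {
  "rows": [
    [[0,0,-0.05],0],
    [[0,0,-0.1],0],
    [[0,0,-0.15],0],
    [[0,0,-0.2],0],
    [[0,0,-0.24],0],
    [[0,0,-0.24],0],
    [[0.1,0,-0.24],0],
    [[0.2,0,-0.24],0],
    [[0.2,0,-0.24],0],
    [[0.2,0,-0.24],0]
  ]
}}

```text
clock: 17.13
tool_pos: [0.4022, 0.2999, 0.2633]
eef_rot: [-0.011, 1.0, -0.0, 0.0]
contact_force: [-0.4, -0.1, 0.2]
opening: 0.525
```

```bash
python3 -c "
from look import *
look('d1',7,42,at=[.57,.28,.09])
"
```

```text
[0.4022 0.2999 0.2633] -3.12 [-0.4 -0.1  0.2] 46.3
scene offset (306, 208) scale 7
top offset (136, 175) scale 7
f 0.6802721088435374
```

View pics/d1.png

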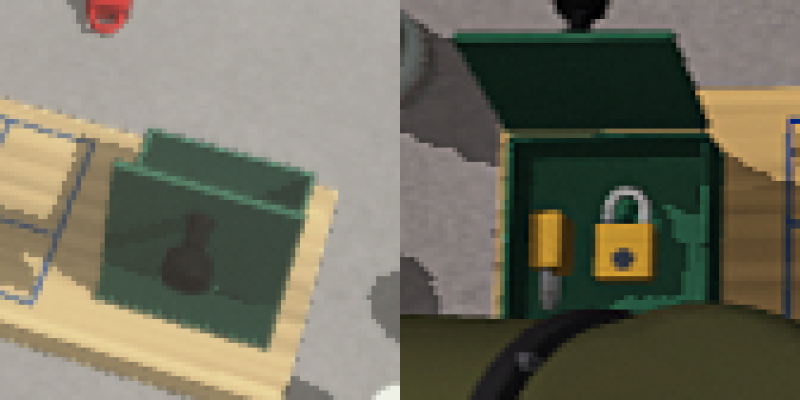

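```bash
python3 -c "
from h import *
k=7*.68027
S=lambda x,y:(x/k+306,y/k+208); T=lambda x,y:((x-400)/k+136,y/k+175)
a=tri(S(302,213),T(456,37));b=tri(S(112,162),T(674,37)); print(a,b)
m=(a[0]+b[0])/2; print(m, np.arctan2(m[2]-.07, .612-m[0]))
print(tri(S(188,262),T(583,8)))
go(.70,.28,.25,3.16); print(tool()[2]['q'])
"
```

```text
(array([0.63524823, 0.33849617, 0.18060934]), np.float64(0.0036246802592636534)) (array([0.63701971, 0.23099149, 0.17814335]), np.float64(0.002937860090923104))
[0.63613397 0.28474383 0.17937635] 1.7879672344772763
(array([0.66146728, 0.28599528, 0.1426154 ]), np.float64(0.004278385322400567))
from [0.4022 0.3004 0.2638] psi -3.117 row [[-0.3963, -0.0371, 0.0184], np.float64(0.0033)] rows~ 7.2 alt turn -1.5675
[-0.11288062  0.6662742  -1.04924747  1.86988519  0.68283909  1.01753102
  0.13936446]
```

{"method": "jog_arm", "body": {
  "rows": [
    [[-0.2,0.02,0],0],
    [[-0.4,0.074,0],0],
    [[-0.4,0.074,0],0],
    [[-0.4,0.074,0],0],
    [[-0.4,0.074,0],0],
    [[-0.4,0.074,0],0],
    [[-0.4,0.074,0],0],
    [[-0.4,0.074,0],0],
    [[-0.4,0.074,0],0],
    [[-0.4,0.074,0.05],0],
    [[-0.4,0.074,0.1],0],
    [[-0.4,0.074,0.12],0],
    [[-0.4,0.074,0.12],0]
  ],
  "gripper": 0
}}

```text
clock: 18.32
tool_pos: [0.7034, 0.3584, 0.1677]
eef_rot: [-0.009, 1.0, -0.003, -0.003]
contact_force: [-0.1, 0.2, -0.1]
opening: 0.004
```

```bash
python3 -c "
from look import *
look('e1',7,42,at=[.63,.28,.12])
go(.655,.245,.155,3.16)
"
```

```text
[0.7034 0.3584 0.1677] -3.123 [-0.1  0.2 -0.1] 0.3
scene offset (302, 217) scale 7
top offset (135, 149) scale 7
f 0.6802721088435374
from [0.7055 0.3607 0.1735] psi -3.125 row [[0.07, -0.1531, 0.0247], np.float64(-0.0007)] rows~ 3.1 alt turn 1.5701
```

View pics/e1.png

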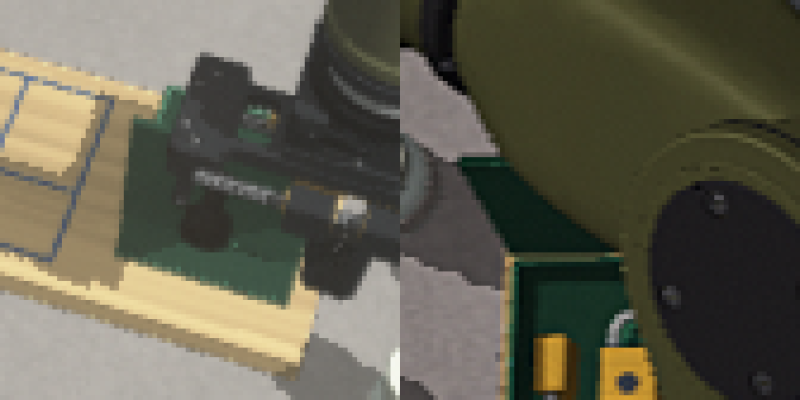

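{"method": "jog_arm", "body": {
  "rows": [
    [[0.007,-0.057,0.022],0],
    [[0.007,-0.057,0.022],0],
    [[0.007,-0.057,0.022],0],
    [[0.007,-0.057,0.022],0]
  ]
}}

```text
clock: 18.75
tool_pos: [0.7021, 0.3187, 0.1589]
eef_rot: [-0.008, 1.0, 0.002, 0.002]
contact_force: [0.2, -0.4, 0.3]
opening: 0.007
```

```bash
python3 -c "
from look import *
import numpy as np
go(.70,.318,.157,3.16)
p,ps,s=tool()
c=0.0
for th in (1.79,1.5,1.2,1.0,.8,.6,.4,.2,.0):
  r=.095; x=.612-r*np.cos(th)+.008*np.sin(th)+.006*np.sin(th); z=.07+r*np.sin(th)+.008*np.cos(th)
  print(th,round(x,3),round(z,3),'row',round((p[0]-x)/.75,3),round((p[2]-z)/.75,3))
"
```

```text
from [0.7021 0.3187 0.1589] psi -3.126 row [[0.0029, -0.0008, 0.0026], np.float64(-0.0013)] rows~ 0.1 alt turn 1.5695
1.79 0.646 0.161 row 0.074 -0.003
1.5 0.619 0.165 row 0.111 -0.009
1.2 0.591 0.161 row 0.149 -0.003
1.0 0.572 0.154 row 0.173 0.006
0.8 0.556 0.144 row 0.195 0.02
0.6 0.541 0.13 row 0.214 0.038
0.4 0.53 0.114 row 0.23 0.059
0.2 0.522 0.097 row 0.241 0.083
0.0 0.517 0.078 row 0.247 0.108
```

{"method": "jog_arm", "body": {
  "rows": [
    [[0.04,0,0.004],0],
    [[0.075,0,0.004],0],
    [[0.095,0,0.002],0],
    [[0.111,0,0],0],
    [[0.13,0,0],0],
    [[0.149,0,0.003],0],
    [[0.16,0,0.006],0],
    [[0.173,0,0.01],0],
    [[0.173,0,0.01],0]
  ]
}}

```text
clock: 19.5
tool_pos: [0.5699, 0.3186, 0.1503]
eef_rot: [-0.011, 1.0, 0.001, 0.001]
contact_force: [0.4, 0.0, 1.2]
opening: 0.006
```

```bash
python3 -c "
from look import *
look('e2',7,42,at=[.58,.28,.12],only='scene')
go(.55,.318,.14)
"
```

```text
[0.5699 0.3186 0.1503] -3.12 [0.4 0.  1.2] 0.5
scene offset (306, 204) scale 7
from [0.5709 0.3183 0.1502] psi -3.121 row [[0.0278, 0.0002, 0.0136], 0.0] rows~ 0.6 alt turn 0.0
```

View pics/e2.png

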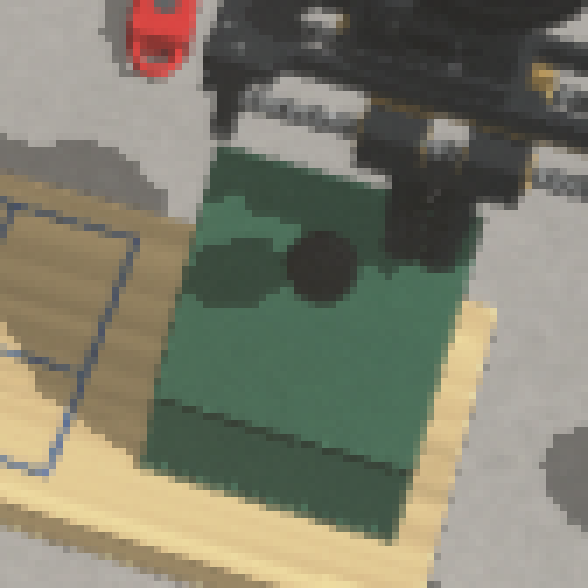

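{"method": "jog_arm", "body": {
  "rows": [
    [[0.02,0,0.01],0],
    [[0.04,0,0.027],0],
    [[0.047,0,0.038],0],
    [[0.054,0,0.048],0],
    [[0.06,0,0.06],0],
    [[0.065,0,0.071],0],
    [[0.068,0,0.084],0],
    [[0.07,0,0.092],0],
    [[0.07,0,0.092],0]
  ]
}}

```text
clock: 20.3
tool_pos: [0.518, 0.3138, 0.0774]
eef_rot: [-0.009, 1.0, -0.001, -0.001]
contact_force: [0.4, 0.3, -0.3]
opening: 0.005
```

```bash
python3 -c "
from look import *
look('e3',7,42,at=[.56,.28,.09],only='scene')
"
```

```text
[0.518  0.3138 0.0774] -3.124 [ 0.4  0.3 -0.3] 0.4
scene offset (307, 206) scale 7
```

View pics/e3.png

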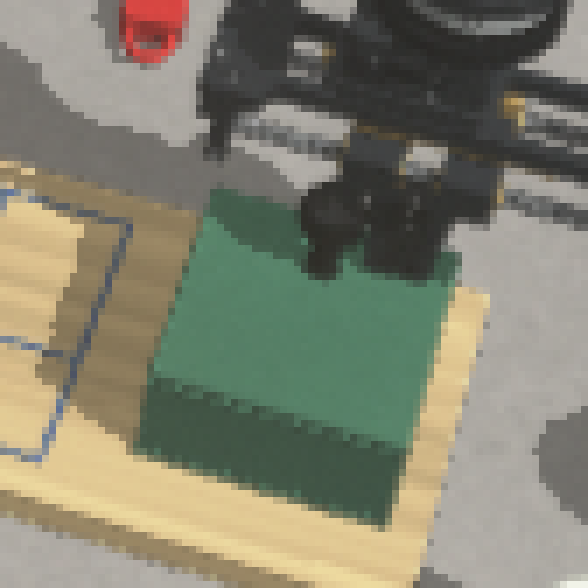

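{"method": "jog_arm", "body": {
  "rows": [
    [[0,0,0.003],0],
    [[0,0,0.006],0],
    [[0,0,0.006],0]
  ]
}}

```text
clock: 20.6
tool_pos: [0.519, 0.3146, 0.0746]
eef_rot: [-0.008, 1.0, -0.0, 0.0]
contact_force: [1.2, -0.8, -0.4]
opening: 0.005
```

{"method": "jog_arm", "body": {
  "rows": [
    [[0,0,0.004],0],
    [[0,0,0.008],0],
    [[0,0,0.008],0]
  ]
}}

```text
clock: 20.85
tool_pos: [0.5192, 0.315, 0.0724]
eef_rot: [-0.009, 1.0, -0.0, 0.001]
contact_force: [-4.8, -6.5, 24.4]
opening: 0.004
```

{"method": "jog_arm", "body": {
  "rows": [
    [[0,0,0.001],0],
    [[0,0,0.001],0]
  ]
}}

```text
clock: 21.02
tool_pos: [0.5192, 0.3151, 0.0724]
eef_rot: [-0.009, 1.0, -0.0, 0.002]
contact_force: [-4.4, -6.8, 29.2]
opening: 0.005
```

{"method": "jog_arm", "body": {
  "rows": [
    [[0,0,-0.05],0],
    [[0,0,-0.1],0],
    [[0,0,-0.15],0],
    [[0,0,-0.2],0],
    [[0,0.05,-0.22],0],
    [[0.05,0.05,-0.22],0],
    [[0.1,0.05,-0.22],0],
    [[0.15,0.05,-0.22],0],
    [[0.15,0.05,-0.22],0],
    [[0.15,0.05,-0.22],0]
  ],
  "gripper": 44
}}

```text
clock: 21.85
tool_pos: [0.404, 0.3503, 0.2335]
eef_rot: [-0.011, 1.0, -0.0, 0.0]
contact_force: [0.4, 0.9, -0.6]
opening: 0.5
```

```bash
python3 -c "
from look import *
look('e4',7,42,at=[.56,.28,.06],only='scene')
"
python3 - <<'E'
from h import *
for n in CM: shot(n,n+"2")
E
```

```text
[0.404  0.3503 0.2335] -3.12 [ 0.4  0.9 -0.6] 44.0
scene offset (305, 213) scale 7
```

View pics/e4.png

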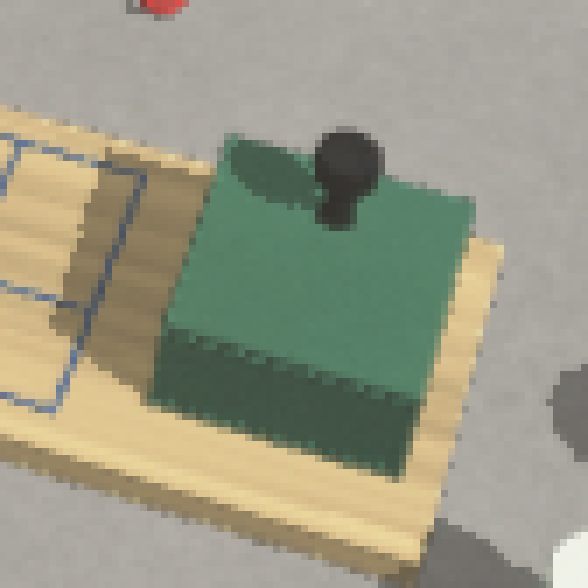

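View pics/top2.png

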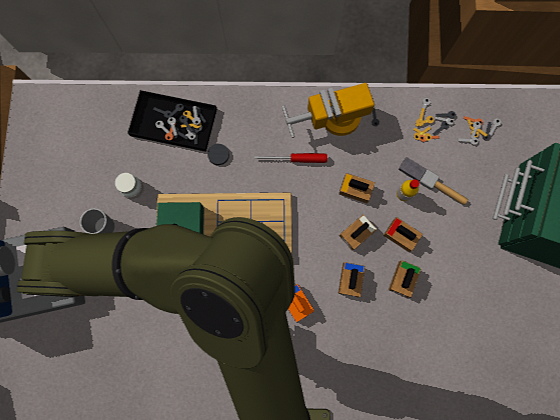

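View pics/scene2.png

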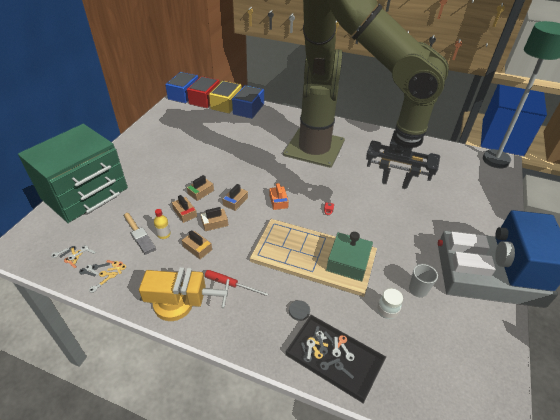

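```bash
python3 -c "
from h import *
go(.422,-.161,.16,2.98)
"
```

```text
from [0.4072 0.3501 0.2329] psi -3.127 row [[-0.0096, -0.6817, 0.0972], np.float64(0.0882)] rows~ 12.4 alt turn -1.4826
```

{"method": "jog_arm", "body": {
  "rows": [
    [[-0.01,-0.682,0],0.088],
    [[-0.01,-0.682,0],0.088],
    [[-0.01,-0.682,0],0.088],
    [[-0.01,-0.682,0],0.088],
    [[-0.01,-0.682,0],0.088],
    [[-0.01,-0.682,0],0.088],
    [[-0.01,-0.682,0],0.088],
    [[-0.01,-0.682,0],0.088],
    [[-0.01,-0.682,0],0.088],
    [[-0.01,-0.682,0],0.088],
    [[-0.01,-0.682,0],0.088],
    [[-0.01,-0.682,0.06],0.088],
    [[-0.01,-0.682,0.135],0.088],
    [[-0.01,-0.682,0.135],0.088],
    [[-0.01,-0.682,0.135],0.088]
  ]
}}

```text
clock: 23.25
tool_pos: [0.4189, -0.1647, 0.1266]
eef_rot: [0.083, 0.997, -0.0, -0.005]
contact_force: [-1.2, -0.6, 0.0]
opening: 0.5
```

```bash
python3 -c "
from look import *
look('f1',7,42,dz=-.07)
go(.422,-.161,.04,2.98); print(tool()[2]['q'])
"
```

```text
[ 0.4189 -0.1647  0.1266] 2.976 [-1.2 -0.6  0. ] 44.0
scene offset (191, 147) scale 7
top offset (312, 239) scale 7
f 0.6802721088435374
from [ 0.4222 -0.161   0.1315] psi 2.981 row [[0.0003, -0.0001, 0.122], np.float64(0.0007)] rows~ 2.2 alt turn -1.5701
[ 0.79974034  0.80582161 -0.89847672  2.14783321  1.0320307   0.71586882
  0.59271513]
```

View pics/f1.png

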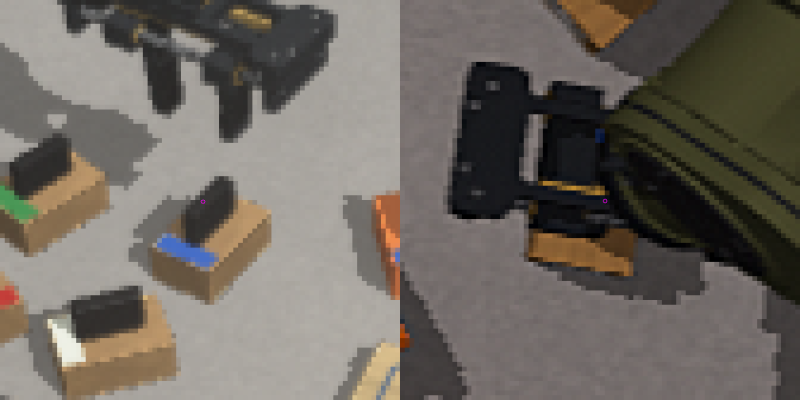

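{"method": "jog_arm", "body": {
  "rows": [
    [[0,0,0.05],0],
    [[0,0,0.09],0],
    [[0,0,0.12],0],
    [[0,0,0.12],0],
    [[0,0,0.12],0]
  ]
}}

```text
clock: 23.77
tool_pos: [0.4235, -0.1602, 0.0432]
eef_rot: [0.079, 0.997, 0.0, 0.001]
contact_force: [0.1, 0.4, 0.9]
opening: 0.5
```

{"method": "jog_arm", "body": {
  "rows": [
    [[0,0,0],0],
    [[0,0,0],0],
    [[0,0,0],0],
    [[0,0,0],0],
    [[0,0,0],0],
    [[0,0,0],0]
  ],
  "gripper": 0,
  "newtons": 45
}}

```text
clock: 24.27
tool_pos: [0.4225, -0.1608, 0.0424]
eef_rot: [0.079, 0.997, 0.0, 0.001]
contact_force: [-0.7, 0.4, 6.3]
opening: 0.153
```

```bash
python3 -c "
from look import *
look('f2',7,42,dz=0,only='scene')
"
```

```text
[ 0.4225 -0.1608  0.0424] 2.983 [-0.7  0.4  6.3] 13.5
scene offset (192, 151) scale 7
```

View pics/f2.png

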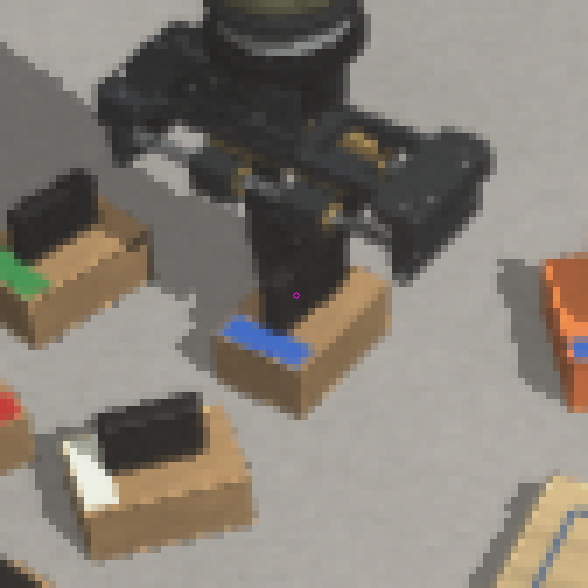

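{"method": "jog_arm", "body": {
  "rows": [
    [[0,0,-0.04],0],
    [[0,0,-0.09],0],
    [[0,0,-0.13],0],
    [[0,0,-0.15],0],
    [[0,0,-0.15],0],
    [[0,0,-0.15],0]
  ]
}}

```text
clock: 24.82
tool_pos: [0.4217, -0.1616, 0.1542]
eef_rot: [0.08, 0.997, -0.0, 0.0]
contact_force: [-0.1, 0.9, -4.2]
opening: 0.155
```

```bash
python3 -c "
from look import *
look('f3',7,42,dz=0)
go(.5323,.0447,.15,3.165)
"
```

```text
[ 0.4217 -0.1616  0.1542] 2.982 [-0.1  0.9 -4.2] 13.7
scene offset (190, 125) scale 7
top offset (318, 235) scale 7
f 0.6802721088435374
from [ 0.4208 -0.1614  0.1529] psi 2.982 row [[-0.1033, 0.2948, 0.0039], np.float64(-0.0913)] rows~ 5.6 alt turn 1.4795
```

View pics/f3.png

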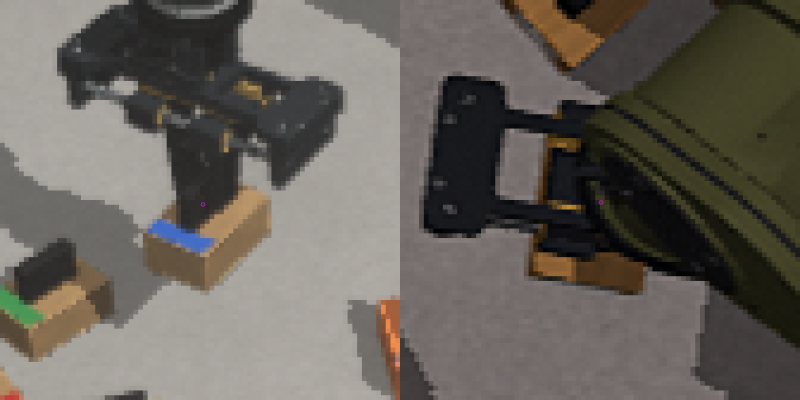

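{"method": "jog_arm", "body": {
  "rows": [
    [[-0.103,0.295,0],-0.091],
    [[-0.103,0.295,0],-0.091],
    [[-0.103,0.295,0],-0.091],
    [[-0.103,0.295,0],-0.091],
    [[-0.103,0.295,0],-0.091],
    [[-0.103,0.295,0],-0.091],
    [[-0.103,0.295,0],-0.091],
    [[-0.103,0.295,0],-0.091],
    [[-0.103,0.295,0],-0.091],
    [[-0.103,0.295,0],-0.091]
  ]
}}

```text
clock: 25.75
tool_pos: [0.532, 0.0432, 0.1529]
eef_rot: [-0.011, 1.0, -0.001, -0.001]
contact_force: [0.5, -0.4, -3.2]
opening: 0.153
```

```bash
python3 -c "
from look import *
go(.5323,.0447,.075,3.165)
"
```

```text
from [0.532  0.0432 0.1529] psi -3.12 row [[-0.0005, 0.002, 0.1039], np.float64(-0.0007)] rows~ 1.9 alt turn 1.5701
```

{"method": "jog_arm", "body": {
  "rows": [
    [[0,0.002,0.03],0],
    [[0,0.002,0.07],0],
    [[0,0.002,0.104],0],
    [[0,0.002,0.104],0],
    [[0,0.002,0.104],0]
  ]
}}

```text
clock: 26.17
tool_pos: [0.5319, 0.0451, 0.0754]
eef_rot: [-0.011, 1.0, -0.001, -0.002]
contact_force: [1.4, 0.4, -2.4]
opening: 0.153
```

```bash
python3 -c "
from look import *
look('f4',7,42,dz=-.03,only='scene')
"
```

```text
[0.5319 0.0451 0.0754] -3.12 [ 1.4  0.4 -2.4] 13.5
scene offset (235, 188) scale 7
```

View pics/f4.png

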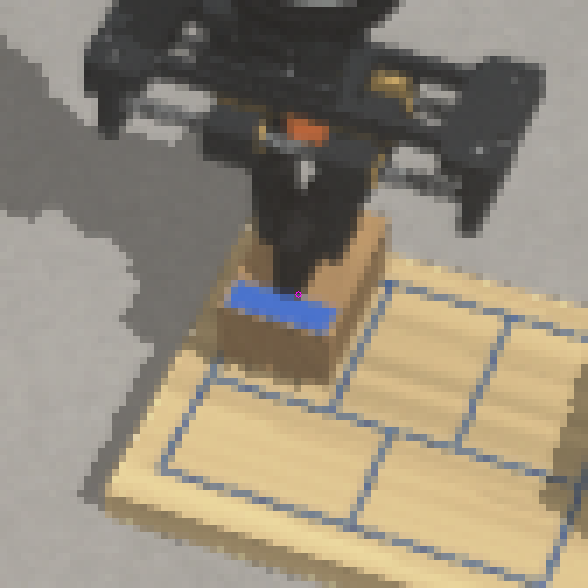

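{"method": "jog_arm", "body": {
  "rows": [
    [[0,0,0.007],0],
    [[0,0,0.014],0],
    [[0,0,0.014],0]
  ]
}}

```text
clock: 26.47
tool_pos: [0.5333, 0.0463, 0.0658]
eef_rot: [-0.011, 1.0, -0.0, 0.0]
contact_force: [-0.1, 0.7, -2.7]
opening: 0.156
```

{"method": "jog_arm", "body": {
  "rows": [
    [[0,0,0.003],0],
    [[0,0,0.003],0]
  ]
}}

```text
clock: 26.63
tool_pos: [0.5333, 0.0467, 0.0636]
eef_rot: [-0.012, 1.0, -0.0, 0.0]
contact_force: [-0.6, 0.1, -2.3]
opening: 0.151
```

{"method": "jog_arm", "body": {
  "rows": [
    [[0,-0.002,0.002],0],
    [[0,-0.002,0.002],0]
  ]
}}

```text
clock: 26.8
tool_pos: [0.5335, 0.0458, 0.0626]
eef_rot: [-0.012, 1.0, 0.0, 0.0]
contact_force: [-1.2, 0.0, 1.1]
opening: 0.152
```

Contact at TCP z ≈ 0.0625. Release and lift.

{"method": "jog_arm", "body": {
  "rows": [
    [[0,0,0],0],
    [[0,0,0],0],
    [[0,0,0],0]
  ],
  "gripper": 36
}}

```text
clock: 27.05
tool_pos: [0.5335, 0.045, 0.0622]
eef_rot: [-0.012, 1.0, -0.0, 0.0]
contact_force: [-1.0, 0.9, -0.6]
opening: 0.356
```

{"method": "jog_arm", "body": {
  "rows": [
    [[0,0,-0.03],0],
    [[0,0,-0.08],0],
    [[0,0,-0.13],0],
    [[0,0,-0.18],0],
    [[0.05,-0.05,-0.18],0],
    [[0.1,-0.1,-0.18],0],
    [[0.15,-0.15,-0.18],0],
    [[0.15,-0.2,-0.18],0],
    [[0.15,-0.25,-0.18],0],
    [[0.15,-0.25,-0.18],0]
  ],
  "gripper": 44
}}

```text
clock: 27.88
tool_pos: [0.4224, -0.1504, 0.1965]
eef_rot: [-0.009, 1.0, -0.002, -0.002]
contact_force: [0.2, 0.0, -0.2]
opening: 0.498
```

```bash
python3 -c "
from look import *
look('f5',7,42,at=[.56,.08,.03])
p,ps,s=tool(); print(p,ps)
from ov import *
for n in CM:
  I=np.load(f'pics/f5_{n}.npy'); print(n,fitbox(I,n,[.532,.045,.023],.02))
"
```

```text
[ 0.4224 -0.1504  0.1965] -3.123 [ 0.2  0.  -0.2] 43.8
scene offset (242, 200) scale 7
top offset (217, 184) scale 7
f 0.6802721088435374
[ 0.42359712 -0.14928207  0.19640804] -3.1264701287674637
scene (array([0.52598324, 0.04142406, 0.161694  ]), np.float64(313.3125))
top (array([0.54230857, 0.04650539, 0.01533481]), np.float64(380.25))
```

View pics/f5.png

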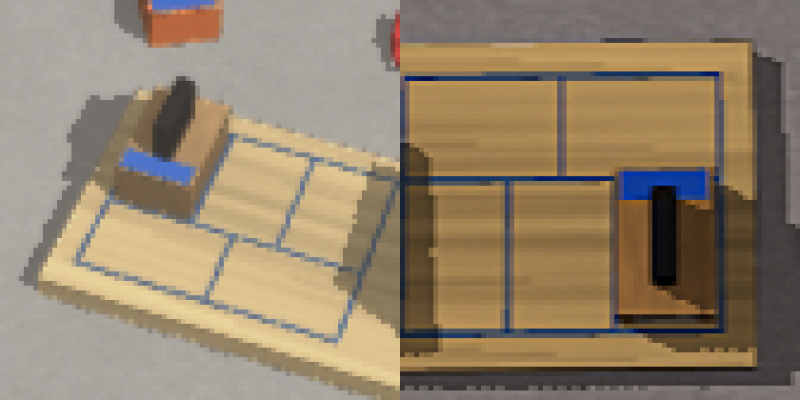

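```bash
cat > cart.py <<'E'
from ov import *
import sys
np.set_printoptions(precision=4,suppress=True)
F0={"red":[.542,-.300,.965],"blue":[.5323,.0447,.02],"yellow":[.668,-.180,1.24],"green":[.425,-.301,-.375],"white":[.5465,-.181,-.85]}
def allfit(tag,names,F=F0):
    for n in CM:
        I=np.load(f"pics/{tag}_{n}.npy")
        for k in names: print(n,k,*fitbox(I,n,F[k]))
if __name__=="__main__": allfit(sys.argv[1],sys.argv[2:])
E
python3 cart.py f5 red yellow green white
python3 -c "
import numpy as np,cv2
I=np.hstack([np.load('pics/f5_scene.npy')[150:270,140:280],np.load('pics/f5_top.npy')[160:320,320:460][:120]])
cv2.imwrite('pics/f5b.png',cv2.resize(I,None,fx=2.8,fy=2.8))"
```

```text
scene red [ 0.5383 -0.3007  0.9565] 87.5
scene yellow [ 0.6639 -0.1806  1.1966] 112.875
scene green [ 0.4196 -0.3021 -0.3535] 77.375
scene white [ 0.5416 -0.1821 -0.8791] 133.25
top red [ 0.5438 -0.2966  0.9139] 616.25
top yellow [ 0.6723 -0.179   1.2469] 122.25
top green [ 0.4448 -0.3268 -0.0269] 766.875
top white [ 0.5514 -0.1799 -0.8501] 117.75
```

View pics/f5b.png

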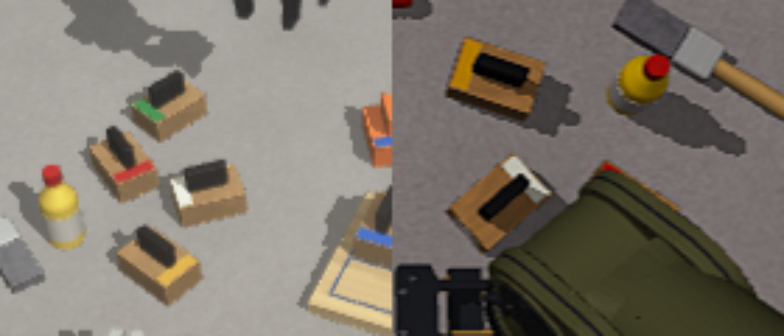

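```bash
python3 -c "
from look import *
go(.4245,-.3008,.12,2.767)
"
```

```text
from [ 0.4236 -0.1493  0.1964] psi -3.126 row [[0.0019, -0.202, 0.1019], np.float64(0.1949)] rows~ 4.1 alt turn -1.3759
```

{"method": "jog_arm", "body": {
  "rows": [
    [[0.002,-0.202,0],0.195],
    [[0.002,-0.202,0],0.195],
    [[0.002,-0.202,0],0.195],
    [[0.002,-0.202,0.05],0.195],
    [[0.002,-0.202,0.102],0.195],
    [[0.002,-0.202,0.102],0.195],
    [[0.002,-0.202,0.102],0.195],
    [[0.002,-0.202,0.102],0.195]
  ]
}}

```text
clock: 28.65
tool_pos: [0.4288, -0.2941, 0.1222]
eef_rot: [0.18, 0.984, 0.001, 0.001]
contact_force: [0.0, 0.4, 0.5]
opening: 0.499
```

```bash
python3 -c "
from look import *
look('h1',7,42,dz=-.06,only='scene')
go(.4245,-.3008,.042,2.767); print(tool()[2]['q'])
"
```

```text
[ 0.4288 -0.2941  0.1222] 2.779 [0.  0.4 0.5] 43.9
scene offset (157, 138) scale 7
from [ 0.4292 -0.2945  0.1228] psi 2.778 row [[0.0029, -0.0101, 0.1077], np.float64(0.0057)] rows~ 1.9 alt turn -1.5651
[ 0.99593419  0.85637233 -0.83422231  1.96243672  0.93838047  0.76501706
  0.80257464]
```

View pics/h1.png

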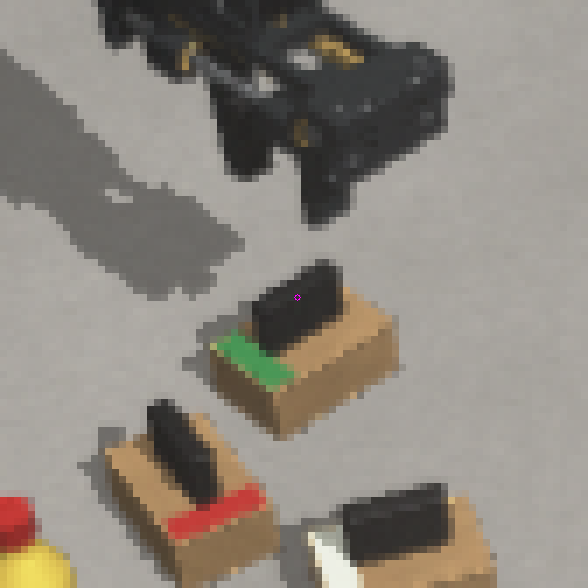

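{"method": "jog_arm", "body": {
  "rows": [
    [[0.003,-0.01,0.03],0.006],
    [[0.003,-0.01,0.075],0.006],
    [[0.003,-0.01,0.107],0.006],
    [[0.003,-0.01,0.107],0.006],
    [[0.003,-0.01,0.107],0.006]
  ]
}}

```text
clock: 29.12
tool_pos: [0.4235, -0.3017, 0.0417]
eef_rot: [0.187, 0.982, 0.0, 0.001]
contact_force: [-0.1, -0.2, 0.5]
opening: 0.5
```

{"method": "jog_arm", "body": {
  "rows": [
    [[0,0,0],0],
    [[0,0,0],0],
    [[0,0,0],0],
    [[0,0,0],0],
    [[0,0,0],0],
    [[0,0,0],0]
  ],
  "gripper": 0
}}

```text
clock: 29.62
tool_pos: [0.4235, -0.3019, 0.0413]
eef_rot: [0.188, 0.982, 0.0, 0.001]
contact_force: [0.6, 1.7, 6.3]
opening: 0.155
```

{"method": "jog_arm", "body": {
  "rows": [
    [[0,0,-0.04],0],
    [[0,0,-0.09],0],
    [[0,0,-0.13],0],
    [[0,0,-0.16],0],
    [[0,0,-0.16],0],
    [[0,0,-0.16],0]
  ]
}}

```text
clock: 30.12
tool_pos: [0.422, -0.3033, 0.1606]
eef_rot: [0.189, 0.982, -0.001, 0.0]
contact_force: [0.5, -0.2, -3.5]
opening: 0.156
```

```bash
python3 -c "
from look import *
look('h2',7,42,dz=0,only='scene')
go(.531,.1038,.155,3.165)
"
```

```text
[ 0.422  -0.3033  0.1606] 2.762 [ 0.5 -0.2 -3.5] 13.7
scene offset (152, 114) scale 7
from [ 0.4212 -0.3031  0.1595] psi 2.762 row [[0.065, 0.5581, 0.006], np.float64(-0.2015)] rows~ 10.1 alt turn 1.3693
```

View pics/h2.png

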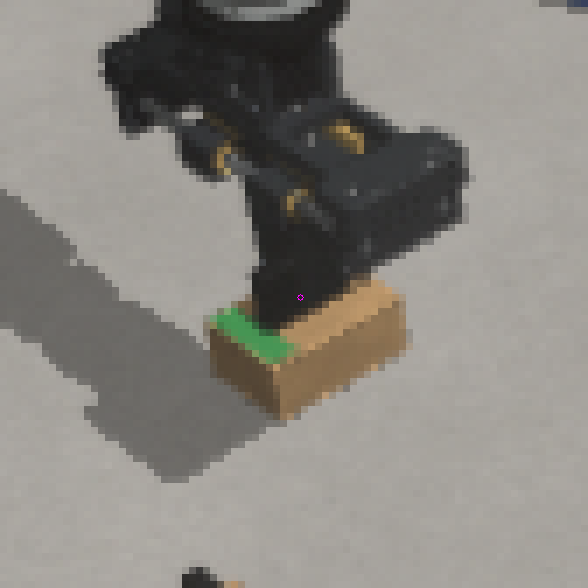

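{"method": "jog_arm", "body": {
  "rows": [
    [[0.064,0.558,0],-0.201],
    [[0.064,0.558,0],-0.201],
    [[0.064,0.558,0],-0.201],
    [[0.064,0.558,0],-0.201],
    [[0.064,0.558,0],-0.201],
    [[0.064,0.558,0],-0.201],
    [[0.064,0.558,0],-0.201],
    [[0.064,0.558,0],-0.201],
    [[0.064,0.558,0],-0.201],
    [[0.064,0.558,0],-0.201],
    [[0.064,0.558,0],-0.201],
    [[0.064,0.558,0],-0.201],
    [[0.064,0.558,0],-0.201],
    [[0.064,0.558,0],-0.201]
  ]
}}

```text
clock: 31.33
tool_pos: [0.5315, 0.1017, 0.1586]
eef_rot: [-0.011, 1.0, -0.001, -0.002]
contact_force: [-0.2, -0.5, -2.7]
opening: 0.157
```

```bash
python3 -c "
from look import *
go(.530,.1038,.075,3.165)
"
```

```text
from [0.5315 0.1017 0.1586] psi -3.12 row [[0.0019, 0.0029, 0.1115], np.float64(-0.0008)] rows~ 2.0 alt turn 1.57
```

{"method": "jog_arm", "body": {
  "rows": [
    [[0.002,0.001,0.03],0],
    [[0.002,0.001,0.07],0],
    [[0.002,0.001,0.111],0],
    [[0.002,0.001,0.111],0],
    [[0.002,0.001,0.111],0]
  ]
}}

```text
clock: 31.75
tool_pos: [0.5297, 0.1025, 0.0759]
eef_rot: [-0.011, 1.0, -0.001, -0.002]
contact_force: [0.4, -1.0, -2.8]
opening: 0.153
```

```bash
python3 -c "
from look import *
look('h3',7,42,dz=-.03,only='scene')
go(.530,.1038,.0625,3.165)
"
```

```text
[0.5297 0.1025 0.0759] -3.12 [ 0.4 -1.  -2.8] 13.5
scene offset (252, 192) scale 7
from [0.5309 0.1038 0.0773] psi -3.12 row [[0.0012, 0.0, 0.0198], np.float64(-0.0007)] rows~ 0.4 alt turn 1.57
```

View pics/h3.png

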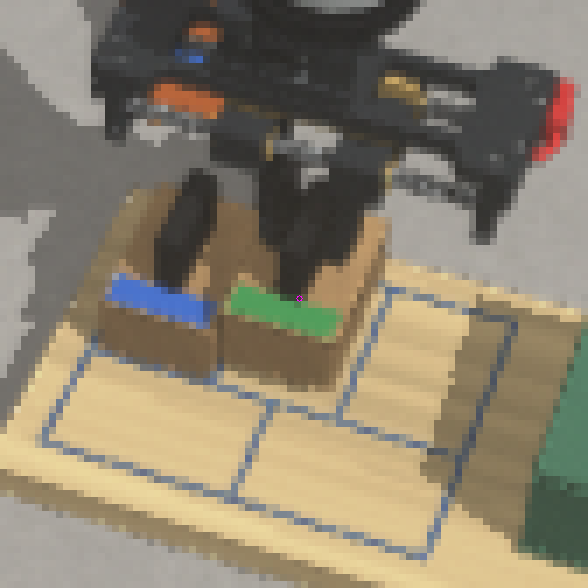

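{"method": "jog_arm", "body": {
  "rows": [
    [[0.001,0,0.008],0],
    [[0.001,0,0.015],0],
    [[0.001,0,0.02],0],
    [[0.001,0,0.02],0]
  ]
}}

```text
clock: 32.13
tool_pos: [0.5302, 0.1044, 0.0619]
eef_rot: [-0.012, 1.0, -0.0, -0.0]
contact_force: [-0.8, -0.3, -3.5]
opening: 0.157
```

{"method": "jog_arm", "body": {
  "rows": [
    [[0,0,0.002],0],
    [[0,0,0.002],0]
  ]
}}

```text
clock: 32.3
tool_pos: [0.5303, 0.1046, 0.0613]
eef_rot: [-0.012, 1.0, -0.0, 0.0]
contact_force: [-2.3, -0.8, 4.1]
opening: 0.158
```

{"method": "jog_arm", "body": {
  "rows": [
    [[0,0,0],0],
    [[0,0,0],0],
    [[0,0,0],0]
  ],
  "gripper": 34
}}

```text
clock: 32.55
tool_pos: [0.5306, 0.1051, 0.0608]
eef_rot: [-0.012, 1.0, 0.0, 0.0]
contact_force: [-0.1, -0.2, 0.5]
opening: 0.359
```

{"method": "jog_arm", "body": {
  "rows": [
    [[0,0,-0.03],0],
    [[0,0,-0.08],0],
    [[0,0,-0.13],0],
    [[0,0,-0.18],0],
    [[0,-0.05,-0.18],0],
    [[0,-0.1,-0.18],0],
    [[0,-0.15,-0.18],0],
    [[0,-0.2,-0.18],0],
    [[0,-0.25,-0.18],0],
    [[0,-0.25,-0.18],0]
  ],
  "gripper": 44
}}

```text
clock: 33.38
tool_pos: [0.5339, -0.0928, 0.194]
eef_rot: [-0.005, 1.0, -0.003, -0.001]
contact_force: [-0.4, -0.8, -0.8]
opening: 0.5
```

```bash
python3 -c "
from look import *
look('h4',7,42,at=[.56,.08,.03])
"; python3 cart.py h4 red yellow white
```

```text
[ 0.5339 -0.0928  0.194 ] -3.131 [-0.4 -0.8 -0.8] 44.0
scene offset (242, 200) scale 7
top offset (217, 184) scale 7
f 0.6802721088435374
scene red [ 0.5375 -0.3014  0.9486] 82.4375
scene yellow [ 0.6639 -0.1806  1.1966] 113.875
scene white [ 0.5416 -0.1821 -0.8791] 128.25
top red [ 0.5432 -0.3003  1.5818] 692.75
top yellow [ 0.6655 -0.1931  1.5806] 715.625
top white [ 0.5487 -0.1818 -0.9387] 712.3125
```

View pics/h4.png

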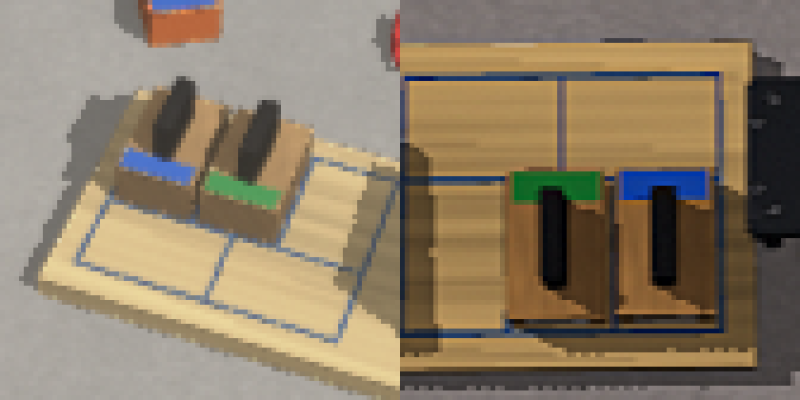

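```bash
python3 -c "
from look import *
go(.5462,-.1808,.12,2.28)
"
```

```text
from [ 0.5345 -0.0844  0.1952] psi -3.122 row [[-0.0132, -0.1288, 0.1003], np.float64(0.4404)] rows~ 7.0 alt turn -1.1304
```

{"method": "jog_arm", "body": {
  "rows": [
    [[-0.013,-0.129,0],0.44],
    [[-0.013,-0.129,0],0.44],
    [[-0.013,-0.129,0],0.44],
    [[-0.013,-0.129,0],0.44],
    [[-0.013,-0.129,0],0.44],
    [[-0.013,-0.129,0],0.44],
    [[-0.013,-0.129,0.05],0.44],
    [[-0.013,-0.129,0.1],0.44],
    [[-0.013,-0.129,0.1],0.44],
    [[-0.013,-0.129,0.1],0.44]
  ]
}}

```text
clock: 34.32
tool_pos: [0.5459, -0.1769, 0.1198]
eef_rot: [0.414, 0.91, 0.0, -0.002]
contact_force: [-0.1, -0.4, 0.6]
opening: 0.499
```

```bash
python3 -c "
from look import *
look('i1',7,42,dz=-.06,only='scene')
go(.5462,-.1808,.042,2.28); print(tool()[2]['q'])
"; python3 -c "
from cart import *
I=np.load('pics/i1_scene.npy'); print(fitbox(I,'scene',F0['white']))"
```

```text
[ 0.5459 -0.1769  0.1198] 2.289 [-0.1 -0.4  0.6] 43.9
scene offset (171, 168) scale 7
from [ 0.5474 -0.1772  0.1215] psi 2.288 row [[-0.0026, -0.0044, 0.106], np.float64(0.0041)] rows~ 1.9 alt turn -1.5667
[ 0.62387861  0.86570632 -0.695355    1.80044535  0.77392675  0.77014726
  0.23405772]
(array([ 0.5416, -0.1821, -0.8791]), np.float64(125.25))
```

View pics/i1.png

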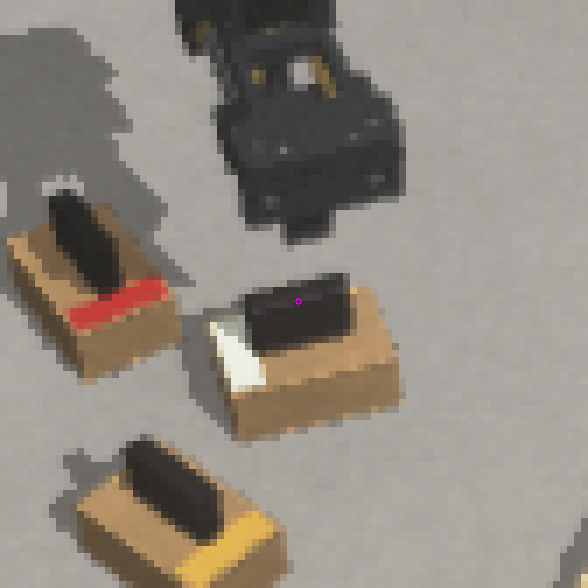

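{"method": "jog_arm", "body": {
  "rows": [
    [[-0.003,-0.004,0.03],0.004],
    [[-0.003,-0.004,0.075],0.004],
    [[-0.003,-0.004,0.106],0.004],
    [[-0.003,-0.004,0.106],0.004],
    [[-0.003,-0.004,0.106],0.004]
  ]
}}

```text
clock: 34.78
tool_pos: [0.5469, -0.1822, 0.0425]
eef_rot: [0.419, 0.908, 0.001, 0.001]
contact_force: [1.0, -0.4, 0.8]
opening: 0.499
```

{"method": "jog_arm", "body": {
  "rows": [
    [[0,0,0],0],
    [[0,0,0],0],
    [[0,0,0],0],
    [[0,0,0],0],
    [[0,0,0],0],
    [[0,0,0],0]
  ],
  "gripper": 0
}}

```text
clock: 35.28
tool_pos: [0.5472, -0.1825, 0.0421]
eef_rot: [0.419, 0.908, 0.001, 0.001]
contact_force: [1.5, 0.3, 6.2]
opening: 0.147
```

{"method": "jog_arm", "body": {
  "rows": [
    [[0,0,-0.04],0],
    [[0,0,-0.09],0],
    [[0,0,-0.13],0],
    [[0,0,-0.16],0],
    [[0,0,-0.16],0],
    [[0,0,-0.16],0]
  ]
}}

```text
clock: 35.78
tool_pos: [0.5455, -0.1834, 0.1612]
eef_rot: [0.419, 0.908, -0.0, 0.0]
contact_force: [-0.5, -0.5, -4.0]
opening: 0.154
```

```bash
python3 -c "
from look import *
look('i2',7,42,dz=0,only='scene')
go(.529,.1629,.16,3.165)
"
```

```text
[ 0.5455 -0.1834  0.1612] 2.276 [-0.5 -0.5 -4. ] 13.6
scene offset (167, 145) scale 7
from [ 0.5445 -0.1835  0.1599] psi 2.276 row [[0.3649, 0.2838, -0.0001], np.float64(-0.4443)] rows~ 8.3 alt turn 1.1265
```

View pics/i2.png

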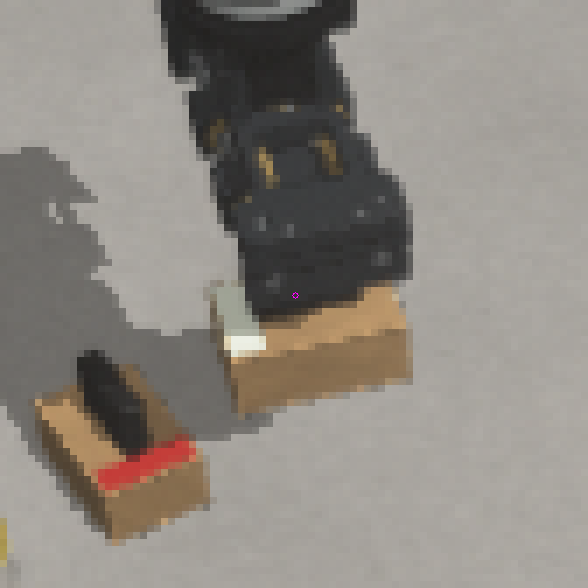

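{"method": "jog_arm", "body": {
  "rows": [
    [[0.364,0.285,0],-0.444],
    [[0.364,0.285,0],-0.444],
    [[0.364,0.285,0],-0.444],
    [[0.364,0.285,0],-0.444],
    [[0.364,0.285,0],-0.444],
    [[0.364,0.285,0],-0.444],
    [[0.364,0.285,0],-0.444],
    [[0.364,0.285,0],-0.444],
    [[0.364,0.285,0],-0.444],
    [[0.364,0.285,0],-0.444],
    [[0.364,0.285,0],-0.444],
    [[0.364,0.285,0],-0.444],
    [[0.364,0.285,0],-0.444],
    [[0.364,0.285,0],-0.444]
  ]
}}

```text
clock: 37.0
tool_pos: [0.5314, 0.1613, 0.1603]
eef_rot: [-0.01, 1.0, -0.001, -0.001]
contact_force: [0.3, -0.1, -2.4]
opening: 0.157
```

```bash
python3 -c "
from look import *
go(.5303,.1632,.075,3.165)
"
```

```text
from [0.5314 0.1613 0.1603] psi -3.121 row [[0.0014, 0.0025, 0.1137], np.float64(-0.0014)] rows~ 2.0 alt turn 1.5694
```

{"method": "jog_arm", "body": {
  "rows": [
    [[0.001,0.001,0.03],0],
    [[0.001,0.001,0.07],0],
    [[0.001,0.001,0.112],0],
    [[0.001,0.001,0.112],0],
    [[0.001,0.001,0.112],0]
  ]
}}

```text
clock: 37.42
tool_pos: [0.5298, 0.1628, 0.0762]
eef_rot: [-0.011, 1.0, -0.001, -0.001]
contact_force: [0.2, 0.1, -1.6]
opening: 0.153
```

```bash
python3 -c "
from look import *
look('i3',7,42,dz=-.03,only='scene')
go(.5303,.1632,.0625,3.165)
"
```

```text
[0.5298 0.1628 0.0762] -3.119 [ 0.2  0.1 -1.6] 13.5
scene offset (270, 197) scale 7
from [0.5308 0.1641 0.0777] psi -3.119 row [[0.0007, -0.0012, 0.0203], np.float64(-0.0005)] rows~ 0.4 alt turn 1.5703
```

View pics/i3.png

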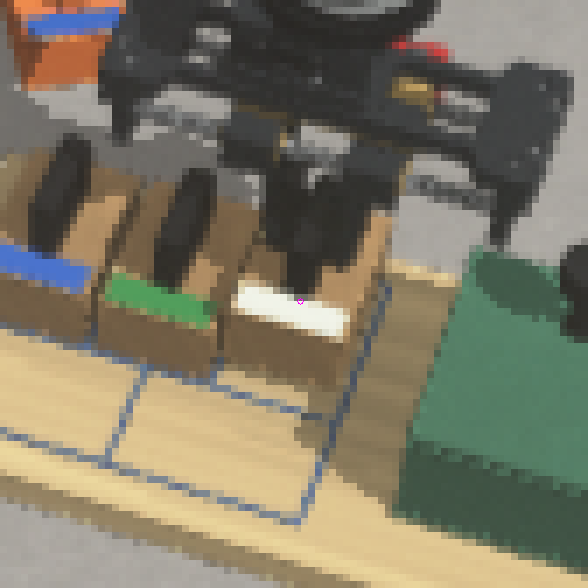

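Good. Lower to contact.

{"method": "jog_arm", "body": {
  "rows": [
    [[0.001,-0.001,0.008],0],
    [[0.001,-0.001,0.015],0],
    [[0.001,-0.001,0.02],0],
    [[0.001,-0.001,0.02],0]
  ]
}}

```text
clock: 37.8
tool_pos: [0.5302, 0.1635, 0.0622]
eef_rot: [-0.012, 1.0, 0.0, 0.0]
contact_force: [-1.5, 0.0, -2.8]
opening: 0.154
```

{"method": "jog_arm", "body": {
  "rows": [
    [[0,0,0.001],0],
    [[0,0,0.001],0]
  ]
}}

```text
clock: 37.97
tool_pos: [0.5301, 0.1636, 0.0621]
eef_rot: [-0.012, 1.0, -0.0, 0.001]
contact_force: [-1.0, -1.3, 3.6]
opening: 0.156
```

{"method": "jog_arm", "body": {
  "rows": [
    [[0,0,0],0],
    [[0,0,0],0],
    [[0,0,0],0]
  ],
  "gripper": 34
}}

```text
clock: 38.22
tool_pos: [0.53, 0.1638, 0.0614]
eef_rot: [-0.012, 1.0, 0.0, 0.0]
contact_force: [-0.0, -0.8, 1.0]
opening: 0.359
```

{"method": "jog_arm", "body": {
  "rows": [
    [[0,0,-0.03],0],
    [[0,0,-0.08],0],
    [[0,0,-0.13],0],
    [[0,0,-0.18],0],
    [[0,-0.05,-0.18],0.1],
    [[0,-0.1,-0.18],0.2],
    [[0,-0.15,-0.18],0.3],
    [[0,-0.2,-0.18],0.4],
    [[0,-0.25,-0.18],0.5],
    [[0,-0.3,-0.18],0.6],
    [[0,-0.35,-0.18],0.7],
    [[0,-0.35,-0.18],0.8],
    [[0,-0.35,-0.18],0.8],
    [[0,-0.35,-0.18],0.8],
    [[0,-0.35,-0.18],0.8],
    [[0,-0.35,-0.18],0.8]
  ],
  "gripper": 44
}}

```text
clock: 39.55
tool_pos: [0.5359, -0.0988, 0.1963]
eef_rot: [0.675, 0.738, 0.0, -0.0]
contact_force: [0.4, -0.4, -0.6]
opening: 0.501
```

```bash
python3 -c "
from look import *
look('j1',7,42,at=[.56,.08,.03])
"; python3 cart.py j1 red yellow
python3 -c "
from look import *
# oil bottle cap
im=np.load('pics/scene1.npy')[200:245,145:180]; cv2.imwrite('pics/oil.png',np.hstack([cv2.resize(im,None,fx=8,fy=8,interpolation=0),cv2.resize(np.load('pics/top1.npy')[172:217,390:425],None,fx=8,fy=8,interpolation=0)]))"
```

```text
[ 0.5359 -0.0988  0.1963] 1.659 [ 0.4 -0.4 -0.6] 44.1
scene offset (242, 200) scale 7
top offset (217, 184) scale 7
f 0.6802721088435374
scene red [ 0.5376 -0.3013  0.9461] 80.75
scene yellow [ 0.6639 -0.1806  1.1966] 115.875
top red [ 0.3878 -0.2299  3.3854] 0.0
top yellow [ 0.6793 -0.2012  1.5775] 719.75
```

View pics/j1.png

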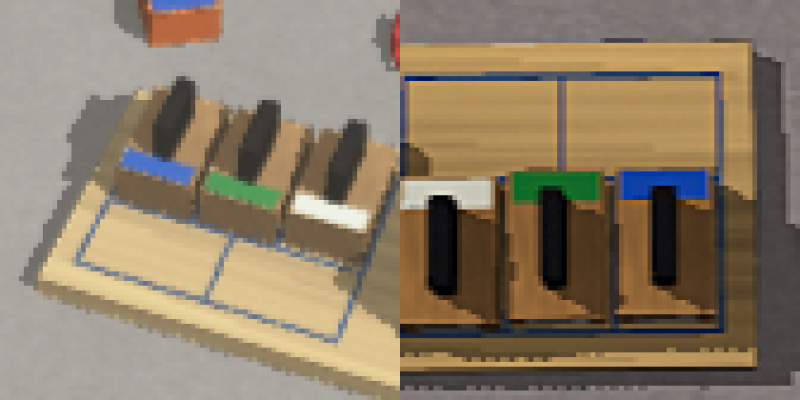

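View pics/oil.png

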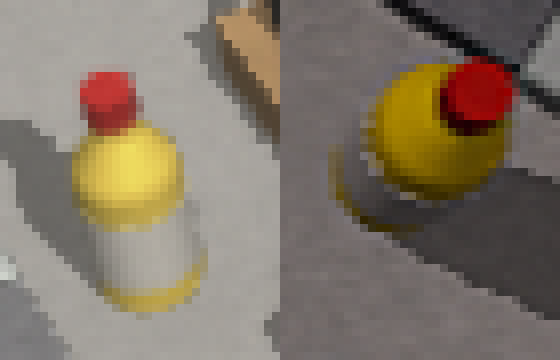

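```bash
python3 -c "
from look import *
o,e=tri((158.5,210),(415,183)); print(o,e)
for nm,c,y in (('red',(.542,-.2998),.965),('yellow',(.6684,-.179),1.22)):
  d=o[:2]-np.array(c); X=np.array([np.cos(y),np.sin(y)]); print(nm,'along x',d@X,'along jaw',d@[np.sin(y),-np.cos(y)])
go(.6684,-.179,.13,1.22)
"
```

```text
[ 0.65846572 -0.30741092  0.11666828] 0.0034996927351084663
red along x 0.06006100195588954 along jaw 0.1000743041296026
yellow along x -0.12400448122167029 along jaw 0.034798590445394
from [ 0.536  -0.0987  0.1965] psi 1.665 row [[-0.1232, 0.1656, 0.0886], np.float64(0.2225)] rows~ 4.0 alt turn -1.3483
```

```bash
python3 -c "
from look import *
for z in (0.03,.07,.1): print(z,onz('top',340,133,z),onz('top',318,127,z),onz('top',375,120,z))
im=np.load('pics/scene1.npy')[225:325,120:270]; a=cv2.resize(im,None,fx=5,fy=5,interpolation=0); cv2.imwrite('pics/vs.png',a)
im=np.load('pics/top1.npy')[75:205,270:430]; a=cv2.resize(im,None,fx=4.5,fy=4.5,interpolation=0); cv2.imwrite('pics/vt.png',a)
"
```

```text
0.03 [ 0.82260407 -0.13556583  0.03      ] [ 0.83937748 -0.07549257  0.03      ] [ 0.8613056  -0.23223939  0.03      ]
0.07 [ 0.80692268 -0.13045494  0.07      ] [ 0.82314387 -0.07235941  0.07      ] [ 0.84435007 -0.2239458   0.07      ]
0.1 [ 0.79516164 -0.12662177  0.1       ] [ 0.81096867 -0.07000955  0.1       ] [ 0.83163343 -0.21772561  0.1       ]
```

View pics/vs.png

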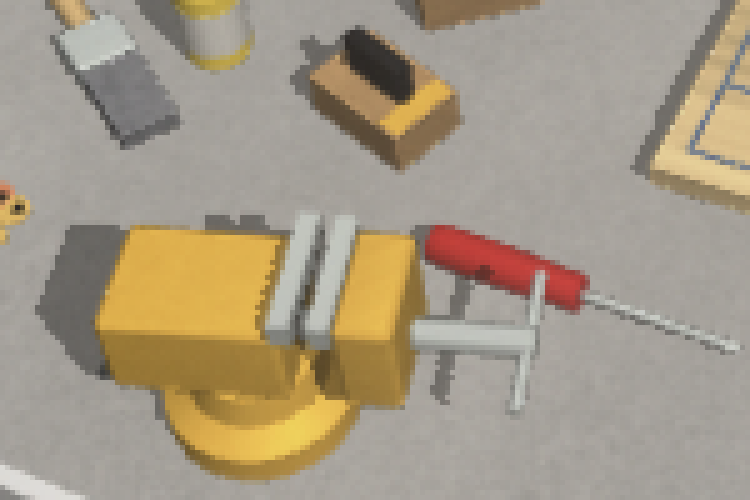

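View pics/vt.png

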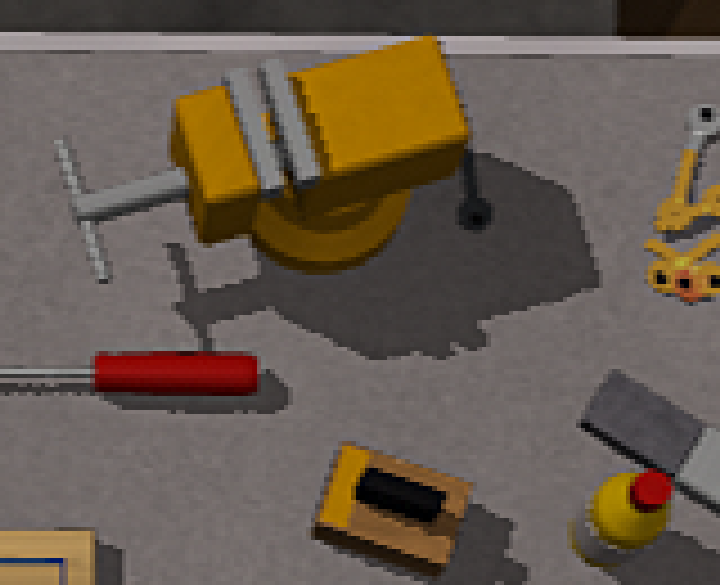

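{"method": "jog_arm", "body": {
  "rows": [
    [[-0.123,0.166,0],0.222],
    [[-0.123,0.166,0],0.222],
    [[-0.123,0.166,0],0.222],
    [[-0.123,0.166,0],0.222],
    [[-0.123,0.166,0.04],0.222],
    [[-0.123,0.166,0.088],0.222],
    [[-0.123,0.166,0.088],0.222],
    [[-0.123,0.166,0.088],0.222],
    [[-0.123,0.166,0.088],0.222]
  ]
}}

```text
clock: 40.4
tool_pos: [0.6692, -0.1786, 0.1317]
eef_rot: [0.819, 0.574, 0.001, 0.0]
contact_force: [0.7, 0.1, 1.3]
opening: 0.493
```

```bash
python3 -c "
from look import *
look('k1',7,42,dz=-.06,only='scene')
go(.6684,-.179,.042,1.22); print(tool()[2]['q'])
"; python3 -c "
from cart import *
I=np.load('pics/k1_scene.npy'); print(fitbox(I,'scene',F0['yellow']))"
```

```text
[ 0.6692 -0.1786  0.1317] 1.223 [0.7 0.1 1.3] 43.4
scene offset (152, 191) scale 7
from [ 0.6698 -0.1788  0.1326] psi 1.222 row [[-0.0008, -0.0017, 0.1207], np.float64(0.0011)] rows~ 2.2 alt turn -1.5697
[ 0.40883492  0.92443367 -0.44011821  1.41703032  0.44971817  0.89690436
 -0.50758221]
(array([ 0.6639, -0.1806,  1.1966]), np.float64(110.875))
```

View pics/k1.png

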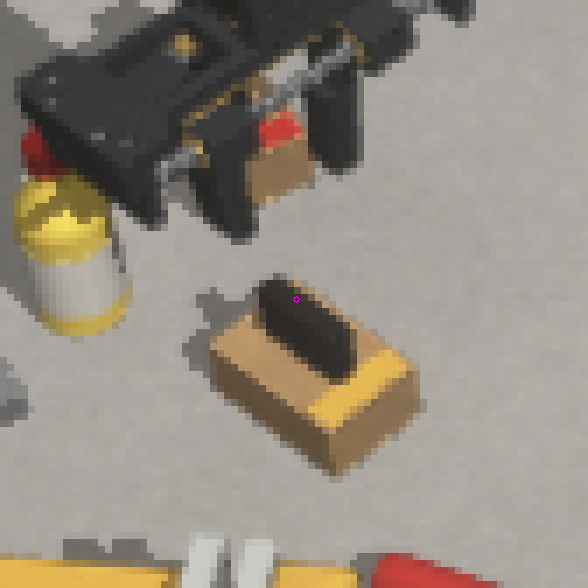

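{"method": "jog_arm", "body": {
  "rows": [
    [[-0.001,-0.002,0.03],0],
    [[-0.001,-0.002,0.08],0],
    [[-0.001,-0.002,0.12],0],
    [[-0.001,-0.002,0.12],0],
    [[-0.001,-0.002,0.12],0]
  ]
}}

```text
clock: 40.87
tool_pos: [0.667, -0.1791, 0.0412]
eef_rot: [0.819, 0.573, -0.0, -0.0]
contact_force: [0.3, 1.1, 0.7]
opening: 0.499
```

{"method": "jog_arm", "body": {
  "rows": [
    [[0,0,0],0],
    [[0,0,0],0],
    [[0,0,0],0],
    [[0,0,0],0],
    [[0,0,0],0],
    [[0,0,0],0]
  ],
  "gripper": 0
}}

```text
clock: 41.37
tool_pos: [0.668, -0.1796, 0.0416]
eef_rot: [0.82, 0.573, 0.001, 0.001]
contact_force: [0.4, -0.9, 5.3]
opening: 0.152
```

{"method": "jog_arm", "body": {
  "rows": [
    [[0,0,-0.04],0],
    [[0,0,-0.09],0],
    [[0,0,-0.13],0],
    [[0,0,-0.16],0],
    [[0,0,-0.16],0],
    [[0,0,-0.16],0]
  ]
}}

```text
clock: 41.87
tool_pos: [0.667, -0.1793, 0.1608]
eef_rot: [0.819, 0.573, 0.0, 0.0]
contact_force: [-0.5, -0.5, -2.7]
opening: 0.158
```

```bash
python3 -c "
from look import *
look('k2',7,42,dz=0,only='scene')
go(.6026,.1498,.16,1.594)
"
```

```text
[ 0.667  -0.1793  0.1608] 1.221 [-0.5 -0.5 -2.7] 13.9
scene offset (148, 170) scale 7
from [ 0.6657 -0.1794  0.159 ] psi 1.221 row [[0.3835, -0.2294, -0.0013], np.float64(-0.1865)] rows~ 8.0 alt turn 1.3843
```

View pics/k2.png

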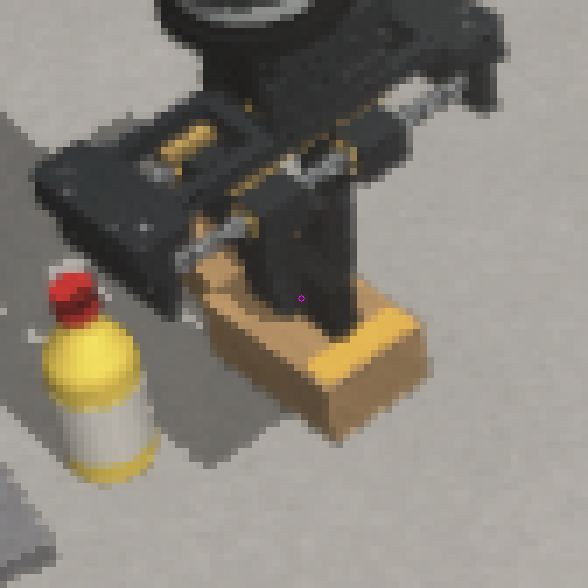

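{"method": "jog_arm", "body": {
  "rows": [
    [[0.383,-0.229,0],-0.186],
    [[0.383,-0.229,0],-0.186],
    [[0.383,-0.229,0],-0.186],
    [[0.383,-0.229,0],-0.186],
    [[0.383,-0.229,0],-0.186],
    [[0.383,-0.229,0],-0.186],
    [[0.383,-0.229,0],-0.186],
    [[0.383,-0.229,0],-0.186],
    [[0.383,-0.229,0],-0.186],
    [[0.383,-0.229,0],-0.186],
    [[0.383,-0.229,0],-0.186],
    [[0.383,-0.229,0],-0.186]
  ]
}}

```text
clock: 42.92
tool_pos: [0.6036, 0.1468, 0.1586]
eef_rot: [0.7, 0.714, -0.002, 0.0]
contact_force: [0.4, -0.7, -2.6]
opening: 0.156
```

```bash
python3 -c "
from look import *
go(.6026,.1498,.075,1.594)
"
```

```text
from [0.6036 0.1468 0.1586] psi 1.591 row [[0.004, -0.0013, 0.1114], np.float64(-0.0017)] rows~ 2.0 alt turn 1.569
```

{"method": "jog_arm", "body": {
  "rows": [
    [[0.003,0,0.03],0],
    [[0.003,0,0.07],0],
    [[0.003,0,0.11],0],
    [[0.003,0,0.11],0],
    [[0.003,0,0.11],0]
  ]
}}

```text
clock: 43.33
tool_pos: [0.603, 0.1492, 0.0762]
eef_rot: [0.7, 0.714, -0.002, -0.001]
contact_force: [0.4, 0.9, -1.5]
opening: 0.153
```

```bash
python3 -c "
from look import *
look('k3',7,42,dz=-.03,only='scene')
go(.6033,.1498,.0625,1.594)
"
```

```text
[0.603  0.1492 0.0762] 1.591 [ 0.4  0.9 -1.5] 13.5
scene offset (259, 213) scale 7
from [0.6044 0.1505 0.078 ] psi 1.591 row [[-0.0008, -0.0015, 0.0206], np.float64(-0.0016)] rows~ 0.4 alt turn 1.5692
```

View pics/k3.png

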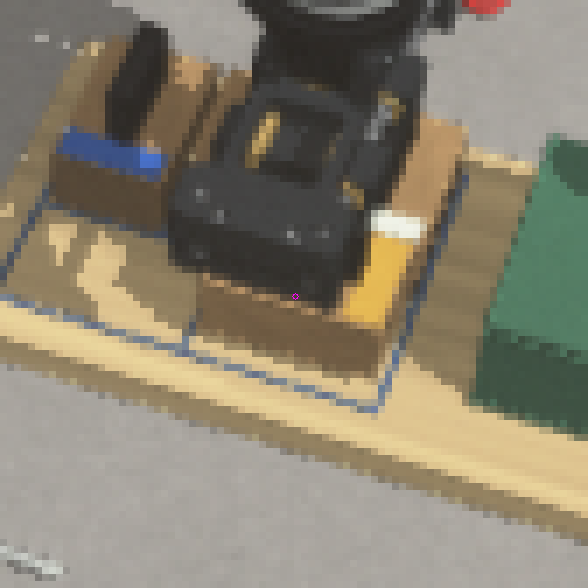

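```bash
python3 -c "
import numpy as np,cv2
I=np.load('pics/k3_scene.npy')[240:280,275:325]
cv2.imwrite('pics/k3b.png',cv2.resize(np.clip(I*1.3,0,255).astype(np.uint8),None,fx=14,fy=14,interpolation=0))"
```

```text
(no output)
```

View pics/k3b.png

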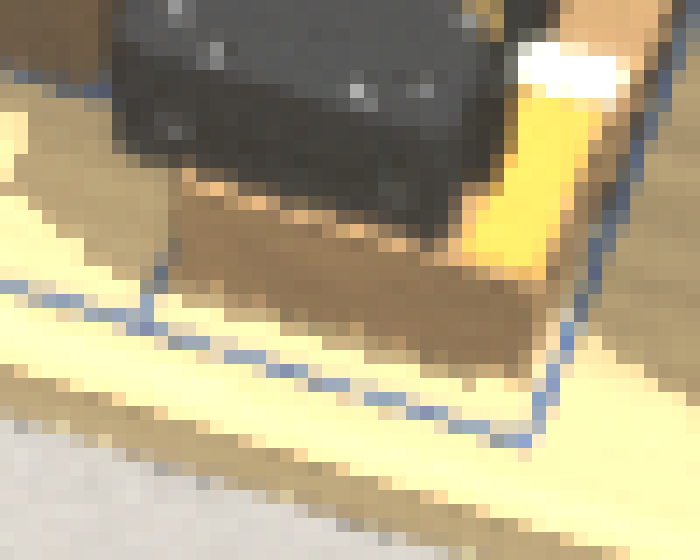

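{"method": "jog_arm", "body": {
  "rows": [
    [[-0.001,-0.001,0.008],0],
    [[-0.001,-0.001,0.015],0],
    [[-0.001,-0.001,0.02],0],
    [[-0.001,-0.001,0.02],0]
  ]
}}

```text
clock: 43.72
tool_pos: [0.6031, 0.1506, 0.0626]
eef_rot: [0.699, 0.715, -0.0, 0.0]
contact_force: [-0.7, -0.7, -2.6]
opening: 0.153
```

{"method": "jog_arm", "body": {
  "rows": [
    [[0,0,0.001],0],
    [[0,0,0.001],0]
  ]
}}

```text
clock: 43.88
tool_pos: [0.6034, 0.1511, 0.0622]
eef_rot: [0.699, 0.715, 0.0, 0.0]
contact_force: [-0.0, -0.1, -3.3]
opening: 0.154
```

{"method": "jog_arm", "body": {
  "rows": [
    [[0,0,0.002],0],
    [[0,0,0.002],0]
  ]
}}

```text
clock: 44.05
tool_pos: [0.6037, 0.1512, 0.0616]
eef_rot: [0.699, 0.715, 0.0, 0.0]
contact_force: [-0.8, -1.1, 2.7]
opening: 0.15
```

{"method": "jog_arm", "body": {
  "rows": [
    [[0,0,0],0],
    [[0,0,0],0],
    [[0,0,0],0]
  ],
  "gripper": 32
}}

```text
clock: 44.3
tool_pos: [0.6035, 0.1511, 0.0607]
eef_rot: [0.699, 0.715, 0.0, 0.0]
contact_force: [-0.4, 0.6, -0.3]
opening: 0.346
```

{"method": "jog_arm", "body": {
  "rows": [
    [[0,0,-0.03],0],
    [[0,0,-0.08],0],
    [[0,0,-0.13],0],
    [[0,0,-0.18],0],
    [[-0.1,0,-0.18],0.05],
    [[-0.2,0,-0.18],0.1],
    [[-0.3,0,-0.18],0.2],
    [[-0.4,0,-0.18],0.3],
    [[-0.45,0,-0.18],0.3],
    [[-0.45,0,-0.18],0.3],
    [[-0.45,0,-0.18],0.3],
    [[-0.45,0,-0.18],0.3]
  ]
}}

```text
clock: 45.3
tool_pos: [0.6103, -0.1843, 0.1956]
eef_rot: [0.879, 0.476, 0.0, 0.0]
contact_force: [1.2, 0.7, 0.1]
opening: 0.364
```

```bash
python3 -c "
from look import *
look('m1',7,42,at=[.56,.10,.03])
"; python3 cart.py m1 red 
python3 -c "
from look import *
go(.5421,-.2998,.13,.965)"
```

```text
[ 0.6103 -0.1843  0.1956] 0.993 [1.2 0.7 0.1] 32.1
scene offset (248, 202) scale 7
top offset (209, 184) scale 7
f 0.6802721088435374
scene red [ 0.5375 -0.3014  0.9485] 84.625
top red [ 0.5465 -0.2981  0.9852] 153.3125
from [ 0.6089 -0.194   0.1948] psi 0.979 row [[-0.1668, 0.0048, 0.0864], np.float64(0.007)] rows~ 3.4 alt turn -1.5638
```

View pics/m1.png

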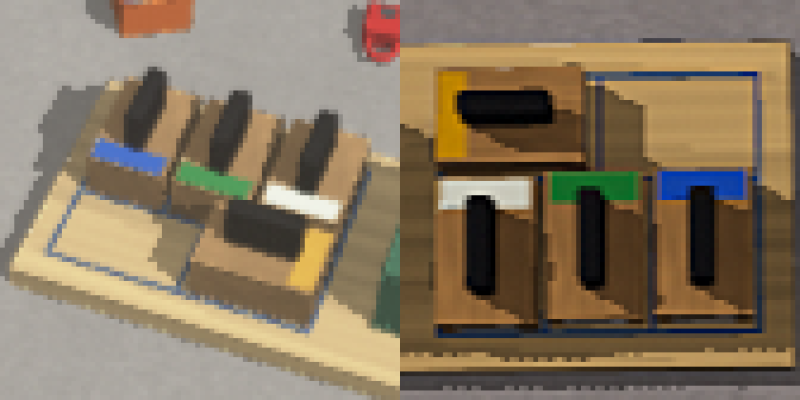

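{"method": "jog_arm", "body": {
  "rows": [
    [[-0.165,0.003,0],0.007],
    [[-0.165,0.003,0],0.007],
    [[-0.165,0.003,0],0.007],
    [[-0.165,0.003,0.04],0.007],
    [[-0.165,0.003,0.086],0.007],
    [[-0.165,0.003,0.086],0.007],
    [[-0.165,0.003,0.086],0.007],
    [[-0.165,0.003,0.086],0.007]
  ],
  "gripper": 44
}}

```text
clock: 46.07
tool_pos: [0.5462, -0.2864, 0.1323]
eef_rot: [0.882, 0.471, 0.001, 0.0]
contact_force: [0.0, 0.3, 0.1]
opening: 0.499
```

```bash
python3 -c "
from look import *
look('n1',7,42,dz=-.06,only='scene')
go(.5421,-.2998,.043,.965); print(tool()[2]['q'])
"; python3 -c "
from cart import *
I=np.load('pics/n1_scene.npy'); print(fitbox(I,'scene',F0['red']))"
```

```text
[ 0.5462 -0.2864  0.1323] 0.98 [0.  0.3 0.1] 44.0
scene offset (142, 157) scale 7
from [ 0.5467 -0.2866  0.1329] psi 0.98 row [[-0.0181, 0.0048, 0.1198], np.float64(0.0076)] rows~ 2.2 alt turn -1.5632
[ 0.61756486  0.82540936 -0.37804825  1.675391    0.42335751  0.71948352
 -0.56198704]
(array([ 0.5383, -0.3006,  0.9554]), np.float64(85.875))
```

View pics/n1.png

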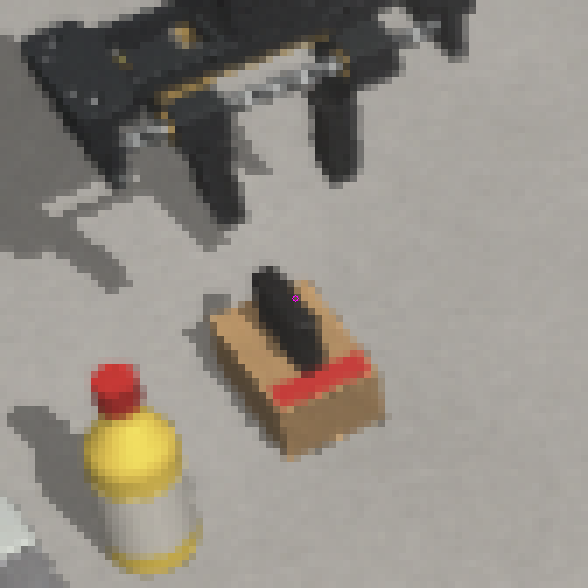

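{"method": "jog_arm", "body": {
  "rows": [
    [[-0.018,0.005,0],0.007],
    [[-0.018,0.005,0.03],0.007],
    [[-0.018,0.005,0.075],0.007],
    [[-0.018,0.005,0.12],0.007],
    [[-0.018,0.005,0.12],0.007],
    [[-0.018,0.005,0.12],0.007]
  ]
}}

```text
clock: 46.62
tool_pos: [0.5398, -0.301, 0.041]
eef_rot: [0.886, 0.464, -0.001, -0.0]
contact_force: [0.1, -0.3, 0.8]
opening: 0.499
```

{"method": "jog_arm", "body": {
  "rows": [
    [[0,0,0],0],
    [[0,0,0],0],
    [[0,0,0],0],
    [[0,0,0],0],
    [[0,0,0],0],
    [[0,0,0],0]
  ],
  "gripper": 0
}}

```text
clock: 47.12
tool_pos: [0.5415, -0.3011, 0.0422]
eef_rot: [0.886, 0.464, 0.001, 0.001]
contact_force: [0.3, -0.8, 4.9]
opening: 0.154
```

{"method": "jog_arm", "body": {
  "rows": [
    [[0,0,-0.04],0],
    [[0,0,-0.09],0],
    [[0,0,-0.13],0],
    [[0,0,-0.16],0],
    [[0,0,-0.16],0],
    [[0,0,-0.16],0]
  ]
}}

```text
clock: 47.62
tool_pos: [0.5404, -0.3006, 0.1614]
eef_rot: [0.886, 0.464, 0.0, 0.0]
contact_force: [-0.2, 0.1, -3.8]
opening: 0.155
```

```bash
python3 -c "
from look import *
look('n2',7,42,dz=0,only='scene')
go(.605,.0612,.16,1.594)
"
```

```text
[ 0.5404 -0.3006  0.1614] 0.965 [-0.2  0.1 -3.8] 13.6
scene offset (135, 134) scale 7
from [ 0.5392 -0.3003  0.1599] psi 0.965 row [[0.4461, -0.2025, -0.0001], np.float64(-0.3146)] rows~ 8.8 alt turn 1.2562
```

View pics/n2.png

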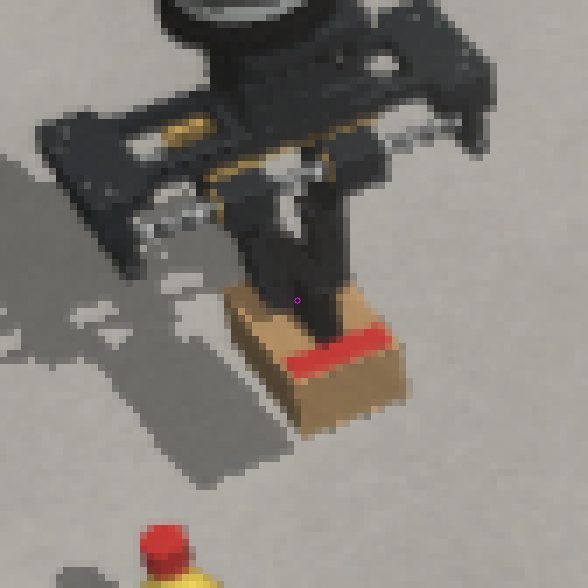

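{"method": "jog_arm", "body": {
  "rows": [
    [[0.445,-0.202,0],-0.314],
    [[0.445,-0.202,0],-0.314],
    [[0.445,-0.202,0],-0.314],
    [[0.445,-0.202,0],-0.314],
    [[0.445,-0.202,0],-0.314],
    [[0.445,-0.202,0],-0.314],
    [[0.445,-0.202,0],-0.314],
    [[0.445,-0.202,0],-0.314],
    [[0.445,-0.202,0],-0.314],
    [[0.445,-0.202,0],-0.314],
    [[0.445,-0.202,0],-0.314],
    [[0.445,-0.202,0],-0.314],
    [[0.445,-0.202,0],-0.314],
    [[0.445,-0.202,0],-0.314]
  ]
}}

```text
clock: 48.83
tool_pos: [0.6054, 0.0578, 0.16]
eef_rot: [0.7, 0.714, -0.001, -0.0]
contact_force: [-0.2, -1.0, -3.0]
opening: 0.155
```

```bash
python3 -c "
from look import *
go(.605,.060,.075,1.594)
"
```

```text
from [0.6054 0.0578 0.16  ] psi 1.59 row [[0.003, -0.0005, 0.1134], np.float64(-0.002)] rows~ 2.0 alt turn 1.5688
```

{"method": "jog_arm", "body": {
  "rows": [
    [[0.001,0,0.03],-0.002],
    [[0.001,0,0.07],-0.002],
    [[0.001,0,0.112],-0.002],
    [[0.001,0,0.112],-0.002],
    [[0.001,0,0.112],-0.002]
  ]
}}

```text
clock: 49.25
tool_pos: [0.6047, 0.0594, 0.0759]
eef_rot: [0.698, 0.716, -0.002, -0.001]
contact_force: [0.6, 0.5, -2.6]
opening: 0.152
```

```bash
python3 -c "
from look import *
look('n3',7,42,dz=-.03,only='scene')
go(.605,.06,.0625,1.594)
"
```

```text
[0.6047 0.0594 0.0759] 1.595 [ 0.6  0.5 -2.6] 13.4
scene offset (231, 205) scale 7
from [0.6063 0.0602 0.0776] psi 1.596 row [[-0.0003, -0.0017, 0.0201], np.float64(0.0008)] rows~ 0.4 alt turn -1.57
```

View pics/n3.png

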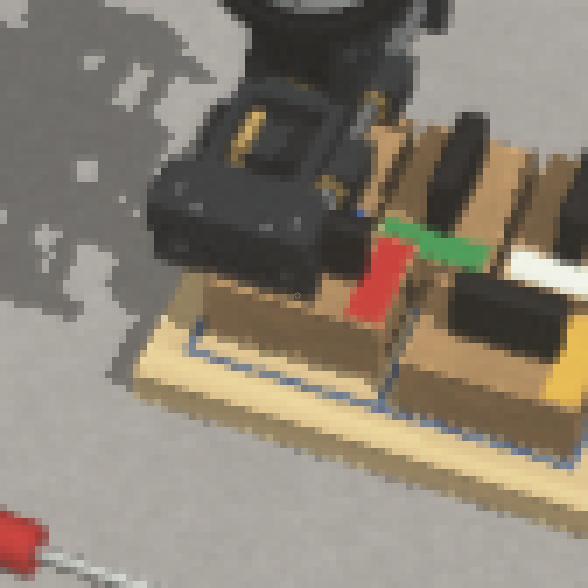

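{"method": "jog_arm", "body": {
  "rows": [
    [[-0.001,-0.001,0.008],0],
    [[-0.001,-0.001,0.015],0],
    [[-0.001,-0.001,0.02],0],
    [[-0.001,-0.001,0.021],0]
  ]
}}

```text
clock: 49.63
tool_pos: [0.6061, 0.0599, 0.0622]
eef_rot: [0.698, 0.716, 0.001, 0.001]
contact_force: [0.1, -1.6, 6.2]
opening: 0.157
```

{"method": "jog_arm", "body": {
  "rows": [
    [[0,0,0.001],0],
    [[0,0,0.001],0]
  ]
}}

```text
clock: 49.8
tool_pos: [0.6061, 0.0599, 0.0622]
eef_rot: [0.698, 0.716, 0.0, 0.001]
contact_force: [-0.6, -1.6, 6.5]
opening: 0.152
```

Contact. Release, lift, and retreat clear of the views.

{"method": "jog_arm", "body": {
  "rows": [
    [[0,0,0],0],
    [[0,0,0],0],
    [[0,0,0],0]
  ],
  "gripper": 32
}}

```text
clock: 50.05
tool_pos: [0.6056, 0.0604, 0.0609]
eef_rot: [0.698, 0.716, 0.0, 0.0]
contact_force: [-0.7, -0.7, 0.2]
opening: 0.349
```

{"method": "jog_arm", "body": {
  "rows": [
    [[0,0,-0.03],0],
    [[0,0,-0.08],0],
    [[0,0,-0.13],0],
    [[0,0,-0.22],0],
    [[-0.1,0,-0.22],0.05],
    [[-0.2,0,-0.22],0.1],
    [[-0.3,0,-0.22],0.2],
    [[-0.4,0,-0.22],0.3],
    [[-0.5,0,-0.22],0.3],
    [[-0.5,0,-0.22],0.3],
    [[-0.5,0,-0.22],0.3],
    [[-0.5,0,-0.22],0.3],
    [[-0.5,0,-0.22],0.3]
  ]
}}

```text
clock: 51.13
tool_pos: [0.6146, -0.314, 0.2256]
eef_rot: [0.878, 0.478, 0.0, -0.0]
contact_force: [0.7, -0.5, 0.4]
opening: 0.362
```

```bash
python3 -c "
from look import *
look('z1',7,42,at=[.56,.10,.03])
shot('scene','z_scene'); shot('top','z_top')
"
```

```text
[ 0.6146 -0.314   0.2256] 0.997 [ 0.7 -0.5  0.4] 31.9
scene offset (248, 202) scale 7
top offset (209, 184) scale 7
f 0.6802721088435374
```

View pics/z1.png

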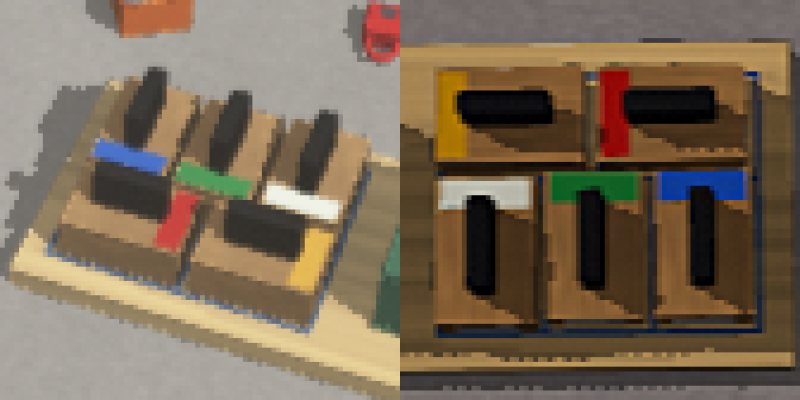

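View pics/z_scene.png

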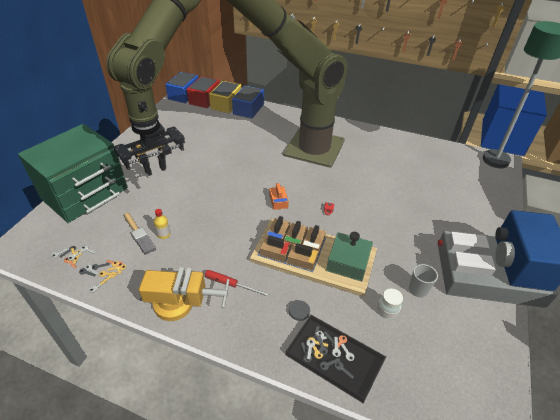

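View pics/z_top.png

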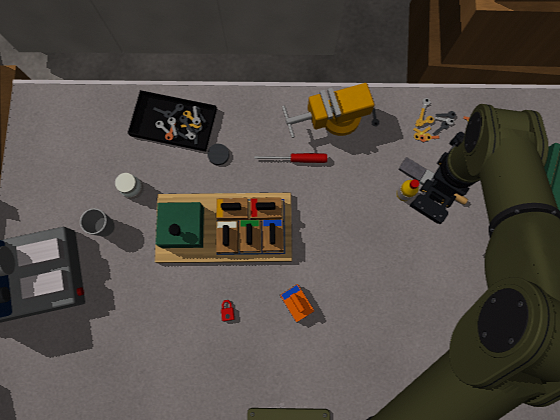

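```bash
python3 - <<'E'
from ov import *
sl={"top":(.5765,.1049,.0237),"scene":(.5706,.1047,.022)}
outs=[]
for n,o,w,h in (("top",(205,190),90,75),("scene",(248,210),85,70)):
    cx,cy,th=sl[n]; c,s=np.cos(th),np.sin(th); sc=8
    im=np.load(f"pics/z_{n}.npy")[o[1]:o[1]+h,o[0]:o[0]+w]; im=cv2.resize(im,None,fx=sc,fy=sc,interpolation=0)
    for a,b,t in ((-.0431,-.0591,0),(-.0431,0,0),(-.0431,.0591,0),(.0296,-.0443,np.pi/2),(.0296,.0443,np.pi/2)):
        wire(im,n,[cx+c*a-s*b,cy+s*a+c*b,th+t],.0203,sc,np.array(o))
    cv2.imwrite(f"pics/fin_{n}.png",im)
for n,o,w,h in (("top",(150,195),62,55),("scene",(322,225),60,60)):
    im=np.load(f"pics/z_{n}.npy")[o[1]:o[1]+h,o[0]:o[0]+w]; outs.append(cv2.resize(im,(400,400),interpolation=0))
cv2.imwrite("pics/lid.png",np.hstack(outs))
E
```

```text
(no output)
```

View pics/fin_top.png

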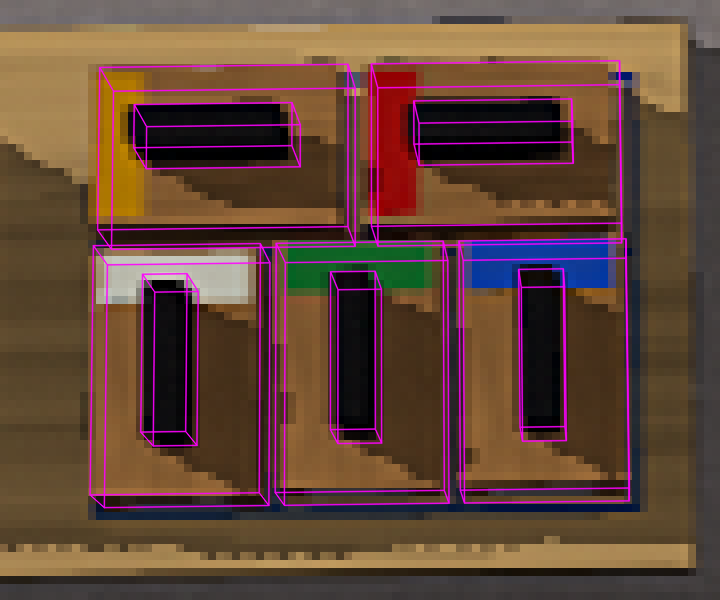

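View pics/fin_scene.png

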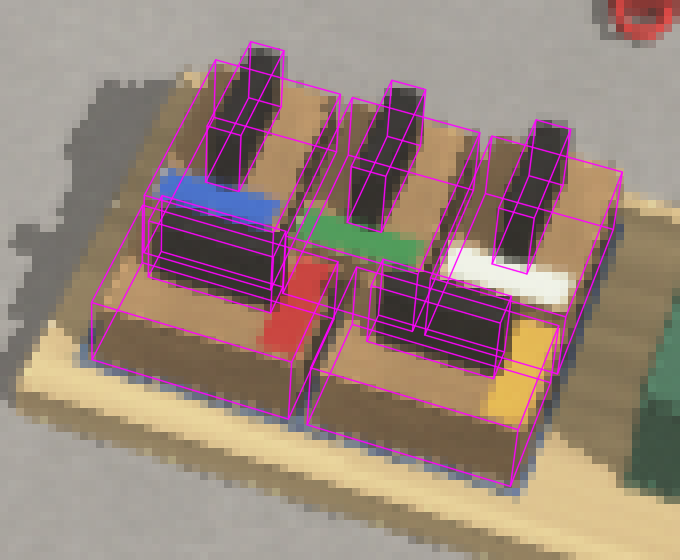

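View pics/lid.png

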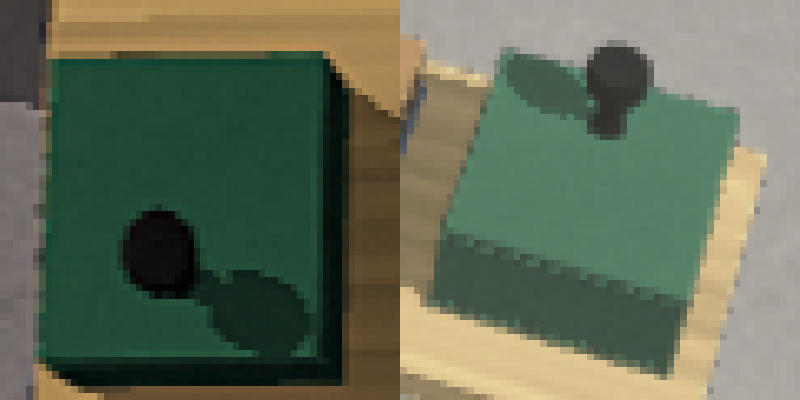

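```bash
python3 - <<'E'
from h import *
T=lambda x,y:(x/6.452+150-.5+.5,y/7.273+195); S=lambda x,y:((x-400)/6.667+322,y/6.667+225)
for nm,s,t in (("free -y",(505,48),(325,357)),("free +y",(738,110),(42,357)),("hinge -y",(446,232),(327,55)),("hinge +y",(690,302),(50,58))):
    print(nm,tri(S(*s),T(*t)))
E
```

```text
free -y (array([0.50413428, 0.22745311, 0.08338507]), np.float64(0.007410762701845277))
free +y (array([0.50290959, 0.33569493, 0.08598924]), np.float64(0.0057391559678909125))
hinge -y (array([0.61249072, 0.23229425, 0.07517835]), np.float64(0.006525443202982426))
hinge +y (array([0.61028896, 0.34062338, 0.07677461]), np.float64(0.004061021071828804))
```

```bash
python3 -c "
from h import *
go(.595,.31,.22,1.594)"
```

```text
from [ 0.6142 -0.3137  0.2249] psi 0.994 row [[0.6828, -0.4753, 0.0065], np.float64(-0.3002)] rows~ 15.0 alt turn 1.2706
```

{"method": "jog_arm", "body": {
  "rows": [
    [[0.683,-0.475,0],-0.3],
    [[0.683,-0.475,0],-0.3],
    [[0.683,-0.475,0],-0.3],
    [[0.683,-0.475,0],-0.3],
    [[0.683,-0.475,0],-0.3],
    [[0.683,-0.475,0],-0.3],
    [[0.683,-0.475,0],-0.3],
    [[0.683,-0.475,0],-0.3],
    [[0.683,-0.475,0],-0.3],
    [[0.683,-0.475,0],-0.3],
    [[0.683,-0.475,0],-0.3],
    [[0.683,-0.475,0],-0.3],
    [[0.683,-0.475,0],-0.3],
    [[0.683,-0.475,0],-0.3],
    [[0.683,-0.475,0],-0.3],
    [[0.683,-0.475,0],-0.3],
    [[0.683,-0.475,0],-0.3],
    [[0.683,-0.475,0],-0.3],
    [[0.683,-0.475,0],-0.3],
    [[0.683,-0.475,0],-0.3]
  ],
  "gripper": 0
}}

```text
clock: 53.0
tool_pos: [0.5943, 0.3096, 0.2254]
eef_rot: [0.699, 0.716, -0.0, 0.001]
contact_force: [-0.4, -0.4, -0.1]
opening: 0.006
```

```bash
python3 -c "
from h import *
go(.595,.31,.085,1.594)"
```

```text
from [0.5943 0.3096 0.2254] psi 1.595 row [[0.0005, 0.0009, 0.1873], np.float64(0.0004)] rows~ 3.4 alt turn -1.5704
```

{"method": "jog_arm", "body": {
  "rows": [
    [[0,0,0.05],0],
    [[0,0,0.1],0],
    [[0,0,0.15],0],
    [[0,0,0.187],0],
    [[0,0,0.187],0],
    [[0,0,0.187],0],
    [[0,0,0.187],0]
  ]
}}

```text
clock: 53.58
tool_pos: [0.5953, 0.3118, 0.0872]
eef_rot: [0.698, 0.716, 0.002, 0.0]
contact_force: [1.0, 0.3, 0.6]
opening: 0.007
```

{"method": "jog_arm", "body": {
  "rows": [
    [[0,0,0.004],0],
    [[0,0,0.008],0],
    [[0,0,0.008],0]
  ]
}}

```text
clock: 53.83
tool_pos: [0.5944, 0.3116, 0.0802]
eef_rot: [0.698, 0.716, 0.001, 0.0]
contact_force: [0.1, 0.9, -0.3]
opening: 0.004
```

{"method": "jog_arm", "body": {
  "rows": [
    [[0,0,0.003],0],
    [[0,0,0.006],0],
    [[0,0,0.006],0]
  ]
}}

```text
clock: 54.08
tool_pos: [0.5937, 0.3113, 0.0744]
eef_rot: [0.698, 0.716, -0.0, 0.0]
contact_force: [0.3, 0.2, 0.7]
opening: 0.002
```

{"method": "jog_arm", "body": {
  "rows": [
    [[0,0,0.002],0],
    [[0,0,0.003],0],
    [[0,0,0.003],0]
  ]
}}

```text
clock: 54.33
tool_pos: [0.5935, 0.3114, 0.0728]
eef_rot: [0.698, 0.716, -0.0, 0.0]
contact_force: [-1.7, -0.9, 4.2]
opening: 0.005
```

{"method": "jog_arm", "body": {
  "rows": [
    [[0,0,-0.02],0],
    [[0,0,-0.03],0],
    [[0,-0.05,-0.03],0],
    [[0,-0.1,-0.03],0],
    [[0,-0.1,-0.03],0],
    [[0,-0.1,-0.015],0],
    [[0,-0.1,-0.01],0],
    [[0,-0.1,-0.01],0]
  ]
}}

```text
clock: 55.0
tool_pos: [0.5201, 0.3091, 0.0791]
eef_rot: [0.698, 0.716, -0.0, 0.0]
contact_force: [0.6, -0.1, -0.7]
opening: 0.006
```

{"method": "jog_arm", "body": {
  "rows": [
    [[0,0,0.004],0],
    [[0,0,0.008],0],
    [[0,0,0.008],0]
  ]
}}

```text
clock: 55.25
tool_pos: [0.5194, 0.3093, 0.0733]
eef_rot: [0.698, 0.716, -0.0, 0.0]
contact_force: [-0.4, -1.0, -0.6]
opening: 0.008
```

{"method": "jog_arm", "body": {
  "rows": [
    [[0,0,0.002],0],
    [[0,0,0.003],0],
    [[0,0,0.003],0]
  ]
}}

```text
clock: 55.5
tool_pos: [0.5194, 0.3095, 0.0727]
eef_rot: [0.698, 0.716, 0.0, 0.0]
contact_force: [-1.3, -1.4, 7.7]
opening: 0.003
```

{"method": "jog_arm", "body": {
  "rows": [
    [[0,0,-0.05],0],
    [[0,0,-0.1],0],
    [[0,0,-0.15],0],
    [[0,0,-0.2],0],
    [[0,0,-0.25],0],
    [[0,-0.1,-0.25],0],
    [[0,-0.1,-0.25],0],
    [[0,-0.1,-0.25],0],
    [[0,-0.1,-0.25],0],
    [[0,-0.1,-0.25],0]
  ]
}}

```text
clock: 56.33
tool_pos: [0.4448, 0.3075, 0.2594]
eef_rot: [0.698, 0.716, 0.0, 0.0]
contact_force: [-0.4, 0.2, 0.2]
opening: 0.004
```

```bash
python3 - <<'E'
from look import *
look('y1',7,42,at=[.56,.14,.03])
a=np.load('pics/z_scene.npy').astype(int); b=np.load('pics/y1_scene.npy').astype(int)
d=np.abs(a-b).max(2)>40
print("changed px in slab area", d[215:290,248:380].sum())
E
```

```text
[0.4448 0.3075 0.2594] 1.596 [-0.4  0.2  0.2] 0.3
scene offset (260, 205) scale 7
top offset (194, 184) scale 7
f 0.6802721088435374
changed px in slab area 5
```

View pics/y1.png

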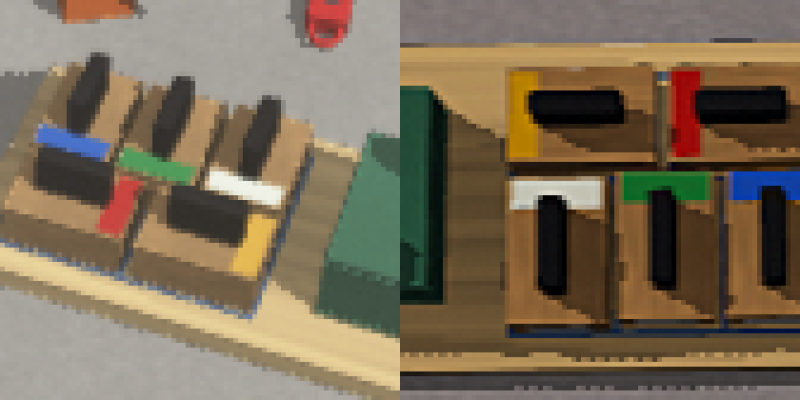

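All five cartons sit in their outlines, the lid is shut, and nothing has moved since the previous picture. Handing in.

```bash
python3 -c "
from plant import workorder,get_state
print(workorder.finish_job()); print(get_state()['clock'])"
```

```text
the job is handed in; nothing more can be done
None
the job is handed in; nothing more can be done
```

I placed both brass padlocks in the green tin and shut its lid. All five cartons (blue, green, white, yellow, red) are upright inside the five blue outlines. I handed the job in at about 56 s of the 210 s limit.

**Last checks**
- **Cartons:** laid over the pictures from both cameras, every carton is within about 1 pixel (roughly 3 mm) of its outline's nominal place. None showed a visible turn.
- **Padlocks:** the top camera showed both in the tin before the lid was shut. The second lay on its edge, leaning between the first padlock and the wall, but below the rim.
- **Lid:** touching it lightly with the fingers gave the same height at the hinge side (72.8 mm) and the free edge (72.7 mm), so it is level and shut.
- **Other things on the bench:** in the pictures the oil bottle, cup, jar, disc, driver, brush and the red and orange look-alikes stayed where they were. I did not measure this.

**Checks that disagreed**
- **Lid angle:** the camera measurement suggested the lid was about 0.08 rad open, over the 0.06 limit. Its rays missed each other by 4–7 mm, so I relied on the touch check instead.
- **Camera positions:** the two cameras differed by 6–9 mm in x, so I used their average. The placements confirmed it.
- **Fingertip length:** the fingertips were about level with the TCP, not 22 mm ahead of it as stated. I set the heights from contact instead.

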